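# Fit the vial carousel and load it from the tip-out bin

## Robot

A 6-joint arm with a two-finger parallel gripper is mounted at the origin on the work surface. World frame = base frame: x ahead of the robot, y to its left, z up, the work surface at z = 0. Lengths are in mm, angles in rad, forces in N, time in s.
With the tool pointing down it reaches from about 350 to 875 mm from the base axis. Payload 4.2 kg.
Tool frame: the origin (TCP) lies at the very end of the fingers, on their centre line; the grasp point (between the pads) lies 19 mm behind it; z points along the fingers, y is the direction in which the jaws open and shut (so a half turn about z gives the same grasp; the last joint's range is limited). The gripper opens to 85 mm and grips with 20 to 120 N. Pads are 22 mm wide; open, the fingers measure 114 mm over their backs; the gripper's body (76 mm by 85 mm) begins 54 mm behind the grasp point. The pads swing forward as they close: fully open they stand 13 mm farther back than shut.
Start: joints at [1.552, 0.385, 0.008, 0, -1.194, -0.259], TCP at [171.368, 601.026, 231.312] pointing down, gripper open.
Joint ranges: [-3.14, 3.14], [-1.21, 2.06], [-1.07, 1.41], [-3.16, 2.05], [-2.99, -0.16], [-3.1, 3.1]. Speed limits (rad/s): [2.79, 2.79, 3.14, 3.14, 3.14, 3.14].

## Interface

Orientations are given as a unit quaternion [x, y, z, w].
In Python, from bench import read_state, get_image, camera_params, job_done gives the robot as it stands.
- The arm moves only by the tool send_rows, never from a script. Its arguments are lists of equal length, an entry for each row: "translation": the shift along the tool's x, y, z in m, a list of three; "yaw": the turn about the tool's z in degrees; "fingers": the closure in counts, from 0 (fully open) to 255 (shut). A call has 1 to 12 rows; each row is the pose to reach, as a shift and turn from the pose measured when the call began, along the tool's axes at that moment; what a row does not reach only later rows make up. A row lasts 1/10 s, in which the tool goes at most 50 mm and 8.59 degrees, less where a joint would pass 70% of its speed; a pose out of reach is approached as far as the arm can. A call with a gripper value outside its range is refused whole. The fingers move at their own pace and stop on an object; the grip force is fixed at half the most. Time passes only in rows, so rows that repeat a pose let the fingers close. It gives the time, the measured TCP pose, the force and the opening at its end, in the units of the state.
- read_state(): the state, without advancing time (a new reading comes with each control period).
- get_image(name): name is "scene" or "top"; returns the picture (420x560x3 uint8, blue, green, red); there is no depth.
- camera_params(name): a dict with "mtx" (3x3 intrinsics, pixels), "k1" (the pictures are not rectified: a ray, as slopes to the right and down, at radius r is drawn at 1 + k1 r^2 times it, then the intrinsics apply), "rvec" (rotation vector, rad) and "tvec" (3), from world to camera coordinates, as OpenCV has them. Camera axes: x right, y down, z forward; pixel columns grow to the right and rows downward; lengths in mm; the calibration is good to about 2 mm. A picture is of the moment at which its call begins. camera_params takes no time and is no camera call.
- job_done(): hands the job in, once; it reports no verdict.
The state is a dict: "clock": time; "joints": joint angles; "joint_vel": joint speeds; "joint_efforts": joint torques, N m; "position": TCP position; "ee_rot": TCP orientation; "contact_force": force on the tool from outside, world axes, zero at the start; "wrist_torque": the same for the moment, N m; "gripper_width": finger opening in mm.
Only numpy, scipy, OpenCV 4.12 (cv2) and the standard library are available. Lean on these libraries where they do the work, as an engineer would, in place of code of your own. Each camera call takes 0.05 s, during which the arm holds its last target.

## Task

Get the vial carousel ready for the lesson: set the carousel on the drive's spindle and turn it until its keyway drops over the key and it sits fully home on the drive. Then tip the storage bin all the way forward by its pull bar, move every vial from it into the carousel's sockets, one to a socket, cap up and fully down, and when all are loaded tip the bin shut again. Do not knock over the beakers or the measuring cylinder.

Things in the scene. Friction and masses are not known exactly. Their poses are not given: they have to be found in the camera images.
- drive: White drive box fixed to the bench, 130 x 130 x 55 mm, origin under its centre, z up; the control panel is on its front, which faces its own -x. On its deck is a round aluminium seat (52 mm across, top 63 mm above the origin) with an upright spindle.
- drive_seat (a point): Centre of the seat's top, on the spindle axis; the carousel's origin comes here when fully home. The steel spindle is fixed, 16 mm thick, round-ended, 58 mm high above the seat. At its foot a key 5 mm wide sticks out to 14 mm from the axis, up to 20 mm above the seat.
- spindle_top (a point): Top end of the spindle. The key's direction differs from start to start: within 1.0 rad either side of the drive's own -x (horizontal). It is not in the readings: see it, or turn the carousel to feel for it.
- carousel: Loose vial carousel, about 0.32 kg, 106 x 106 mm, flat on the bench at the start. Origin: centre of the hub's underside, z up. Aluminium hub 44 mm across, 62 mm high, closed on top, bored 18.4 mm wide from below. Four grey square sockets, open on top, stand on the same underside level round the hub.
- keyway (a point): Mouth of the keyway at the hub's underside, 12 mm from its centre, on the carousel's own -x side; 7.6 mm wide, 26 mm high. Off the key, the hub slides on to the spindle but rests on the key, 20 mm too high; with the keyway within about 0.12 rad of the key's direction it can drop flat on to the seat.
- carousel_grip (a point): Middle of the black grip bar on the hub, 77 mm above the carousel's origin: 44 mm along the carousel's x, 16 mm wide along y, from 62 to 92 mm above the origin, with a small raised ridge (to 95 mm) at its -x end, over the keyway.
- socket0 (a point): Middle of the inner floor of carousel socket 0, 5 mm above the carousel's underside, at (-37, +37) mm in its x, y. The socket is 26 mm wide inside, its walls 3 mm thick and its rim 45 mm above the carousel's underside; a vial stands in it with its origin here and its axis upright.
- socket1 (a point): Middle of the inner floor of carousel socket 1, 5 mm above the carousel's underside, at (-37, -37) mm in its x, y. The socket is 26 mm wide inside, its walls 3 mm thick and its rim 45 mm above the carousel's underside; a vial stands in it with its origin here and its axis upright.
- socket2 (a point): Middle of the inner floor of carousel socket 2, 5 mm above the carousel's underside, at (+37, -37) mm in its x, y. The socket is 26 mm wide inside, its walls 3 mm thick and its rim 45 mm above the carousel's underside; a vial stands in it with its origin here and its axis upright.
- socket3 (a point): Middle of the inner floor of carousel socket 3, 5 mm above the carousel's underside, at (+37, +37) mm in its x, y. The socket is 26 mm wide inside, its walls 3 mm thick and its rim 45 mm above the carousel's underside; a vial stands in it with its origin here and its axis upright.
- unit: White tip-out bin unit fixed to the bench: 290 mm along its y, 145 mm deep, 140 mm high, origin under its centre, z up; open at the front, which faces its own -x. Its roof (134 to 140 mm above the bench) reaches from 10 mm in front of the origin to the back and covers the vials while the bin is shut.
- bin (a joint): Grey bin, 250 mm wide, that tips forward out of the unit. 0 = shut, 0.6 rad = fully forward (its top towards the unit's -x); it stays where left; about 6 N at the handle. Its front wall is 72 mm high. At its back a white block holds a row of four square pockets 60 mm apart, 25 mm wide, 40 mm deep, 50 mm behind the pivot when shut, floors 7 mm above it.
- bin_hinge (a point): Middle of the bin's pivot axis, which runs along the unit's y (30 mm in front of the unit's origin, 22 mm above the bench).
- bin_handle (a point): Middle of the bin's pull bar: a round steel bar 9 mm thick, 90 mm long along the unit's y, 48 mm in front of the bin's front wall, free to be pinched from above. With the bin shut it is 60 mm in front of and 85 mm above the pivot; it swings with the bin.
- vial0: Closed amber glass vial with a white cap of the same width: 22 mm across, 80 mm long, 45 g, the foot narrowed to 16 mm over 4 mm. Origin at the centre of its foot, z along it to the cap. It starts in one of the bin's four pockets, upright, capped end up; may be absent.
- vial1: Closed amber glass vial with a white cap of the same width: 22 mm across, 80 mm long, 45 g, the foot narrowed to 16 mm over 4 mm. Origin at the centre of its foot, z along it to the cap. It starts in one of the bin's four pockets, upright, capped end up; may be absent.
- vial2: Closed amber glass vial with a white cap of the same width: 22 mm across, 80 mm long, 45 g, the foot narrowed to 16 mm over 4 mm. Origin at the centre of its foot, z along it to the cap. It starts in one of the bin's four pockets, upright, capped end up; may be absent.
- vial3: Closed amber glass vial with a white cap of the same width: 22 mm across, 80 mm long, 45 g, the foot narrowed to 16 mm over 4 mm. Origin at the centre of its foot, z along it to the cap. It starts in one of the bin's four pockets, upright, capped end up; may be absent.
- beaker: Glass beaker, 72 mm across, 92 mm high; a bystander, origin under its centre.
- small_beaker: Small glass beaker, 50 mm across, 64 mm high; a bystander, origin under its centre.
- cylinder: Slim measuring cylinder on a foot 52 mm across, 158 mm high; a bystander, origin under its centre.

How it is judged:
By the outcome, as a careful person would: the job done as asked, in the order asked, and still so for the second after the job is handed in, with the robot touching nothing.
Of vial0, vial1, vial2, vial3 only 3 to 4 are there at a start; the rules pass over those that are not, and their reading is None.
At some moment in a run one of carousel may be knocked a few centimetres aside while the robot is not near it.
It also fails if it takes over 200 s, if anything falls off the work surface, if the arm or the gripper's body presses on something with over 40 N, if the wrist force passes 120 N, or if a joint passes its speed limit or range.

## Working session

There is one attempt and no reset: what is moved stays moved. The work goes in short steps, Python scripts to look and compute and a tool call to move; the robot and the scene stay as the last step left them, time stands still between calls to the robot, and variables do not carry over. Pictures are saved under pics/ and viewed, and the job is handed in when it is done.

Besides the shell and the picture viewer there is one more tool, called after ">>>" as a command line: name --pt "numbers of a row" for each row, then --argument value for the rest. send_rows: Moves the arm, as the interface text tells. Its arguments: {"type":"object","properties":{"translation":{"type":"array","items":{"type":"array","items":{"type":"number"}}},"yaw":{"type":"array","items":{"type":"number"}},"fingers":{"type":"array","items":{"type":"number"}}},"required":["translation","yaw","fingers"]}

```bash
ls; mkdir -p pics; python3 - <<'E'
from bench import *
import cv2
s=read_state(); print(s)
for n in("scene","top"):
    cv2.imwrite(f"pics/{n}0.png",get_image(n)); print(n,camera_params(n))
E
```

```text
pics
{'clock': 0.0, 'joints': array([ 1.55161796e+00,  3.85548492e-01,  6.62448336e-03, -4.94078718e-04,
       -1.19400942e+00, -2.58583285e-01]), 'joint_vel': array([-3.90422872e-04, -1.78950336e-03,  5.43179612e-04, -2.70570464e-04,
        1.04739308e-03, -2.27421244e-05]), 'joint_efforts': array([ 1.56611291e-04, -3.92290020e+01,  1.88393390e+01,  4.18633461e+00,
       -4.62568642e-03,  5.26199585e-06]), 'position': array([171.21023473, 600.48103338, 230.22666356]), 'ee_rot': array([ 9.90358337e-01, -1.38524981e-01, -1.00366500e-04,  1.08832588e-03]), 'contact_force': array([-0.39221274,  0.58712066, -0.2163521 ]), 'wrist_torque': array([-0.01118234, -0.00399887, -0.005071  ]), 'gripper_width': 85.26072098096954}
scene {'mtx': array([[470.66977357,   0.        , 279.86927137],
       [  0.        , 470.66977357, 212.67659441],
       [  0.        ,   0.        ,   1.        ]]), 'k1': -0.14059644471343583, 'rvec': array([ 2.04583409,  1.63420273, -0.52711785]), 'tvec': array([ -91.05601907, -420.21105346, 1539.38716239])}
top {'mtx': array([[430.88440135,   0.        , 280.56899253],
       [  0.        , 430.88440135, 212.35179582],
       [  0.        ,   0.        ,   1.        ]]), 'k1': -0.08010284728679448, 'rvec': array([ 2.13362139, -2.1589283 ,  0.17417244]), 'tvec': array([ -36.97726532,  593.00018804, 1070.76046423])}
```

View pics/scene0.png

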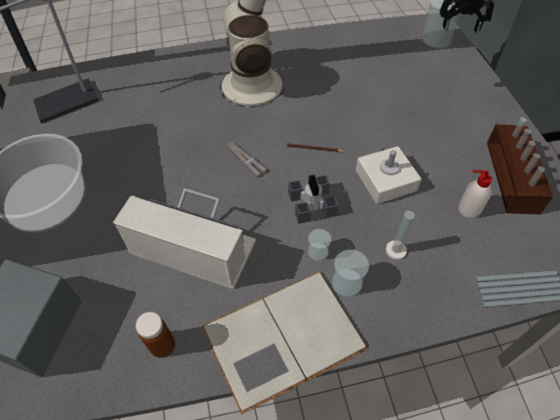

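View pics/top0.png

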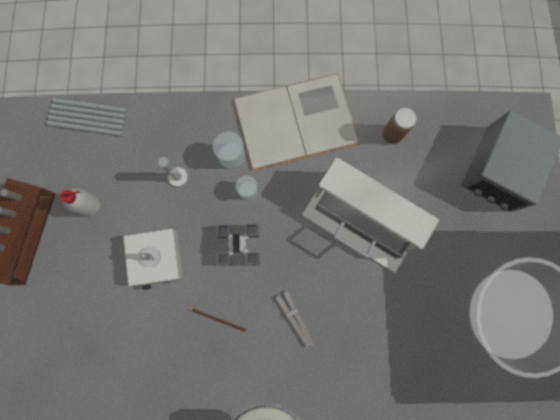

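```bash
cat > h.py <<'E'
import numpy as np, cv2
from bench import *
from scipy.spatial.transform import Rotation as R
from scipy.optimize import least_squares
P={n:camera_params(n) for n in("scene","top")}
def proj(n,X):
    p=P[n]; X=np.atleast_2d(np.asarray(X,float))
    return cv2.projectPoints(X,p["rvec"],p["tvec"],p["mtx"],np.array([p["k1"],0,0,0.]))[0][:,0]
def unproj(n,uv,z):
    p=P[n]; uv=np.array(uv,float).reshape(-1,1,2)
    d=cv2.undistortPoints(uv,p["mtx"],np.array([p["k1"],0,0,0.]))[:,0]
    Rm=cv2.Rodrigues(p["rvec"])[0]; c=-Rm.T@p["tvec"]
    r=np.c_[d,np.ones(len(d))]@Rm
    return c+r*((z-c[2])/r[:,2])[:,None]
def crop(n,img,cx,cy,w,h,f,name,lines=[]):
    "enlarged crop; tick labels in original pixels"
    x0,y0=int(cx-w/2),int(cy-h/2)
    M=np.float32([[f,0,-x0*f],[0,f,-y0*f]])
    o=cv2.warpAffine(img,M,(int(w*f),int(h*f)),flags=cv2.INTER_CUBIC)
    for X,c in lines:
        q=(proj(n,X)-[x0,y0]+0.0)*f
        cv2.polylines(o,[np.int32(q*8)],False,c,1,cv2.LINE_AA,3)
    for t in range(-(-x0//10)*10,x0+int(w),10):
        cv2.line(o,(int((t-x0)*f),0),(int((t-x0)*f),6),(0,255,255),1); cv2.putText(o,str(t),(int((t-x0)*f)+2,12),0,.35,(0,255,255),1)
    for t in range(-(-y0//10)*10,y0+int(h),10):
        cv2.line(o,(0,int((t-y0)*f)),(6,int((t-y0)*f)),(0,255,255),1); cv2.putText(o,str(t),(8,int((t-y0)*f)+4),0,.35,(0,255,255),1)
    cv2.imwrite("pics/"+name,o)
E
python3 - <<'E'
from h import *
t=cv2.imread("pics/top0.png"); s=cv2.imread("pics/scene0.png")
crop("top",t,195,245,140,100,5.5,"t_a.png")
crop("top",t,370,215,140,110,5.5,"t_b.png")
crop("scene",s,355,185,140,100,5.5,"s_a.png")
crop("scene",s,190,235,160,110,5,"s_b.png")
E
```

```text
(no output)
```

View pics/t_a.png

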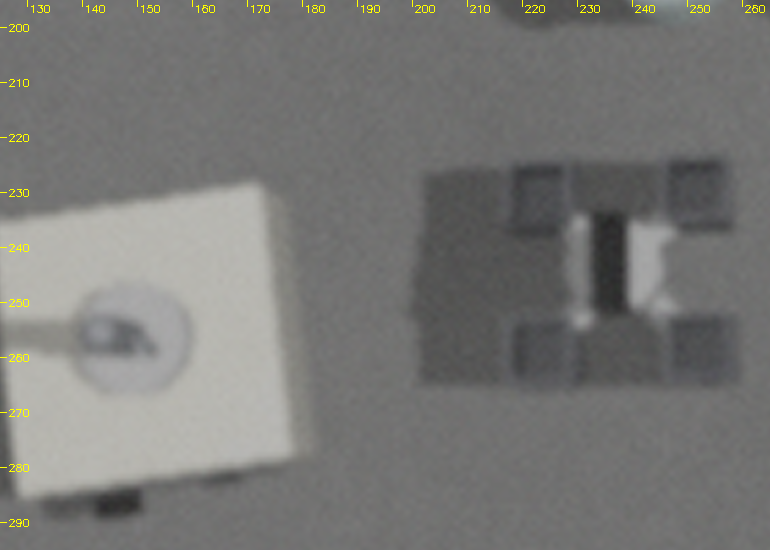

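View pics/t_b.png

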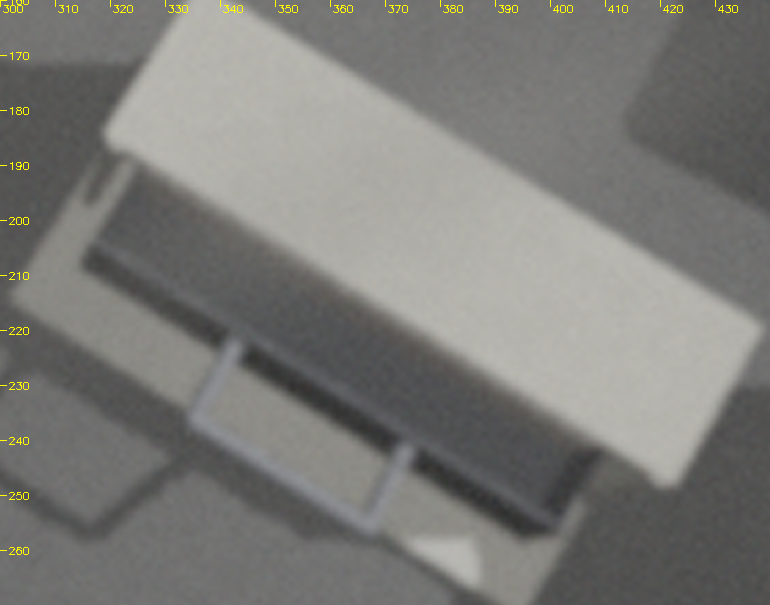

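View pics/s_a.png

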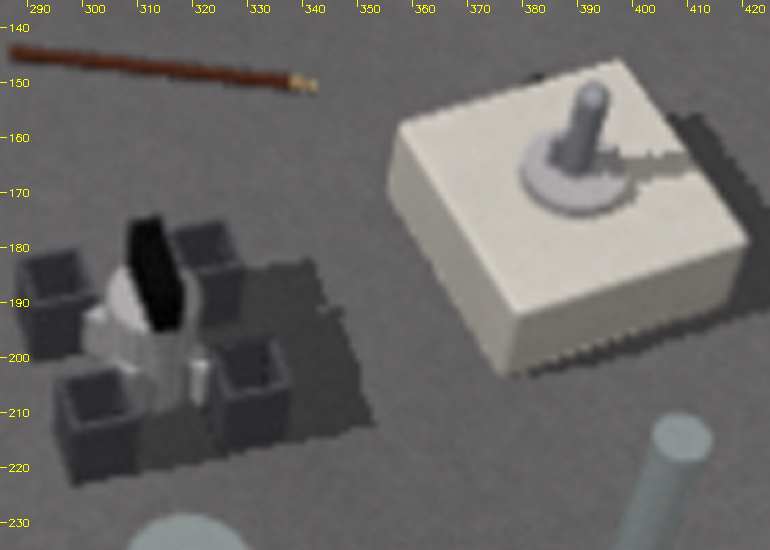

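View pics/s_b.png

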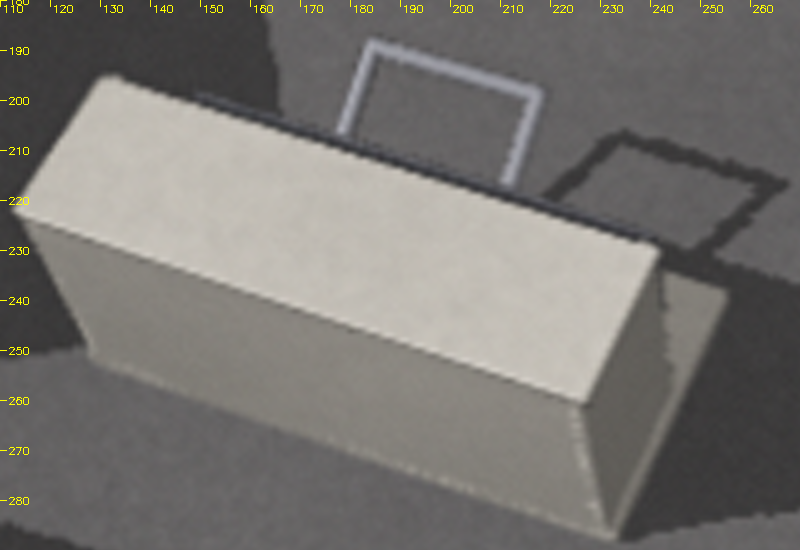

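```bash
cat >> h.py <<'E'
def fit(obs,p0,labels=True):
    "obs: list (cam, local xyz, uv); pose x,y,yaw on z=0"
    def T(p,X):
        c,s=np.cos(p[2]),np.sin(p[2]); X=np.asarray(X,float)
        return np.array([p[0]+c*X[0]-s*X[1],p[1]+s*X[0]+c*X[1],X[2]])
    f=lambda p:np.concatenate([proj(n,T(p,X))[0]-uv for n,X,uv in obs])
    r=least_squares(f,p0,x_scale=[10,10,.1],loss="soft_l1")
    return r.x,f(r.x).reshape(-1,2)
def W(p,X):
    X=np.atleast_2d(np.asarray(X,float)); c,s=np.cos(p[2]),np.sin(p[2])
    return np.c_[p[0]+c*X[:,0]-s*X[:,1],p[1]+s*X[:,0]+c*X[:,1],X[:,2]]
E
python3 - <<'E'
from h import *
np.set_printoptions(precision=2,suppress=True)
t=cv2.imread("pics/top0.png"); s=cv2.imread("pics/scene0.png")
print(unproj("top",[(173,228),(178,278),(129,285)],55))
print(unproj("scene",[(358,157),(397,145),(420.5,178),(378,192)],55))
print("seat",unproj("top",[(148.7,256.3)],63),unproj("scene",[(388.3,164.3)],63))
print("sptop",unproj("top",[(142.5,253.5)],121),unproj("scene",[(392.3,152.5)],121))
print("car rim top",unproj("top",[(217,225),(258,224),(257,265),(216,265)],45))
print("car rim sc",unproj("scene",[(287,186),(325,175),(337,199),(297,212)],45))
print("roof",unproj("top",[(319,185),(421,247.5),(439,218),(338,160)],140))
print("roof",unproj("scene",[(113,222),(132,195),(241.5,230),(226.5,260.5)],140))
crop("top",t,148,256,40,30,20,"t_key.png")
crop("scene",s,390,165,40,30,20,"s_key.png")
crop("top",t,238,245,50,45,13,"t_car.png")
crop("scene",s,312,195,60,60,10,"s_car.png")
E
```

```text
[[553.58 232.2   55.  ]
 [426.54 216.73  55.  ]
 [409.61 341.42  55.  ]]
[[425.92 217.59  55.  ]
 [406.78 339.76  55.  ]
 [533.56 358.25  55.  ]
 [552.9  230.36  55.  ]]
seat [[481.29 290.54  63.  ]] [[475.45 286.27  63.  ]]
sptop [[484.96 288.52 121.  ]] [[485.1 282.9 121. ]]
car rim top [[561.4  120.55  45.  ]
 [562.84  14.65  45.  ]
 [457.64  17.73  45.  ]
 [458.7  122.26  45.  ]]
car rim sc [[473.45   6.98  45.  ]
 [459.64 114.68  45.  ]
 [543.88 122.96  45.  ]
 [560.61  12.6   45.  ]]
roof [[ 643.28 -135.91  140.  ]
 [ 490.11 -374.4   140.  ]
 [ 560.06 -422.74  140.  ]
 [ 704.79 -183.75  140.  ]]
roof [[ 558.11 -422.76  140.  ]
 [ 489.23 -375.79  140.  ]
 [ 645.25 -137.25  140.  ]
 [ 714.64 -182.03  140.  ]]
```

View pics/t_key.png

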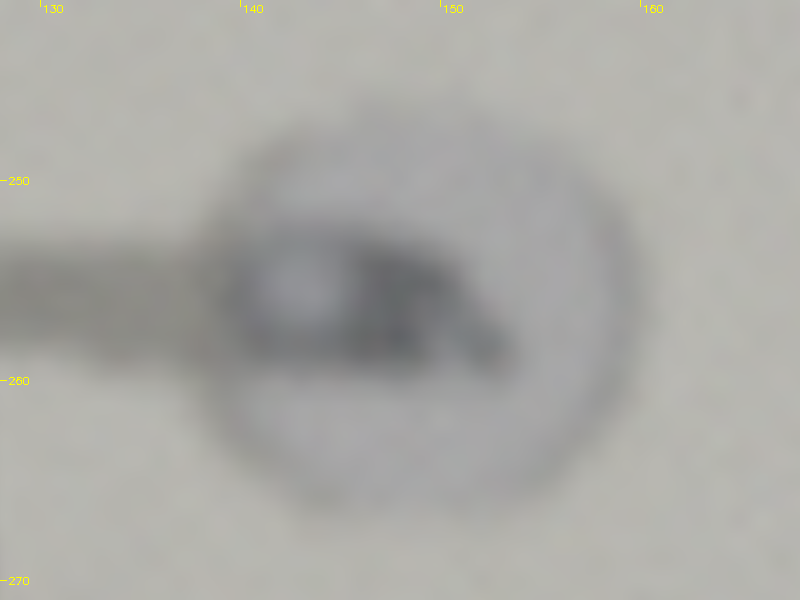

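View pics/s_key.png

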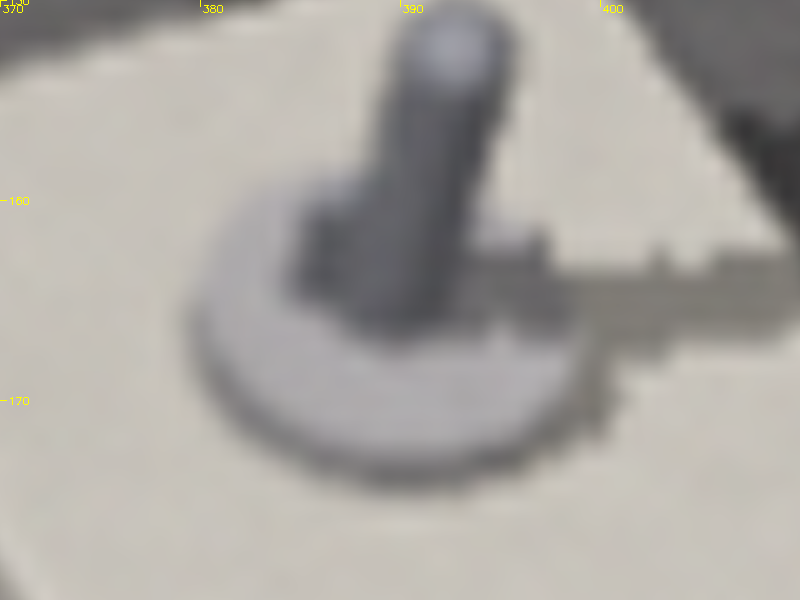

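View pics/t_car.png

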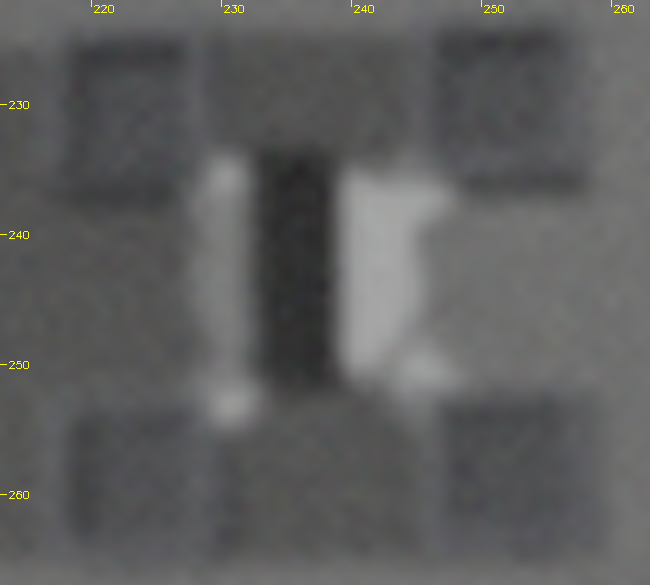

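View pics/s_car.png

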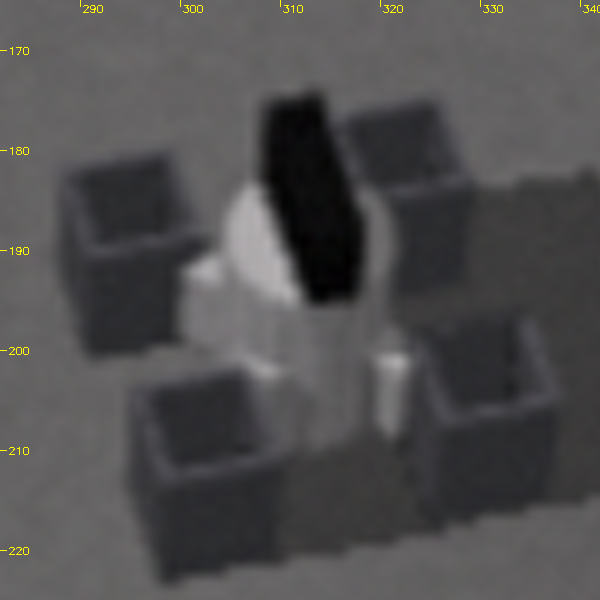

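```bash
cat > f1.py <<'E'
from h import *
np.set_printoptions(precision=3,suppress=True)
o=[]
for n,X,uv in [("top",(65,-65),(173,228)),("top",(-65,-65),(178,278)),("top",(-65,65),(129,285)),
 ("scene",(-65,-65),(358,157)),("scene",(-65,65),(397,145)),("scene",(65,65),(420.5,178)),("scene",(65,-65),(378,192))]: o.append((n,X+(55,),uv))
o+= [("top",(0,0,63),(148.7,256.3)),("scene",(0,0,63),(388.8,165.3)),("top",(0,0,121),(143,254.5)),("scene",(0,0,119),(392.3,152.5))]
dr,r=fit(o,[480,288,.12]); print("drive",dr); print(r.T)
c=[];h=53
for n,X,uv in [("top",(h,h),(217.2,225)),("top",(h,-h),(258,224.5)),("top",(-h,-h),(258,265)),("top",(-h,h),(217,265)),
 ("scene",(-h,-h),(287.5,182)),("scene",(-h,h),(325,175)),("scene",(h,h),(337.5,206)),("scene",(h,-h),(298,212.5))]: c.append((n,X+(45,),uv))
ca,r=fit(c,[508,69,0]); print("car",ca);print(r.T)
u=[]
for n,X,uv in [("top",(-10,145),(319,185)),("top",(-10,-145),(421,247.5)),("top",(72.5,-145),(439,218)),("top",(72.5,145),(338,160)),
 ("scene",(72.5,-145),(113,222)),("scene",(-10,-145),(132,195)),("scene",(-10,145),(241.5,230)),("scene",(72.5,145),(226.5,260.5))]: u.append((n,X+(140,),uv))
un,r=fit(u,[600,-280,-.57]); print("unit",un);print(r.T)
np.savez("pose0.npz",dr=dr,ca=ca,un=un)
E
python3 f1.py
```

```text
drive [481.013 286.868   0.136]
[[ 0.372  1.198 -0.433 -1.416  1.032  1.064  0.493  1.435  0.432  0.129
   0.724]
 [-0.248  0.448  0.718  0.096  0.115  0.756  0.331  0.098  0.496  0.646
  -0.863]]
car [510.559  66.352   0.004]
[[ 0.197  0.428  0.793  0.208  0.427  1.377  0.403 -0.341]
 [-0.763 -0.854 -0.064  0.512 -0.94  -0.923 -0.803  0.423]]
unit [ 575.223 -262.627   -0.574]
[[-0.21   1.921  0.488 -1.567 -0.428 -1.313  0.818  0.821]
 [-0.949  0.838  1.132 -4.01  -0.203 -0.147 -0.017 -0.064]]
```

```bash
cat > f2.py <<'E'
from f1 import *
u=[x for x in u if x[2]!=(338,160)]+[("top",(72.5,145,140),None)]
u=u[:-1]
un,r=fit(u,[600,-280,-.57]); print("unit",un);print(r.T)
np.savez("pose0.npz",dr=dr,ca=ca,un=un)
t=cv2.imread("pics/top0.png"); s=cv2.imread("pics/scene0.png")
def circ(p,r,z): a=np.linspace(0,2*np.pi,40); return W(p,np.c_[r*np.cos(a),r*np.sin(a),0*a+z])
def off(n,obs,p): # mean residual shift per camera
    d=[np.array(uv)-proj(m,W(p,X))[0] for m,X,uv in obs if m==n]; return np.median(d,0)
def key(p,a,z):
    K=np.array([[0,-2.5,z],[14,-2.5,z],[14,2.5,z],[0,2.5,z]]); q=[p[0],p[1],p[2]+np.pi+a]; return W(q,K)
for n,img,cx,cy in(("top",t,148,256),("scene",s,390,165)):
    d=off(n,o,dr); print(n,"offset",d)
    im=cv2.warpAffine(img,np.float32([[1,0,-d[0]],[0,1,-d[1]]]),(560,420),flags=cv2.INTER_CUBIC)
    L=[(circ(dr,26,63),(0,255,0)),(circ(dr,8,63),(255,255,0)),(circ(dr,8,113),(255,255,0))]
    for a,c in((0.0,(255,0,255)),(.4,(255,0,0)),(.8,(0,0,255)),(-.4,(0,255,255))): L+= [(key(dr,a,83),c)]
    crop(n,im,cx,cy,40,30,20,f"{n}_keyo.png",L)
    d=off(n,c_:=c,ca) if False else off(n,c_obs,ca) if False else d
E
sed -i '$d' f2.py; python3 f2.py
```

```text
drive [481.013 286.868   0.136]
[[ 0.372  1.198 -0.433 -1.416  1.032  1.064  0.493  1.435  0.432  0.129
   0.724]
 [-0.248  0.448  0.718  0.096  0.115  0.756  0.331  0.098  0.496  0.646
  -0.863]]
car [510.559  66.352   0.004]
[[ 0.197  0.428  0.793  0.208  0.427  1.377  0.403 -0.341]
 [-0.763 -0.854 -0.064  0.512 -0.94  -0.923 -0.803  0.423]]
unit [ 575.223 -262.627   -0.574]
[[-0.21   1.921  0.488 -1.567 -0.428 -1.313  0.818  0.821]
 [-0.949  0.838  1.132 -4.01  -0.203 -0.147 -0.017 -0.064]]
unit [ 575.828 -262.06    -0.574]
[[-0.451  1.669  0.24  -0.181 -1.066  1.115  1.122]
 [-1.199  0.591  0.891 -0.041  0.002  0.163  0.131]]
top offset [-0.372 -0.448]
scene offset [-0.609 -0.223]
```

```bash
cat > f3.py <<'E'
from f2 import *
c_obs=[]
h=53
for n,X,uv in [("top",(h,h),(217.2,225)),("top",(h,-h),(258,224.5)),("top",(-h,-h),(258,265)),("top",(-h,h),(217,265)),
 ("scene",(-h,-h),(287.5,182)),("scene",(-h,h),(325,175)),("scene",(h,h),(337.5,206)),("scene",(h,-h),(298,212.5))]: c_obs.append((n,X+(45,),uv))
def sq(p,x,y,a,z): return W(p,[[x-a,y-a,z],[x+a,y-a,z],[x+a,y+a,z],[x-a,y+a,z],[x-a,y-a,z]])
for n,img,cx,cy in(("top",t,238,245),("scene",s,312,195)):
    d=off(n,c_obs,ca); print(n,"offset",d)
    im=cv2.warpAffine(img,np.float32([[1,0,-d[0]],[0,1,-d[1]]]),(560,420),flags=cv2.INTER_CUBIC)
    L=[(sq(ca,sx*37,sy*37,16,45),(0,255,0)) for sx in(-1,1) for sy in (-1,1)]+[(circ(ca,22,62),(255,255,0))]
    for z,cc in((92,(0,0,255)),(62,(255,0,255))): L.append((W(ca,[[-22,-8,z],[22,-8,z],[22,8,z],[-22,8,z],[-22,-8,z]]),cc))
    crop(n,im,cx,cy,60,60,10,f"{n}_caro.png",L)
E
python3 f3.py
```

```text
drive [481.013 286.868   0.136]
[[ 0.372  1.198 -0.433 -1.416  1.032  1.064  0.493  1.435  0.432  0.129
   0.724]
 [-0.248  0.448  0.718  0.096  0.115  0.756  0.331  0.098  0.496  0.646
  -0.863]]
car [510.559  66.352   0.004]
[[ 0.197  0.428  0.793  0.208  0.427  1.377  0.403 -0.341]
 [-0.763 -0.854 -0.064  0.512 -0.94  -0.923 -0.803  0.423]]
unit [ 575.223 -262.627   -0.574]
[[-0.21   1.921  0.488 -1.567 -0.428 -1.313  0.818  0.821]
 [-0.949  0.838  1.132 -4.01  -0.203 -0.147 -0.017 -0.064]]
unit [ 575.828 -262.06    -0.574]
[[-0.451  1.669  0.24  -0.181 -1.066  1.115  1.122]
 [-1.199  0.591  0.891 -0.041  0.002  0.163  0.131]]
top offset [-0.372 -0.448]
scene offset [-0.609 -0.223]
top offset [-0.318  0.414]
scene offset [-0.415  0.863]
```

View pics/top_keyo.png

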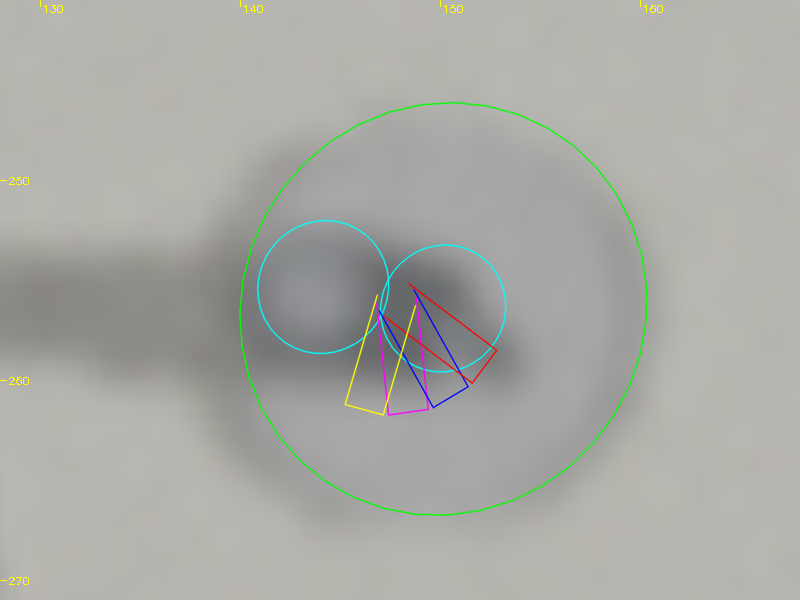

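View pics/scene_keyo.png

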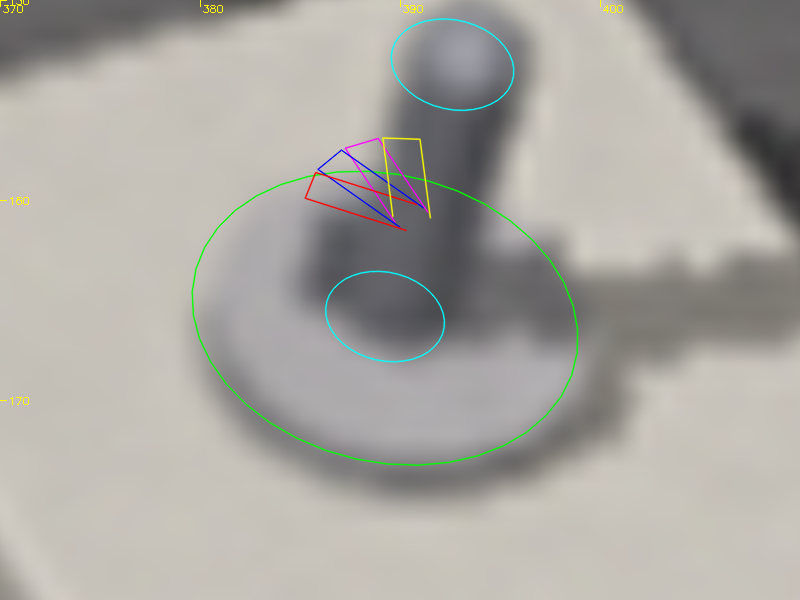

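View pics/top_caro.png

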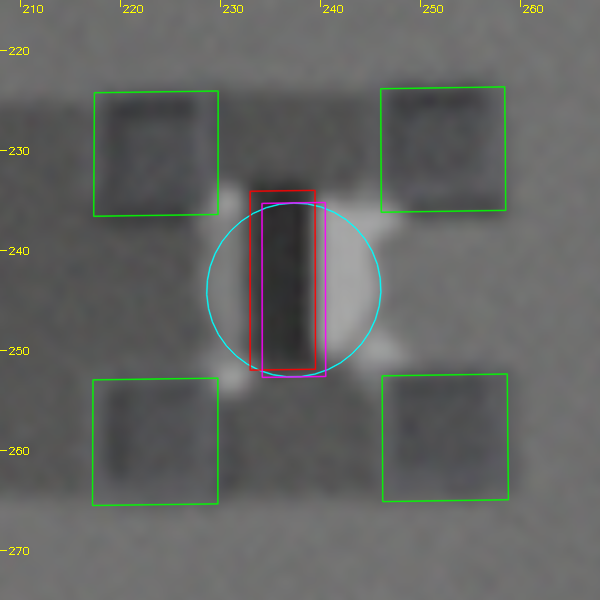

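View pics/scene_caro.png

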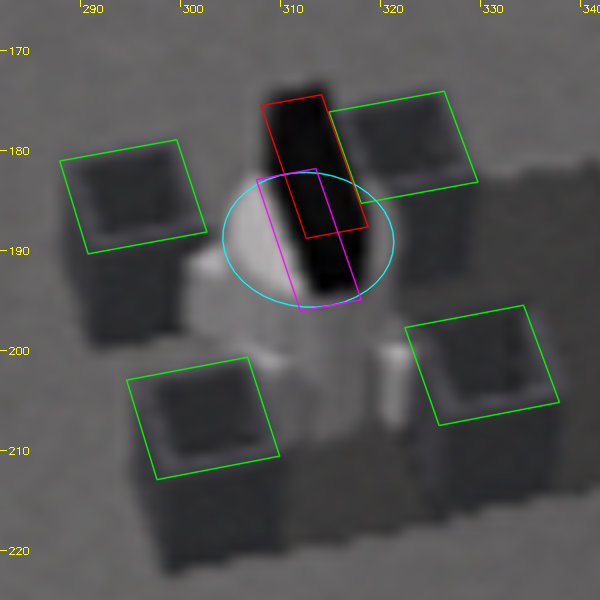

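```bash
cat >> h.py <<'E'
def rel(x,y,z,th=None):
    "shift (m, tool axes) and yaw deg from measured pose to world target; th = world heading of tool x, rad"
    s=read_state(); Rm=R.from_quat(s["ee_rot"]).as_matrix()
    d=Rm.T@(np.array([x,y,z])-s["position"])/1000
    h=np.arctan2(Rm[1,0],Rm[0,0]); dy=0
    if th is not None: dy=-np.degrees((th-h+np.pi)%(2*np.pi)-np.pi)
    print("pos",s["position"].round(1),"head %.3f"%h,"j6 %.2f"%s["joints"][5],"-> shift",d.round(4),"yaw %.1f"%dy,"dist %.0f"%(1000*np.linalg.norm(d)),"clock %.2f"%s["clock"],"w %.1f"%s["gripper_width"],"F",s["contact_force"].round(1))
E
python3 -c "
from h import *
rel(510,66,230,0.0)"
```

```text
pos [171.3 600.5 230.3] head -0.278 j6 -0.26 -> shift [0.4724 0.4211 0.0012] yaw -15.9 dist 633 clock 0.10 w 85.4 F [-0.   0.3 -0.6]
```

>>> send_rows --pt "0.472 0.421 0" --pt "0.472 0.421 0" --pt "0.472 0.421 0" --pt "0.472 0.421 0" --pt "0.472 0.421 0" --pt "0.472 0.421 0" --pt "0.472 0.421 0" --pt "0.472 0.421 0" --pt "0.472 0.421 0" --pt "0.472 0.421 0" --pt "0.472 0.421 0" --pt "0.472 0.421 0" --yaw '[-15.9, -15.9, -15.9, -15.9, -15.9, -15.9, -15.9, -15.9, -15.9, -15.9, -15.9, -15.9]' --fingers '[0, 0, 0, 0, 0, 0, 0, 0, 0, 0, 0, 0]'

```text
clock: 1.3
position: [492.6, 92.0, 231.1]
ee_rot: [1.0, -0.0, -0.0, 0.001]
contact_force: [1.7, 1.1, 0.2]
gripper_width: 85.5
```

```bash
python3 - <<'E'
from h import *
rel(510.5,66.4,200,0.004)
t=get_image("top"); s=get_image("scene")
cv2.imwrite("pics/t1.png",t);cv2.imwrite("pics/s1.png",s)
p=read_state()["position"]; print(proj("top",p),proj("scene",p))
crop("top",t,235,235,140,100,5.5,"t1c.png",[]); crop("scene",s,320,170,140,110,5.5,"s1c.png",[])
E
```

```text
pos [492.6  92.  231.1] head -0.000 j6 1.06 -> shift [0.018  0.0255 0.0311] yaw -0.2 dist 44 clock 1.30 w 85.5 F [1.7 1.1 0.2]
[[219.33755464 245.62791216]] [[323.98979111 136.65280945]]
```

View pics/t1c.png

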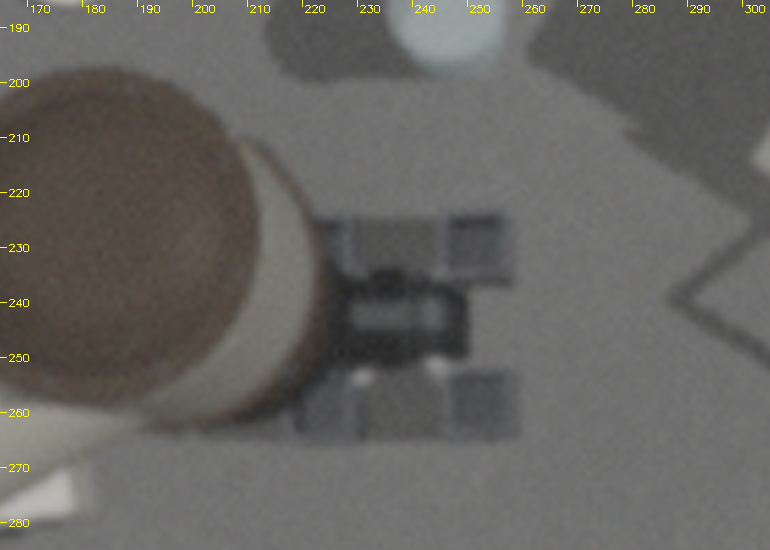

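View pics/s1c.png

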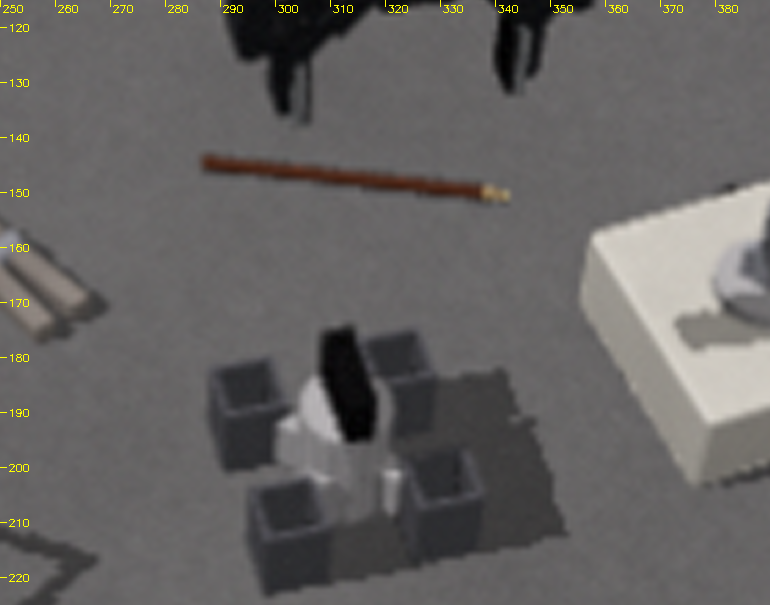

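>>> send_rows --pt "0.018 -0.0256 0" --pt "0.018 0.0256 0" --pt "0.018 0.0256 0.05" --pt "0.018 0.0256 0.1" --pt "0.018 0.0256 0.12" --pt "0.018 0.0256 0.12" --pt "0.018 0.0256 0.12" --yaw '[0, 0, 0, 0, 0, 0, 0]' --fingers '[120, 120, 120, 120, 120, 120, 120]'

```text
clock: 2.1
position: [511.8, 63.8, 111.0]
ee_rot: [1.0, -0.004, -0.0, 0.002]
contact_force: [-0.4, -0.3, -0.0]
gripper_width: 45.4
```

```bash
python3 - <<'E'
from h import *
rel(510.5,66.4,66,0.004)
s=get_image("scene")
p=read_state()["position"]; print(proj("top",p),proj("scene",p))
crop("scene",s,320,175,100,80,7,"s2c.png",[])
E
```

```text
pos [511.8  63.8 111. ] head -0.007 j6 1.12 -> shift [-0.0013 -0.0027  0.045 ] yaw -0.6 dist 45 clock 2.10 w 45.4 F [-0.4 -0.3 -0. ]
[[236.39042363 241.49602674]] [[313.06485939 177.20104291]]
```

View pics/s2c.png

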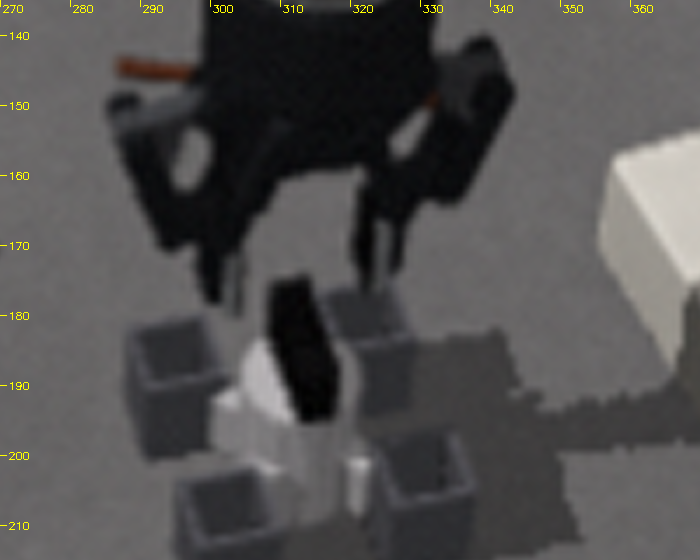

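>>> send_rows --pt "-0.001 -0.003 0.03" --pt "-0.001 -0.003 0.045" --pt "-0.001 -0.003 0.045" --pt "-0.001 -0.003 0.045" --pt "-0.001 -0.003 0.045" --pt "-0.001 -0.003 0.045" --pt "-0.001 -0.003 0.045" --pt "-0.001 -0.003 0.045" --pt "-0.001 -0.003 0.045" --pt "-0.001 -0.003 0.045" --pt "-0.001 -0.003 0.045" --yaw '[-0.6, -0.6, -0.6, -0.6, -0.6, -0.6, -0.6, -0.6, -0.6, -0.6, -0.6]' --fingers '[120, 120, 120, 255, 255, 255, 255, 255, 255, 255, 255]'

```text
clock: 3.25
position: [512.8, 67.4, 68.9]
ee_rot: [1.0, 0.002, 0.002, 0.001]
contact_force: [-1.1, -1.0, 6.3]
gripper_width: 14.7
```

```bash
python3 - <<'E'
from h import *
rel(510.5,66.4,66,0.004)
s=get_image("scene")
crop("scene",s,320,175,100,80,7,"s3c.png",[])
E
```

```text
pos [512.8  67.4  68.9] head 0.004 j6 1.12 -> shift [-0.0024  0.001   0.0029] yaw 0.0 dist 4 clock 3.25 w 14.7 F [-1.1 -1.   6.3]
```

View pics/s3c.png

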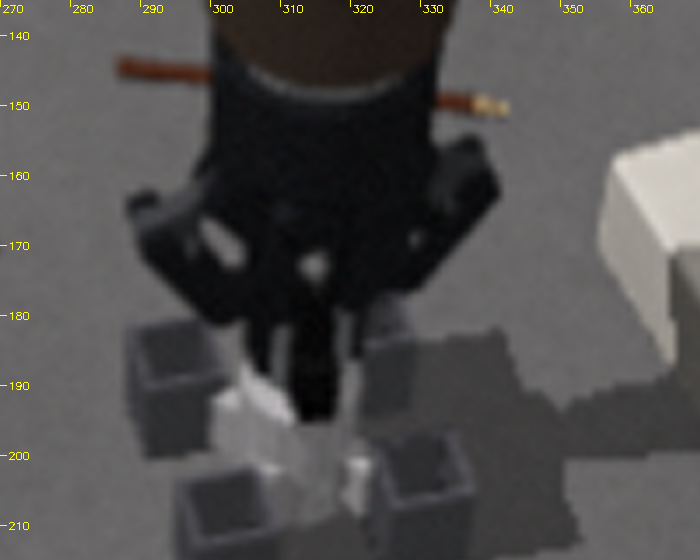

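>>> send_rows --pt "0 0 -0.01" --pt "0 0 -0.04" --pt "0 0 -0.08" --pt "0 0 -0.12" --pt "0 0 -0.14" --pt "0 0 -0.14" --pt "0 0 -0.14" --yaw '[0, 0, 0, 0, 0, 0, 0]' --fingers '[255, 255, 255, 255, 255, 255, 255]'

```text
clock: 4.0
position: [510.9, 67.5, 208.0]
ee_rot: [1.0, 0.002, 0.001, 0.0]
contact_force: [-0.9, 0.2, -5.1]
gripper_width: 15.2
```

```bash
python3 - <<'E'
from h import *
rel(483,287,208,0.136+0.85)
s=get_image("scene");t=get_image("top")
cv2.imwrite("pics/s4.png",s)
crop("scene",s,320,160,110,85,7,"s4c.png",[])
crop("top",t,235,235,110,85,7,"t4c.png",[])
E
```

```text
pos [510.9  67.5 208. ] head 0.003 j6 1.13 -> shift [-0.0272 -0.2196 -0.0003] yaw -56.3 dist 221 clock 4.00 w 15.2 F [-0.9  0.2 -5.1]
```

View pics/s4c.png

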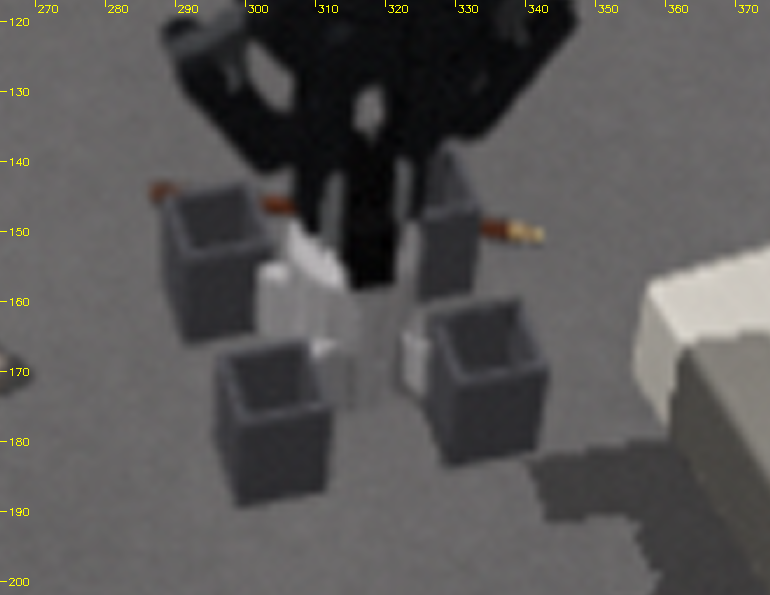

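View pics/t4c.png

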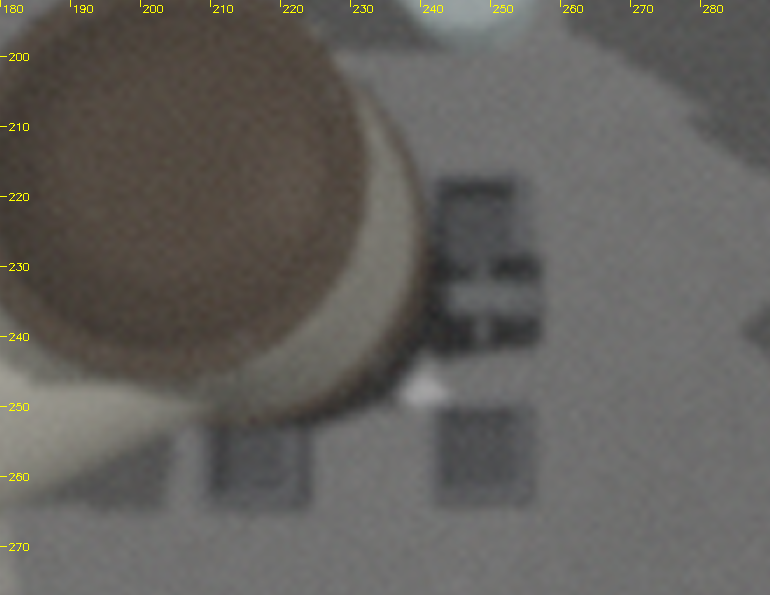

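```bash
python3 - <<'E'
from h import *
np.set_printoptions(precision=2,suppress=True)
h=53;z=184
o=[("scene",(-h,-h,z),(287.5,146)),("scene",(h,-h,z),(297.5,177.5)),("scene",(h,h,z),(342,170.5)),("top",(-h,-h,z),(255,265)),("top",(h,-h,z),(254,217.5)),("top",(-h,h,z),(208,265))]
for k in(o,o[:3],o[3:]):
    p,r=fit(k,[510,67,0]); print(p,r.T)
E
```

```text
[508.15  66.1   -0.02] [[ 0.73  0.59  0.65  0.84  2.41  0.3 ]
 [-2.26 -0.67 -0.97 -0.45 -0.09 -0.77]]
[511.3   63.47  -0.01] [[-0.19  0.06  0.11]
 [-0.98  0.7   0.04]]
[506.78  69.19   0.01] [[ 0.04  0.47 -0.51]
 [-0.41 -0.04  0.45]]
```

```bash
python3 - <<'E' | tail -8
from f1 import *
print('---')
for nm,ob,p0 in(("drive",o,dr),("car",c,ca),("unit",u,un)):
    for n in("scene","top"):
        k=[x for x in ob if x[0]==n and x[2]!=(338,160)]
        p,r=fit(k,p0); print(nm,n,p,"rms %.2f"%np.sqrt((r**2).mean()))
E
```

```text
[-0.949  0.838  1.132 -4.01  -0.203 -0.147 -0.017 -0.064]]
---
drive scene [479.931 285.666   0.141] rms 0.70
drive top [481.96  288.242   0.131] rms 0.55
car scene [512.309  64.681   0.016] rms 0.58
car top [509.829  67.399  -0.002] rms 0.41
unit scene [ 575.323 -262.66    -0.58 ] rms 0.58
unit top [ 575.549 -261.136   -0.563] rms 0.86
```

```bash
python3 -c "
from h import *
rel(482,290,208,0.99)"
```

```text
pos [510.6  67.2 206.7] head 0.003 j6 1.13 -> shift [-0.0278 -0.2229 -0.0018] yaw -56.5 dist 225 clock 4.10 w 15.0 F [-0.7  0.4 -4.6]
```

>>> send_rows --pt "-0.004 -0.03 -0.002" --pt "-0.008 -0.06 -0.002" --pt "-0.012 -0.09 -0.002" --pt "-0.016 -0.12 -0.002" --pt "-0.02 -0.15 -0.002" --pt "-0.024 -0.18 -0.002" --pt "-0.026 -0.21 -0.002" --pt "-0.028 -0.223 -0.002" --pt "-0.028 -0.223 -0.002" --pt "-0.028 -0.223 -0.002" --pt "-0.028 -0.223 -0.002" --yaw '[-7, -14, -21, -28, -35, -42, -49, -56.5, -56.5, -56.5, -56.5]' --fingers '[255, 255, 255, 255, 255, 255, 255, 255, 255, 255, 255]'

```text
clock: 5.2
position: [481.5, 289.1, 207.1]
ee_rot: [0.881, 0.474, -0.002, 0.001]
contact_force: [0.1, 0.2, -4.2]
gripper_width: 14.9
```

```bash
python3 - <<'E'
from h import *
rel(482,290,208,.99)
s=get_image("scene");t=get_image("top")
crop("scene",s,390,150,110,85,7,"s5c.png",[])
crop("top",t,145,250,110,85,7,"t5c.png",[])
E
```

```text
pos [481.5 289.1 207.1] head 0.988 j6 1.73 -> shift [ 0.0011 -0.0001 -0.0009] yaw -0.1 dist 1 clock 5.20 w 14.9 F [ 0.1  0.2 -4.2]
```

View pics/s5c.png

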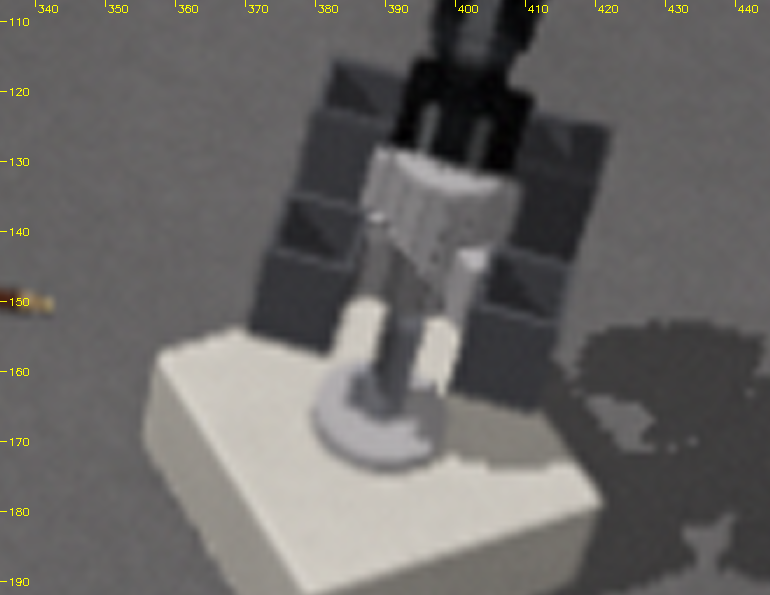

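View pics/t5c.png

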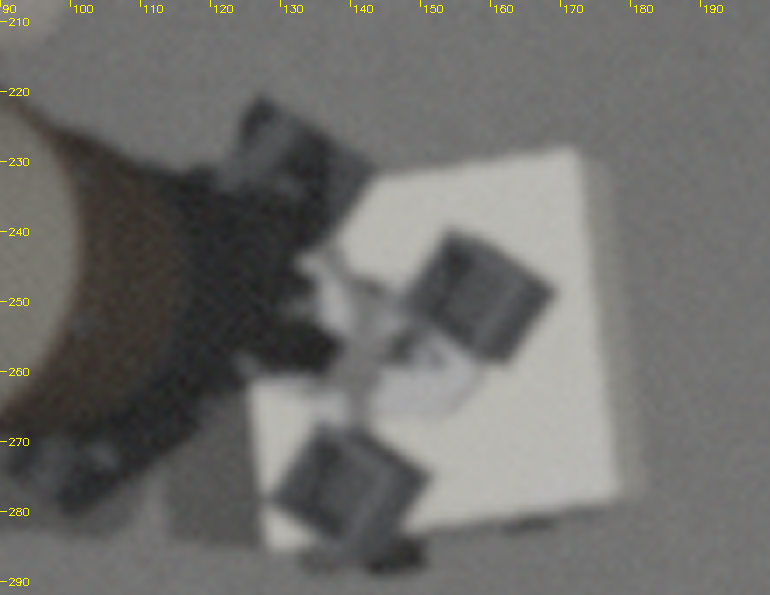

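>>> send_rows --pt "0.001 0 0.008" --pt "0.001 0 0.014" --pt "0.001 0 0.02" --pt "0.001 0 0.025" --pt "0.001 0 0.03" --pt "0.001 0 0.03" --yaw '[0, 0, 0, 0, 0, 0]' --fingers '[255, 255, 255, 255, 255, 255]'

```text
clock: 5.9
position: [481.9, 289.5, 176.7]
ee_rot: [0.881, 0.474, -0.002, 0.001]
contact_force: [0.1, -0.2, -3.8]
gripper_width: 14.9
```

```bash
python3 - <<'E'
from h import *
rel(482,290,155,.99); print(read_state()["wrist_torque"])
s=get_image("scene");t=get_image("top")
crop("scene",s,390,150,110,85,7,"s6c.png",[])
E
```

```text
pos [481.9 289.5 176.7] head 0.988 j6 1.73 -> shift [ 0.0006 -0.0002  0.0217] yaw -0.1 dist 22 clock 5.90 w 14.9 F [ 0.1 -0.2 -3.8]
[-0.09726912  0.03278166 -0.0065443 ]
```

View pics/s6c.png

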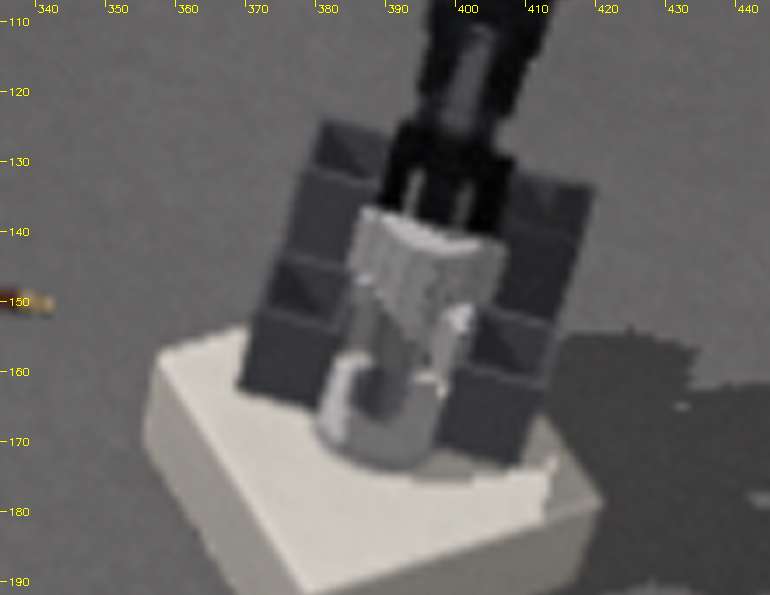

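>>> send_rows --pt "0 0 0.008" --pt "0 0 0.014" --pt "0 0 0.018" --pt "0 0 0.021" --pt "0 0 0.023" --pt "0 0 0.025" --pt "0 0 0.026" --yaw '[0, 0, 0, 0, 0, 0, 0]' --fingers '[255, 255, 255, 255, 255, 255, 255]'

```text
clock: 6.7
position: [482.2, 289.5, 151.5]
ee_rot: [0.88, 0.474, -0.001, 0.002]
contact_force: [1.3, -1.5, -3.4]
gripper_width: 14.5
```

>>> send_rows --pt "0 0 0.002" --pt "0 0 0.003" --pt "0 0 0.004" --pt "0 0 0.005" --pt "0 0 0.005" --yaw '[0, 0, 0, 0, 0]' --fingers '[255, 255, 255, 255, 255]'

```text
clock: 7.2
position: [482.1, 289.4, 146.3]
ee_rot: [0.88, 0.474, -0.002, 0.002]
contact_force: [1.1, -0.7, -3.4]
gripper_width: 14.7
```

>>> send_rows --pt "0 0 0.003" --pt "0 0 0.006" --pt "0 0 0.009" --pt "0 0 0.011" --pt "0 0 0.013" --pt "0 0 0.014" --pt "0 0 0.015" --pt "0 0 0.015" --yaw '[0, 0, 0, 0, 0, 0, 0, 0]' --fingers '[255, 255, 255, 255, 255, 255, 255, 255]'

```text
clock: 8.0
position: [482.2, 289.3, 132.1]
ee_rot: [0.88, 0.474, -0.001, 0.002]
contact_force: [-2.1, -2.9, 4.4]
gripper_width: 14.7
```

```bash
python3 - <<'E'
from h import *
rel(482,290,155,.99); print(read_state()["wrist_torque"])
s=get_image("scene");t=get_image("top")
crop("scene",s,390,150,110,85,7,"s7c.png",[])
E
```

```text
pos [482.2 289.3 132.1] head 0.988 j6 1.73 -> shift [ 0.0004 -0.0005 -0.0229] yaw -0.1 dist 23 clock 8.00 w 14.7 F [-2.1 -2.9  4.4]
[-0.82583404  0.60334897  0.00470151]
```

View pics/s7c.png

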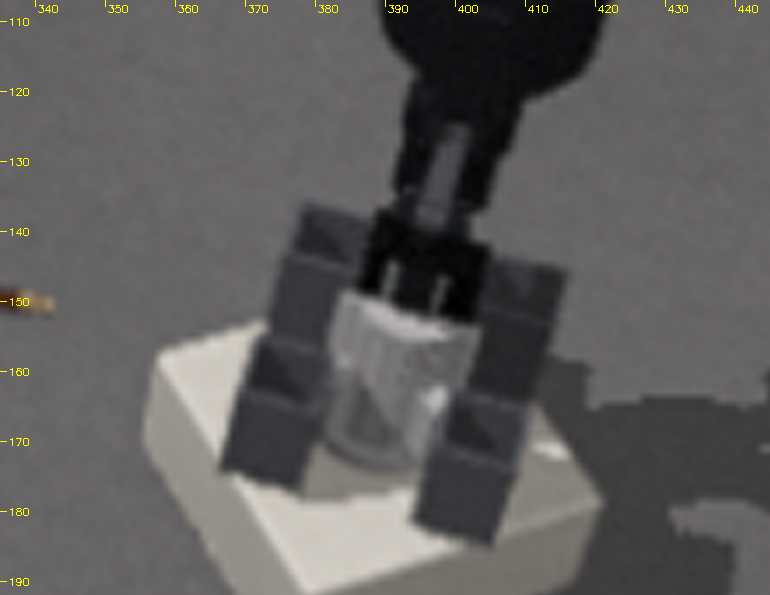

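>>> send_rows --pt "0 0 0" --pt "0 0 0" --pt "0 0 0" --pt "0 0 -0.01" --pt "0 0 -0.04" --pt "0 0 -0.09" --pt "0 0 -0.12" --pt "0 0 -0.12" --yaw '[0, 0, 0, 0, 0, 0, 0, 0]' --fingers '[120, 120, 120, 120, 120, 120, 120, 120]'

```text
clock: 8.9
position: [484.7, 291.7, 258.7]
ee_rot: [0.88, 0.475, 0.005, 0.0]
contact_force: [-0.3, -0.2, 0.4]
gripper_width: 45.2
```

```bash
python3 - <<'E'
from h import *
d=np.load("pose0.npz"); un=d["un"]
a=0.0
Hn=W(un,[[-90,0,107]])[0]; print("handle shut",Hn,"unit",un)
f=lambda a:(60*np.cos(a)+85*np.sin(a),85*np.cos(a)-60*np.sin(a))
for a in (0,.2,.4,.6):
    ff,u=f(a); print(a,W(un,[[-30-ff,0,22+u]])[0])
rel(Hn[0],Hn[1],252,un[2])
E
```

```text
handle shut [ 499.66603545 -213.7284375   107.        ] unit [ 5.75223223e+02 -2.62627429e+02 -5.74389224e-01]
0 [ 499.66603545 -213.7284375   107.        ]
0.2 [ 486.49315376 -205.20323091   93.38549927]
0.4 [ 475.85358438 -198.31752973   76.92508395]
0.6 [ 468.17149337 -193.34584514   58.27497886]
pos [484.7 291.7 258.7] head 0.989 j6 1.73 -> shift [-0.4141  0.2903  0.0048] yaw 89.6 dist 506 clock 8.90 w 45.2 F [-0.3 -0.2  0.4]
```

```bash
python3 - <<'E'
from h import *
t=unproj("top",[(334.5,236.5),(366.5,256.5)],107); s=unproj("scene",[(184,188.5),(217.5,198.5)],107)
print(t,t.mean(0)); print(s,s.mean(0))
t=get_image("top"); s=get_image("scene"); cv2.imwrite("pics/t8.png",t);cv2.imwrite("pics/s8.png",s)
crop("top",t,150,255,80,60,10,"t8c.png"); crop("scene",s,390,160,80,60,10,"s8c.png")
rel(499,-212.5,200,.998)
E
```

```text
[[ 522.20270009 -173.72660361  107.        ]
 [ 472.57080132 -250.10911877  107.        ]] [ 497.3867507  -211.91786119  107.        ]
[[ 471.21308342 -254.05550325  107.        ]
 [ 520.79813142 -177.14527104  107.        ]] [ 496.00560742 -215.60038714  107.        ]
pos [482.3 290.1 253.2] head 0.988 j6 1.73 -> shift [-0.4104  0.2905  0.0542] yaw -0.6 dist 506 clock 9.00 w 45.3 F [ 0.8  0.1 -0.1]
```

View pics/t8c.png

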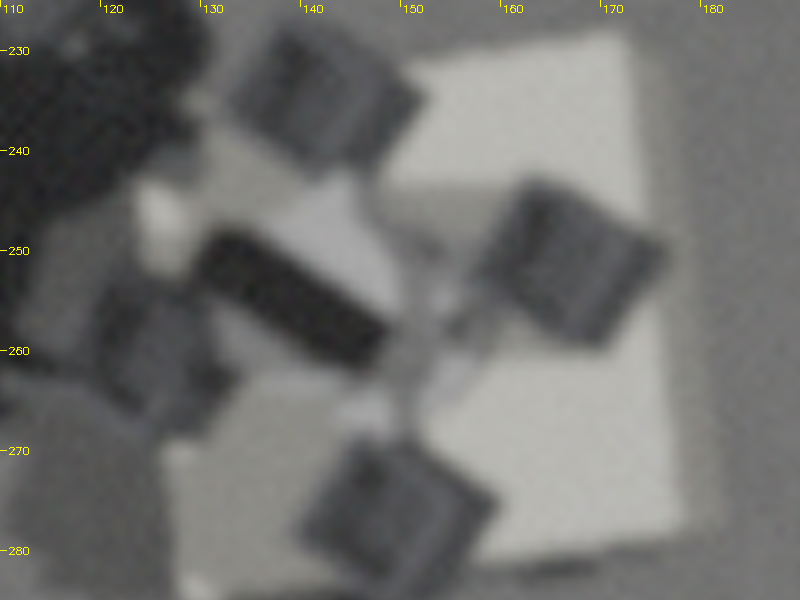

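View pics/s8c.png

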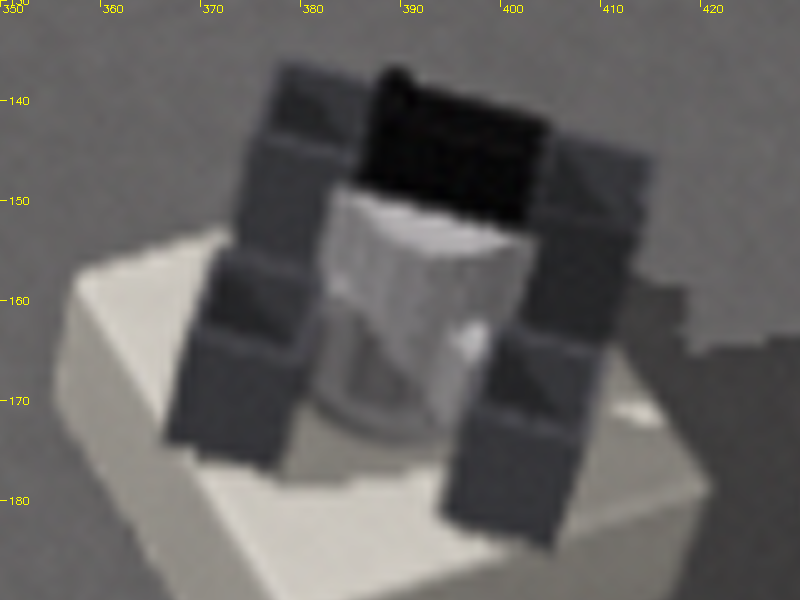

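>>> send_rows --pt "-0.411 0.29 0.05" --pt "-0.411 0.29 0.05" --pt "-0.411 0.29 0.05" --pt "-0.411 0.29 0.05" --pt "-0.411 0.29 0.05" --pt "-0.411 0.29 0.05" --pt "-0.411 0.29 0.05" --pt "-0.411 0.29 0.05" --pt "-0.411 0.29 0.05" --pt "-0.411 0.29 0.05" --pt "-0.411 0.29 0.05" --pt "-0.411 0.29 0.05" --yaw '[-0.6, -0.6, -0.6, -0.6, -0.6, -0.6, -0.6, -0.6, -0.6, -0.6, -0.6, -0.6]' --fingers '[150, 150, 150, 150, 150, 150, 150, 150, 150, 150, 150, 150]'

```text
clock: 10.2
position: [497.1, -213.9, 202.3]
ee_rot: [0.879, 0.477, -0.002, -0.0]
contact_force: [0.3, 0.6, 0.3]
gripper_width: 35.0
```

```bash
python3 - <<'E'
from h import *
rel(498,-212.5,88,.998)
t=get_image("top"); s=get_image("scene"); cv2.imwrite("pics/t9.png",t);cv2.imwrite("pics/s9.png",s)
crop("top",t,150,255,80,60,10,"t9c.png"); crop("scene",s,200,190,100,75,8,"s9c.png")
crop("top",t,350,240,100,75,8,"t9d.png")
E
```

```text
pos [ 497.1 -213.9  202.3] head 0.995 j6 2.67 -> shift [0.002  0.0002 0.1142] yaw -0.2 dist 114 clock 10.20 w 35.0 F [0.3 0.6 0.3]
```

View pics/t9c.png

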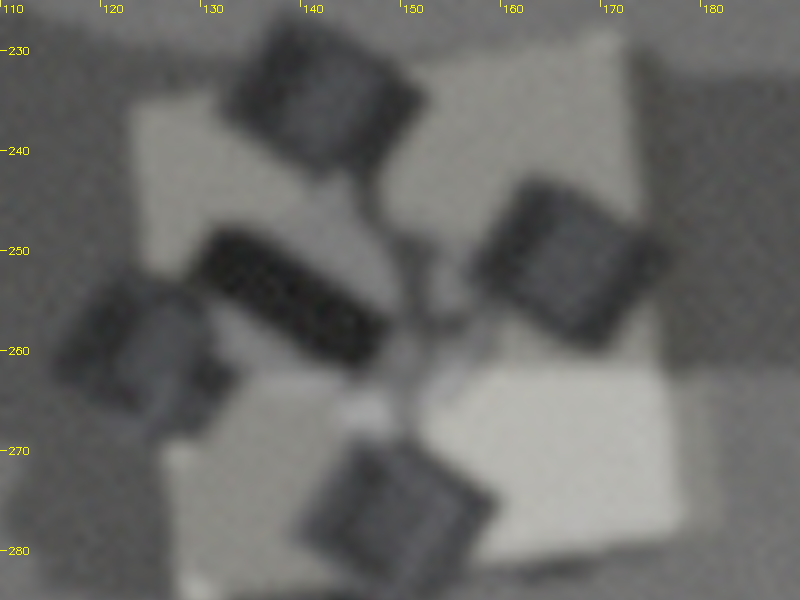

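View pics/s9c.png

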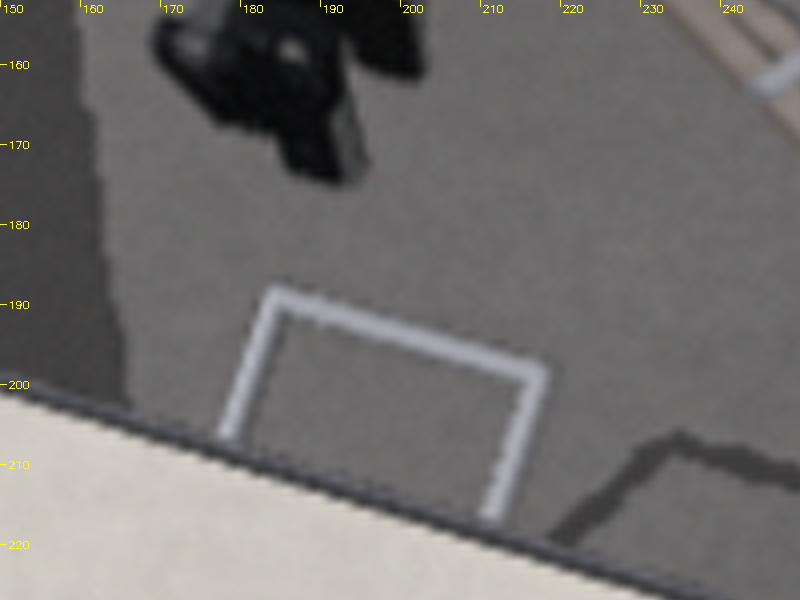

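View pics/t9d.png

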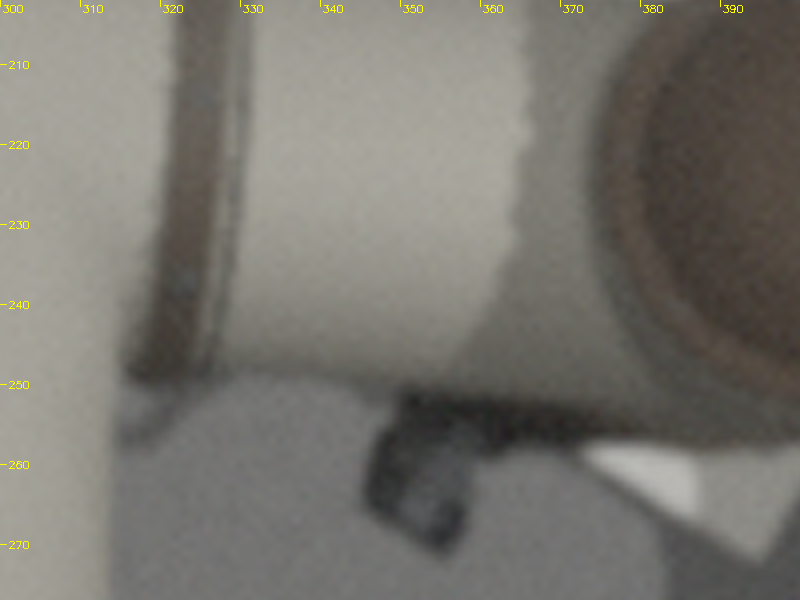

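```bash
cat > fc.py <<'E'
from h import *
np.set_printoptions(precision=3,suppress=True)
def carfit(pts,z=108,p0=(481,288,.99)):
    pts=[(n,np.array(q)) for n,q in pts]
    def corners(p): return W(p,[(sx*37+a*16,sy*37+b*16,z) for sx in(-1,1) for sy in(-1,1) for a in(-1,1) for b in(-1,1)])
    p=np.array(p0,float)
    C0={n:proj(n,corners(p)) for n in("top","scene")}
    idx=[np.argmin(((C0[n]-q)**2).sum(1)) for n,q in pts]
    f=lambda p:np.concatenate([proj(n,corners(p)[i])[0]-q for (n,q),i in zip(pts,idx)])
    r=least_squares(f,p,x_scale=[10,10,.1],loss="soft_l1"); return r.x,f(r.x).reshape(-1,2)
if __name__=="__main__":
    tp=[(177,251),(160,260.5),(163.5,243),(139.5,227),(132.5,236),(152.5,235.5),(160,276),(115.5,261)]
    sp=[(378,136.3),(376,143.5),(371.5,155),(370.5,160.5),(381,165),(415,145.5),(413.5,153),(410.5,164),(408,172.5)]
    for k in ([("top",q) for q in tp],[("scene",q) for q in sp]):
        p,r=carfit(k); print(p); print(r.T)
E
python3 fc.py
```

```text
[478.948 285.77    0.968]
[[-1.521  7.794  1.361  1.146  0.45  -1.443 -2.329 -0.411]
 [-0.58   0.914  0.032 -0.88   0.922 -2.098 -0.076  1.106]]
[477.558 289.792   0.999]
[[-0.336 -1.02  -0.182 -2.083 -0.449  1.244  0.62   0.709  0.894]
 [-1.682 -0.79  -1.282  1.911  0.677 -0.806  0.04   0.397  0.87 ]]
```

>>> send_rows --pt "0.002 0 0.04" --pt "0.002 0 0.06" --pt "0.002 0 0.06" --yaw '[0, 0, 0]' --fingers '[150, 150, 150]'

```text
clock: 10.6
position: [496.8, -208.4, 140.5]
ee_rot: [0.877, 0.48, -0.003, -0.002]
contact_force: [-0.3, -1.5, 0.2]
gripper_width: 35.1
```

```bash
python3 - <<'E'
from h import *
rel(498,-212.5,88,.998)
s=get_image("scene"); crop("scene",s,200,190,100,75,8,"s10c.png")
E
```

```text
pos [ 496.8 -208.4  140.5] head 1.001 j6 2.67 -> shift [-0.0026  0.0036  0.0525] yaw 0.2 dist 53 clock 10.60 w 35.1 F [-0.3 -1.5  0.2]
```

View pics/s10c.png

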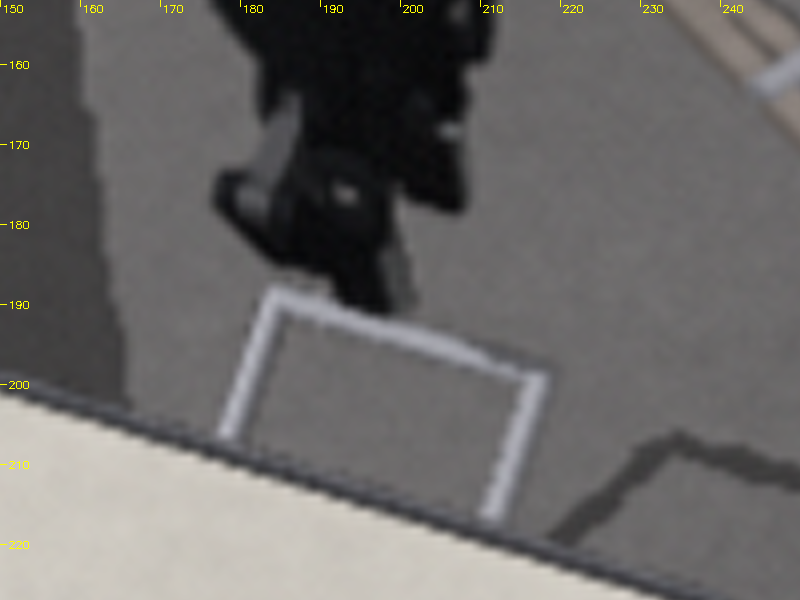

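>>> send_rows --pt "-0.003 0.003 0.02" --pt "-0.003 0.003 0.04" --pt "-0.003 0.003 0.052" --pt "-0.003 0.003 0.052" --pt "-0.003 0.003 0.052" --yaw '[0, 0, 0, 0, 0]' --fingers '[150, 150, 150, 150, 150]'

```text
clock: 11.15
position: [500.0, -213.1, 91.8]
ee_rot: [0.877, 0.481, -0.001, 0.0]
contact_force: [0.4, -0.2, 0.0]
gripper_width: 35.2
```

```bash
python3 - <<'E'
from h import *
rel(498,-212.5,88,.998)
s=get_image("scene"); crop("scene",s,200,190,100,75,8,"s11c.png")
E
```

```text
pos [ 500.  -213.1   91.8] head 1.002 j6 2.67 -> shift [-0.0006 -0.002   0.0038] yaw 0.3 dist 4 clock 11.15 w 35.2 F [ 0.4 -0.2  0. ]
```

View pics/s11c.png

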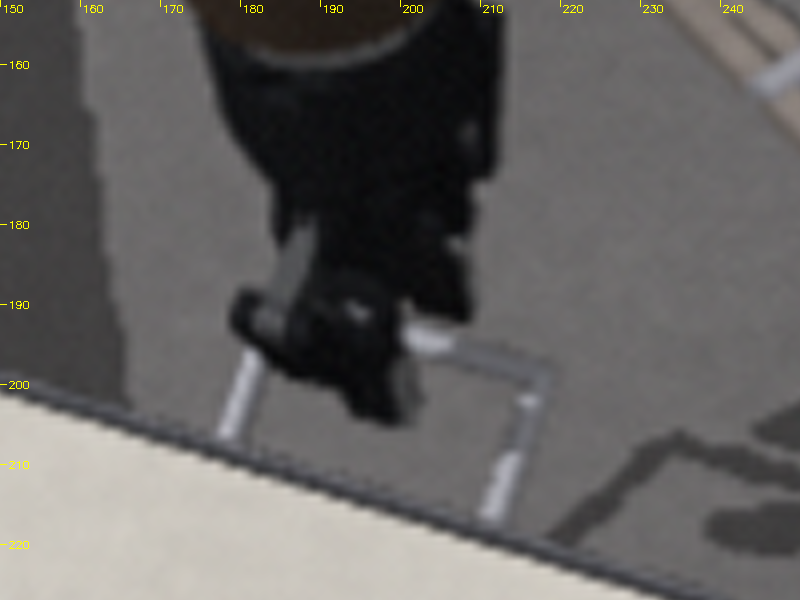

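Near finger is inside the loop, bar between fingers. Close.

>>> send_rows --pt "-0.001 -0.001 0.003" --pt "-0.001 -0.001 0.003" --pt "-0.001 -0.001 0.003" --pt "-0.001 -0.001 0.003" --pt "-0.001 -0.001 0.003" --pt "-0.001 -0.001 0.003" --pt "-0.001 -0.001 0.003" --yaw '[0, 0, 0, 0, 0, 0, 0]' --fingers '[255, 255, 255, 255, 255, 255, 255]'

```text
clock: 11.9
position: [500.1, -214.0, 89.9]
ee_rot: [0.877, 0.481, -0.0, 0.002]
contact_force: [4.1, -3.9, 3.8]
gripper_width: 6.6
```

```bash
python3 - <<'E'
from h import *
rel(498,-212.5,88,.998)
s=read_state();Rm=R.from_quat(s["ee_rot"]).as_matrix()
p=s["position"]; fwd=-np.array([np.cos(-.573),np.sin(-.573),0])
g=lambda a:(60*np.cos(a)+85*np.sin(a)-60,85*np.cos(a)-60*np.sin(a)-85)
for a in np.linspace(.05,.66,13):
    f,u=g(a); print("%.2f"%a,(Rm.T@(fwd*f+[0,0,u])/1000).round(3))
E
```

```text
pos [ 500.1 -214.    89.9] head 1.003 j6 2.68 -> shift [ 0.0002 -0.0026  0.0019] yaw 0.3 dist 3 clock 11.90 w 6.6 F [ 4.1 -3.9  3.8]
0.05 [ 0.    -0.004  0.003]
0.10 [ 0.    -0.008  0.006]
0.15 [ 0.    -0.012  0.01 ]
0.20 [ 0.    -0.016  0.014]
0.25 [ 0.    -0.019  0.018]
0.30 [ 0.    -0.023  0.022]
0.35 [ 0.    -0.026  0.026]
0.41 [ 0.    -0.029  0.031]
0.46 [ 0.    -0.031  0.035]
0.51 [ 0.    -0.034  0.04 ]
0.56 [ 0.    -0.036  0.045]
0.61 [ 0.    -0.038  0.05 ]
0.66 [ 0.    -0.04   0.055]
```

>>> send_rows --pt "0 -0.004 0.003" --pt "0 -0.008 0.006" --pt "0 -0.012 0.01" --pt "0 -0.016 0.014" --pt "0 -0.019 0.018" --pt "0 -0.023 0.022" --pt "0 -0.026 0.026" --pt "0 -0.029 0.031" --pt "0 -0.031 0.035" --pt "0 -0.034 0.04" --pt "0 -0.036 0.045" --pt "0 -0.038 0.05" --yaw '[0, 0, 0, 0, 0, 0, 0, 0, 0, 0, 0, 0]' --fingers '[255, 255, 255, 255, 255, 255, 255, 255, 255, 255, 255, 255]'

```text
clock: 13.1
position: [469.4, -194.2, 40.6]
ee_rot: [0.877, 0.481, 0.001, 0.003]
contact_force: [1.1, -5.4, 5.2]
gripper_width: 6.8
```

```bash
python3 - <<'E'
from h import *
rel(498,-212.5,88,.998)
s=get_image("scene"); crop("scene",s,190,220,130,95,6,"s12c.png")
E
```

```text
pos [ 469.4 -194.2   40.6] head 1.003 j6 2.64 -> shift [-0.0001  0.0342 -0.0472] yaw 0.3 dist 58 clock 13.10 w 6.8 F [ 1.1 -5.4  5.2]
```

View pics/s12c.png

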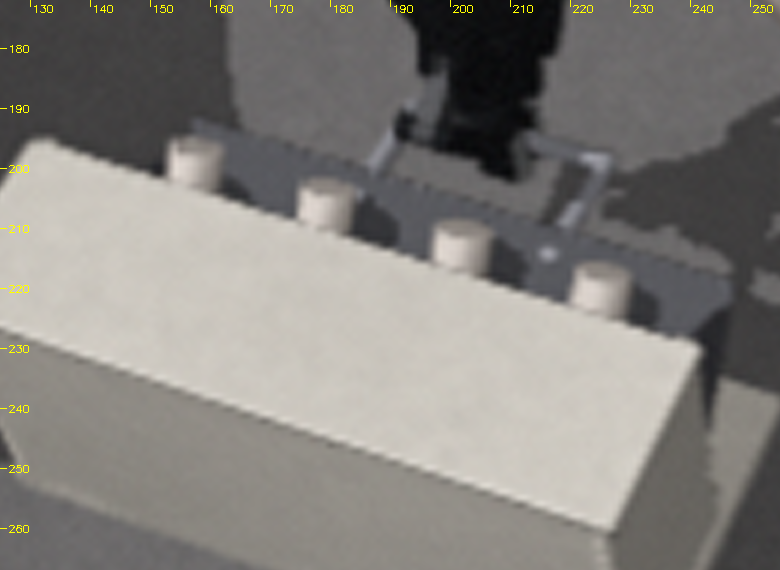

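>>> send_rows --pt "0 -0.002 0.003" --pt "0 -0.003 0.006" --pt "0 -0.004 0.008" --pt "0 -0.004 0.008" --yaw '[0, 0, 0, 0]' --fingers '[255, 255, 255, 255]'

```text
clock: 13.55
position: [469.2, -193.9, 38.9]
ee_rot: [0.876, 0.483, 0.003, 0.007]
contact_force: [-7.5, -4.5, 44.2]
gripper_width: 6.6
```

>>> send_rows --pt "0 0 0.002" --pt "0 0 0.0" --pt "0 0 0.0" --pt "0 0 0" --pt "0 0 -0.03" --pt "0 0 -0.08" --pt "0 0 -0.13" --pt "0 0 -0.16" --pt "0 0 -0.16" --yaw '[0, 0, 0, 0, 0, 0, 0, 0, 0]' --fingers '[150, 150, 150, 150, 150, 150, 150, 150, 150]'

```text
clock: 14.45
position: [469.6, -192.8, 203.0]
ee_rot: [0.876, 0.483, 0.007, 0.009]
contact_force: [0.4, 0.4, 0.3]
gripper_width: 35.0
```

```bash
python3 - <<'E'
from h import *
rel(498,-212.5,88,.998)
s=get_image("scene"); crop("scene",s,190,220,130,95,6,"s13c.png"); t=get_image("top"); crop("top",t,370,220,130,95,6,"t13c.png")
cv2.imwrite("pics/s13.png",s);cv2.imwrite("pics/t13.png",t)
E
```

```text
pos [ 469.6 -192.8  203. ] head 1.008 j6 2.64 -> shift [-0.0018  0.0319  0.1158] yaw 0.6 dist 120 clock 14.45 w 35.0 F [0.4 0.4 0.3]
```

View pics/s13c.png

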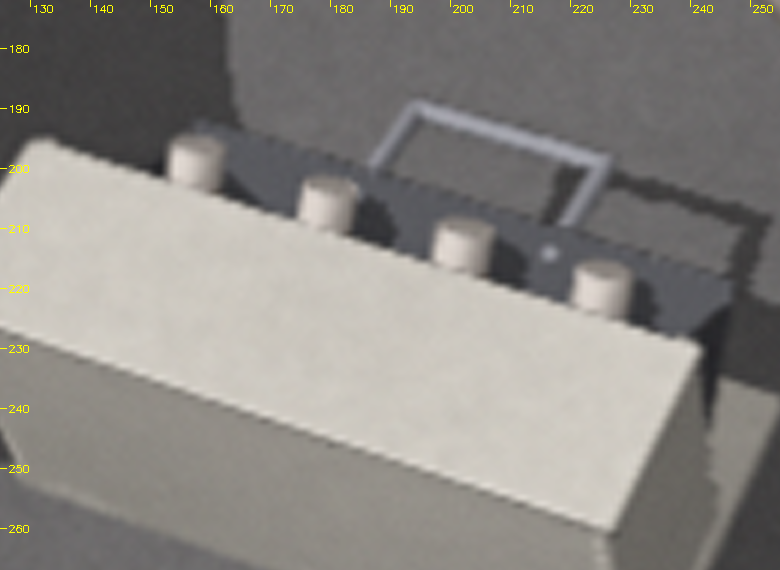

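View pics/t13c.png

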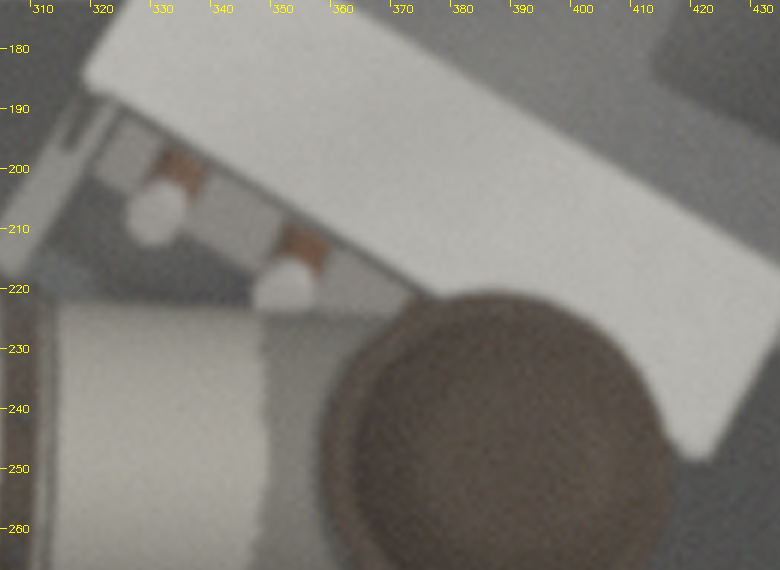

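```bash
python3 - <<'E'
from h import *
t=cv2.imread("pics/t9.png"); s=cv2.imread("pics/s9.png")
def sq(p,x,y,a,z): return W(p,[[x-a,y-a,z],[x+a,y-a,z],[x+a,y+a,z],[x-a,y+a,z],[x-a,y-a,z]])
for n,img,cx,cy in(("top",t,147,255),("scene",s,390,160)):
    L=[]
    for p,c in(((481,288.3,.988),(0,255,0)),):
        L+=[(sq(p,a*37,b*37,16,108),c) for a in(-1,1) for b in(-1,1)]
        L+=[(W(p,[[-22,-8,z],[22,-8,z],[22,8,z],[-22,8,z],[-22,-8,z]]),(0,0,255)) for z in (155,)]
    crop(n,img,cx,cy,80,60,10,f"{n}_o9.png",L)
cap=unproj("top",[(330.5,207),(351.5,220)],122); print(cap)
for un in ((575.6,-261.8,-.573),): print(W(un,[[-37.9,90,122],[-37.9,30,122],[-37.9,-30,122],[-37.9,-90,122]]))
cs=unproj("scene",[(157.5,196.5),(179.5,203.5),(202,210.5),(225.3,217.3)],122); print(cs)
E
```

```text
[[ 592.52200277 -164.2048271   122.        ]
 [ 560.18277482 -214.10851618  122.        ]]
[[ 592.54743146 -165.62726703  122.        ]
 [ 560.01811229 -216.0439646   122.        ]
 [ 527.48879311 -266.46066218  122.        ]
 [ 494.95947394 -316.87735975  122.        ]]
[[ 493.2960096  -318.41181867  122.        ]
 [ 526.51478995 -267.85085697  122.        ]
 [ 559.00738433 -217.72426119  122.        ]
 [ 590.46714755 -167.15073896  122.        ]]
```

View pics/top_o9.png

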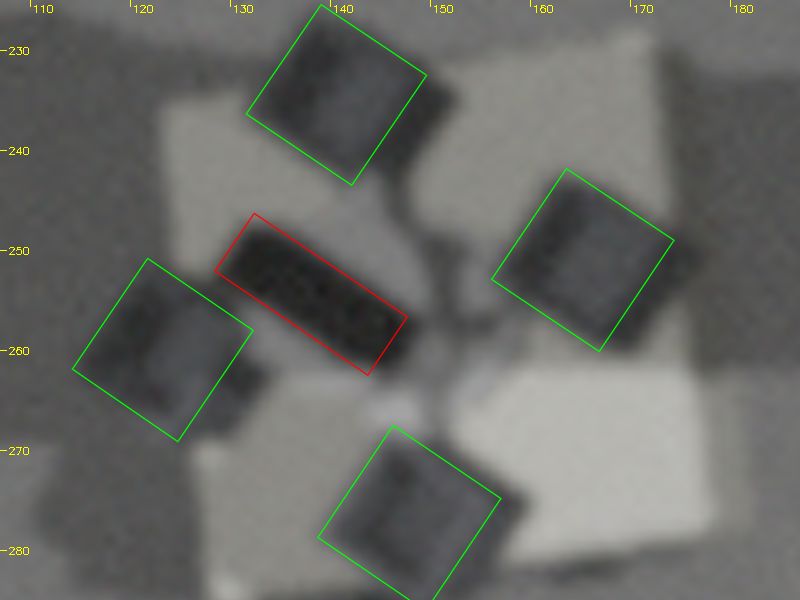

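View pics/scene_o9.png

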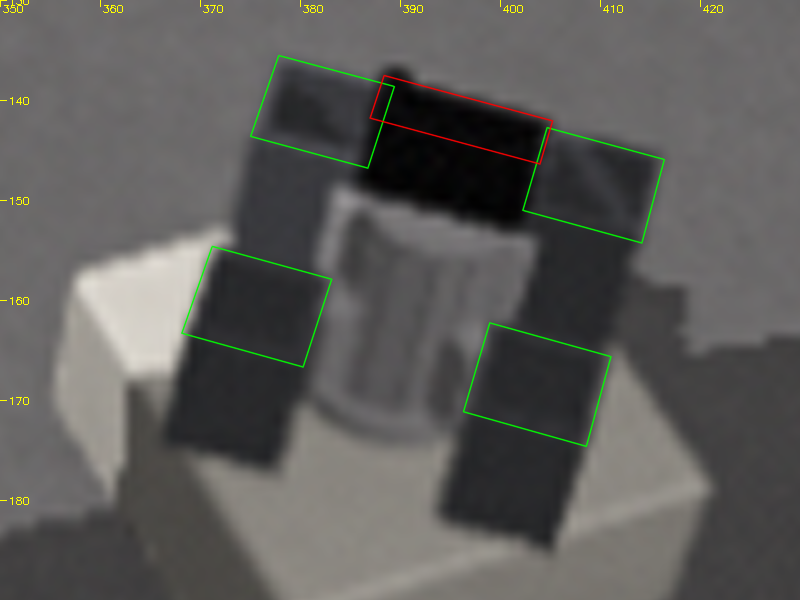

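```bash
cat >> h.py <<'E'
UN=(575.6,-260.8,-.573); CA=(481,288.3,.988)
def vial(y,s=68):
    f,u=-50*np.cos(.6)+7*np.sin(.6),7*np.cos(.6)+50*np.sin(.6)
    return W(UN,[[-30-f-s*np.sin(.6),y,22+u+s*np.cos(.6)]])[0]
E
python3 - <<'E'
from h import *
for y in(90,30,-30,-90): print(y,vial(y))
v=vial(90); rel(v[0],v[1],200,-.573)
E
```

```text
90 [ 598.27694903 -168.32400471  112.13229479]
30 [ 565.74762985 -218.74070228  112.13229479]
-30 [ 533.21831068 -269.15739986  112.13229479]
-90 [ 500.68899151 -319.57409743  112.13229479]
pos [ 466.7 -192.2  198.3] head 1.007 j6 2.64 -> shift [ 0.0905  0.0985 -0.0004] yaw 90.5 dist 134 clock 14.55 w 35.1 F [-0.3 -0.  -1.3]
```

>>> send_rows --pt "0.03 0.03 0" --pt "0.06 0.06 0" --pt "0.09 0.098 0" --pt "0.09 0.098 0" --pt "0.09 0.098 0" --pt "0.09 0.098 0" --pt "0.09 0.098 0" --pt "0.09 0.098 0" --pt "0.09 0.098 0" --pt "0.09 0.098 0" --pt "0.09 0.098 0" --pt "0.09 0.098 0" --yaw '[8, 16, 24, 32, 40, 48, 56, 64, 72, 80, 88, 90.5]' --fingers '[120, 120, 120, 120, 120, 120, 120, 120, 120, 120, 120, 120]'

```text
clock: 15.75
position: [596.3, -168.2, 196.1]
ee_rot: [0.959, -0.284, 0.003, 0.002]
contact_force: [-0.9, -0.2, 0.1]
gripper_width: 45.3
```

```bash
python3 - <<'E'
from h import *
v=vial(90); rel(v[0],v[1],94,-.573)
s=get_image("scene"); crop("scene",s,215,190,130,95,6,"s14c.png"); t=get_image("top"); crop("top",t,340,210,100,75,7,"t14c.png")
E
```

```text
pos [ 596.3 -168.2  196.1] head -0.576 j6 1.00 -> shift [ 0.001  -0.0013  0.1021] yaw -0.2 dist 102 clock 15.75 w 45.3 F [-0.9 -0.2  0.1]
```

View pics/s14c.png

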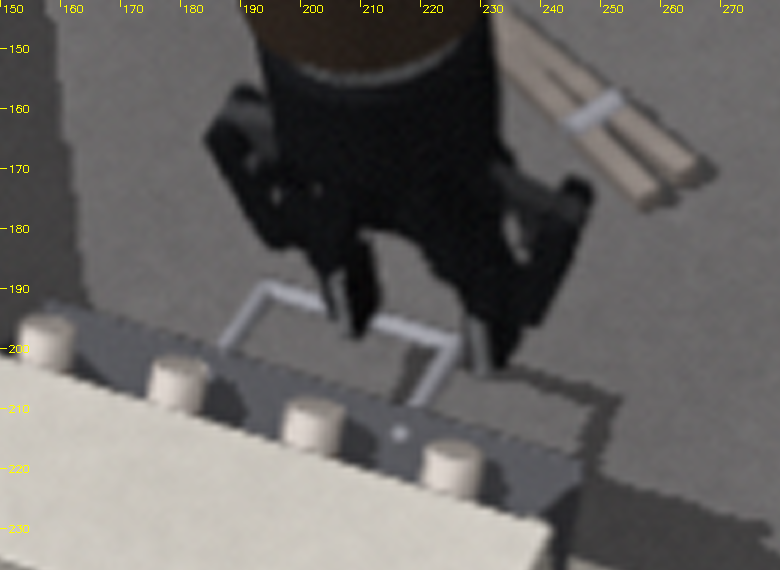

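View pics/t14c.png

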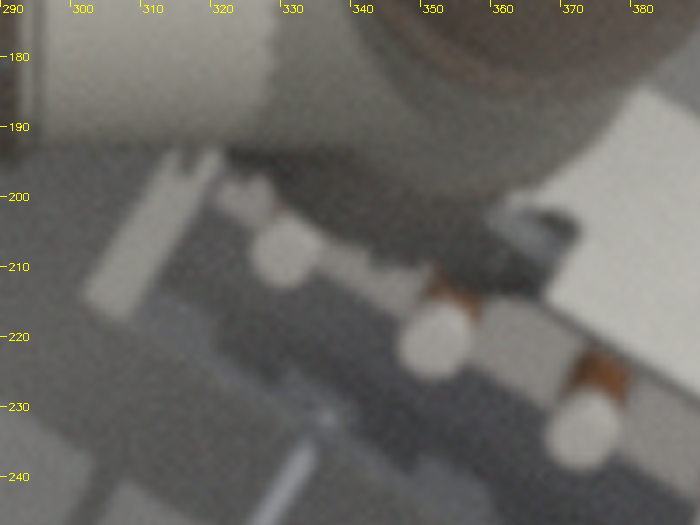

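>>> send_rows --pt "0.001 -0.001 0.04" --pt "0.001 -0.001 0.06" --pt "0.001 -0.001 0.065" --pt "0.001 -0.001 0.065" --yaw '[0, 0, 0, 0]' --fingers '[120, 120, 120, 120]'

```text
clock: 16.25
position: [597.4, -168.4, 129.8]
ee_rot: [0.959, -0.282, 0.002, 0.003]
contact_force: [-1.2, -0.5, 0.4]
gripper_width: 45.4
```

```bash
python3 - <<'E'
from h import *
v=vial(90); rel(v[0],v[1],94,-.573)
s=get_image("scene"); crop("scene",s,215,200,130,95,6,"s15c.png")
E
```

```text
pos [ 597.4 -168.4  129.8] head -0.572 j6 1.01 -> shift [ 0.0005 -0.0007  0.0358] yaw 0.1 dist 36 clock 16.25 w 45.4 F [-1.2 -0.5  0.4]
```

View pics/s15c.png

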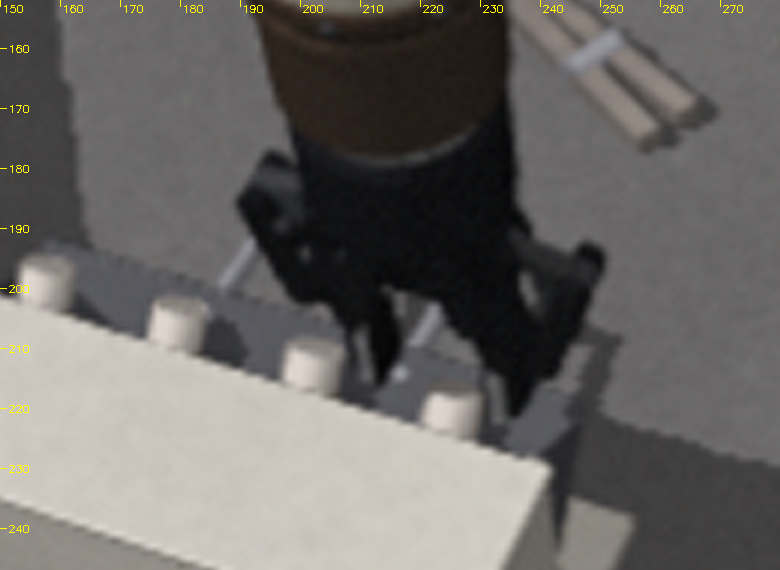

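Fingers straddle the vial (cap at 225,217 between tips 212,215 and 234,220). Continue down and close.

>>> send_rows --pt "0 -0.001 0.015" --pt "0 -0.001 0.025" --pt "0 -0.001 0.033" --pt "0 -0.001 0.036" --pt "0 -0.001 0.036" --pt "0 -0.001 0.036" --pt "0 -0.001 0.036" --pt "0 -0.001 0.036" --pt "0 -0.001 0.036" --pt "0 -0.001 0.036" --yaw '[0, 0, 0, 0, 0, 0, 0, 0, 0, 0]' --fingers '[120, 120, 120, 120, 120, 255, 255, 255, 255, 255]'

```text
clock: 17.3
position: [599.5, -167.9, 96.0]
ee_rot: [0.959, -0.282, 0.004, 0.003]
contact_force: [-0.5, 1.0, 2.9]
gripper_width: 20.0
```

```bash
python3 - <<'E'
from h import *
v=vial(90); rel(v[0],v[1],94,-.573)
s=get_image("scene"); crop("scene",s,215,200,130,95,6,"s16c.png")
E
```

```text
pos [ 599.5 -167.9   96. ] head -0.571 j6 1.00 -> shift [-0.0008  0.0011  0.002 ] yaw 0.1 dist 2 clock 17.30 w 20.0 F [-0.5  1.   2.9]
```

View pics/s16c.png

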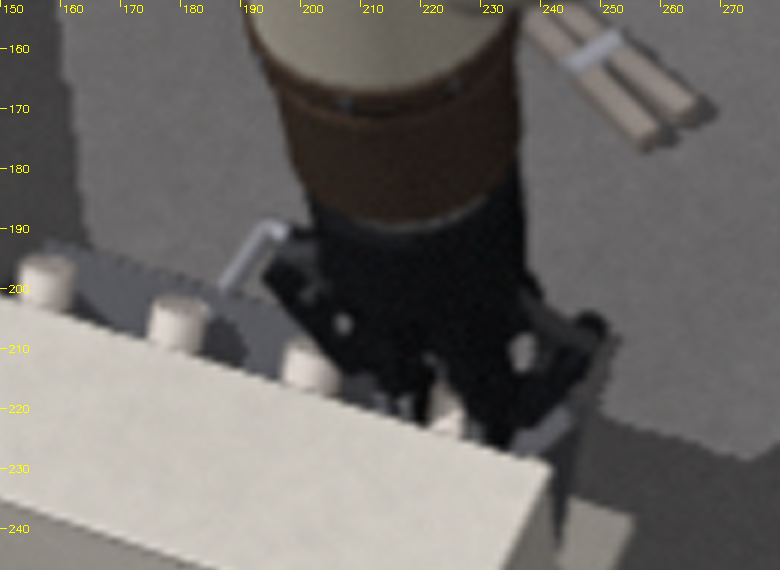

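>>> send_rows --pt "-0.003 0 -0.004" --pt "-0.006 0 -0.008" --pt "-0.01 0 -0.014" --pt "-0.014 0 -0.021" --pt "-0.018 0 -0.027" --pt "-0.023 0 -0.033" --pt "-0.027 0 -0.04" --pt "-0.031 0 -0.046" --pt "-0.033 0 -0.06" --pt "-0.033 0 -0.1" --pt "-0.033 0 -0.13" --pt "-0.033 0 -0.13" --yaw '[0, 0, 0, 0, 0, 0, 0, 0, 0, 0, 0, 0]' --fingers '[255, 255, 255, 255, 255, 255, 255, 255, 255, 255, 255, 255]'

```text
clock: 18.55
position: [573.8, -149.5, 232.3]
ee_rot: [0.96, -0.281, 0.01, 0.002]
contact_force: [-0.0, -0.8, 0.5]
gripper_width: 19.9
```

```bash
python3 - <<'E'
from h import *
v=vial(90); rel(v[0],v[1],94,-.573)
s=get_image("scene"); crop("scene",s,215,180,130,95,6,"s17c.png"); t=get_image("top"); crop("top",t,340,210,100,75,7,"t17c.png")
E
```

```text
pos [ 573.8 -149.5  232.3] head -0.571 j6 0.97 -> shift [0.028  0.0029 0.1388] yaw 0.1 dist 142 clock 18.55 w 19.9 F [-0.  -0.8  0.5]
```

View pics/s17c.png

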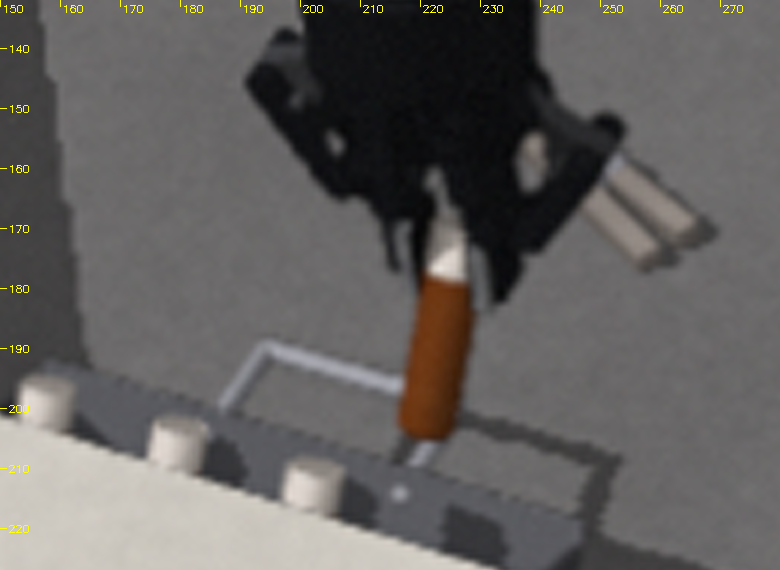

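View pics/t17c.png

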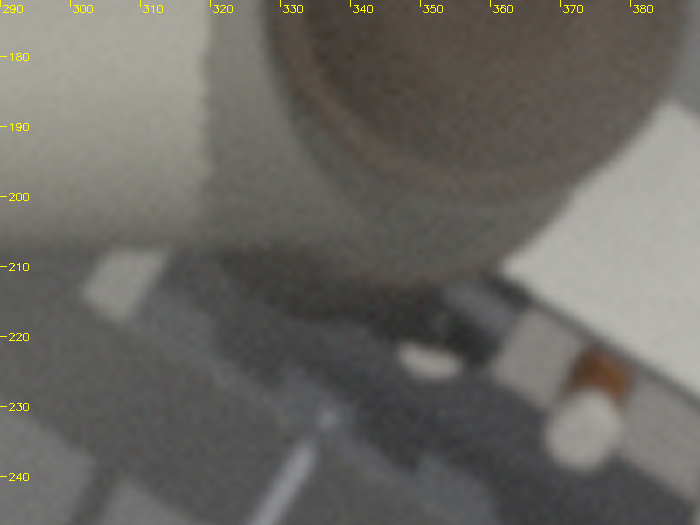

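```bash
cat >> h.py <<'E'
def vialpred(beta,sg=68,n="scene"):
    s=read_state();Rm=R.from_quat(s["ee_rot"]).as_matrix(); g=s["position"]-19*Rm[:,2]
    ax=-np.sin(beta)*Rm[:,0]-np.cos(beta)*Rm[:,2]
    return proj(n,[g+(k-sg)*ax for k in(0,60,80)]).round(1)
E
python3 - <<'E'
from h import *
for b in(.6,.5,.4,.3): print(b,vialpred(b).tolist())
E
```

```text
0.6 [[221.7, 204.6], [225.9, 178.8], [227.3, 169.9]]
0.5 [[223.0, 203.6], [226.0, 178.7], [227.1, 170.1]]
0.4 [[224.3, 202.3], [226.2, 178.5], [226.9, 170.3]]
0.3 [[225.6, 200.8], [226.4, 178.4], [226.6, 170.5]]
```

```bash
python3 - <<'E'
from h import *
a=W(UN,[[-66,90,169]])[0]; b=W(UN,[[-21,90,169]])[0]; print(a,b); rel(*a,-.573); rel(*b,-.573)
E
```

```text
[ 568.93561143 -149.39270255  169.        ] [ 606.74813461 -173.78969193  169.        ]
pos [ 571.1 -148.9  227.1] head -0.572 j6 0.97 -> shift [-0.0022  0.0015  0.058 ] yaw 0.1 dist 58 clock 18.65 w 20.3 F [-1.3  0.2 -1.1]
pos [ 571.1 -148.9  227.1] head -0.572 j6 0.97 -> shift [0.0428 0.0016 0.0585] yaw 0.1 dist 73 clock 18.65 w 20.3 F [-1.3  0.2 -1.1]
```

>>> send_rows --pt "-0.002 0.002 0.03" --pt "-0.002 0.002 0.058" --pt "-0.002 0.002 0.058" --pt "0.002 0.002 0.058" --pt "0.006 0.002 0.058" --pt "0.011 0.002 0.058" --pt "0.016 0.002 0.058" --pt "0.02 0.002 0.058" --pt "0.02 0.002 0.058" --yaw '[0, 0, 0, 0, 0, 0, 0, 0, 0]' --fingers '[255, 255, 255, 255, 255, 255, 255, 255, 255]'

```text
clock: 19.55
position: [581.0, -159.4, 168.9]
ee_rot: [0.959, -0.282, -0.003, 0.002]
contact_force: [-13.1, 10.0, 5.4]
gripper_width: 20.4
```

```bash
python3 - <<'E'
from h import *
b=W(UN,[[-21,90,169]])[0];rel(*b,-.573)
s=get_image("scene"); crop("scene",s,215,190,130,95,6,"s18c.png")
for b in(.6,.4,.2,0): print(b,vialpred(b).tolist())
E
```

```text
pos [ 581.  -159.4  168.9] head -0.573 j6 1.00 -> shift [ 0.0294 -0.0019 -0.0002] yaw 0.0 dist 29 clock 19.55 w 20.4 F [-13.1  10.    5.4]
0.6 [[220.7, 224.0], [224.5, 199.7], [225.9, 191.4]]
0.4 [[223.1, 221.5], [224.8, 199.4], [225.4, 191.8]]
0.2 [[225.6, 218.0], [225.1, 199.0], [225.0, 192.4]]
0 [[228.0, 213.9], [225.4, 198.6], [224.5, 193.1]]
```

View pics/s18c.png

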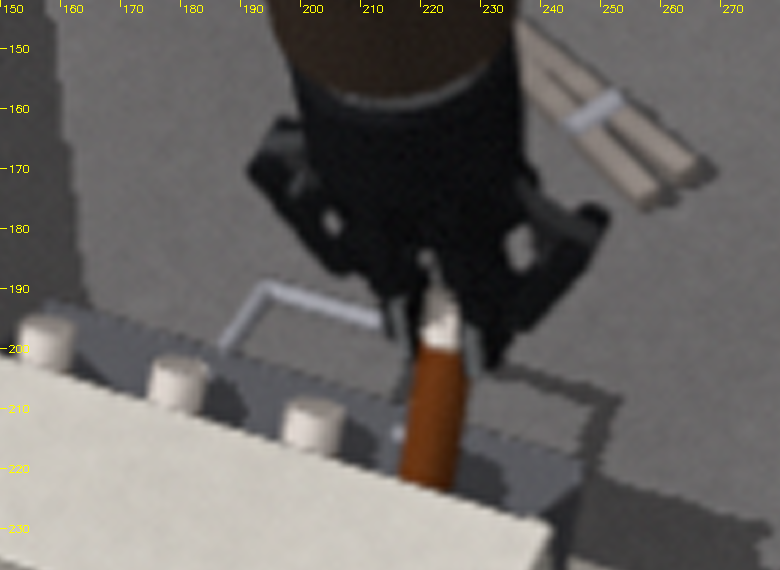

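>>> send_rows --pt "0.004 -0.001 0" --pt "0.008 -0.001 0" --pt "0.012 -0.001 0" --pt "0.015 -0.001 0" --pt "0.015 -0.001 0" --yaw '[0, 0, 0, 0, 0]' --fingers '[255, 255, 255, 255, 255]'

```text
clock: 20.1
position: [588.7, -164.8, 167.0]
ee_rot: [0.959, -0.283, -0.01, 0.002]
contact_force: [-8.1, 6.8, -0.7]
gripper_width: 20.2
```

```bash
python3 - <<'E'
from h import *
b=W(UN,[[-21,90,169]])[0];rel(*b,-.573)
s=get_image("scene"); crop("scene",s,215,190,130,95,6,"s19c.png")
for b in(.6,.4,.2,0): print(b,vialpred(b).tolist())
E
```

```text
pos [ 588.7 -164.8  167. ] head -0.574 j6 1.01 -> shift [ 0.02   -0.0023 -0.0024] yaw -0.1 dist 20 clock 20.10 w 20.2 F [-8.1  6.8 -0.7]
0.6 [[218.9, 227.6], [222.7, 203.5], [224.0, 195.2]]
0.4 [[221.4, 225.0], [223.0, 203.2], [223.6, 195.6]]
0.2 [[223.9, 221.4], [223.3, 202.8], [223.1, 196.2]]
0 [[226.3, 217.2], [223.6, 202.3], [222.6, 197.0]]
```

View pics/s19c.png

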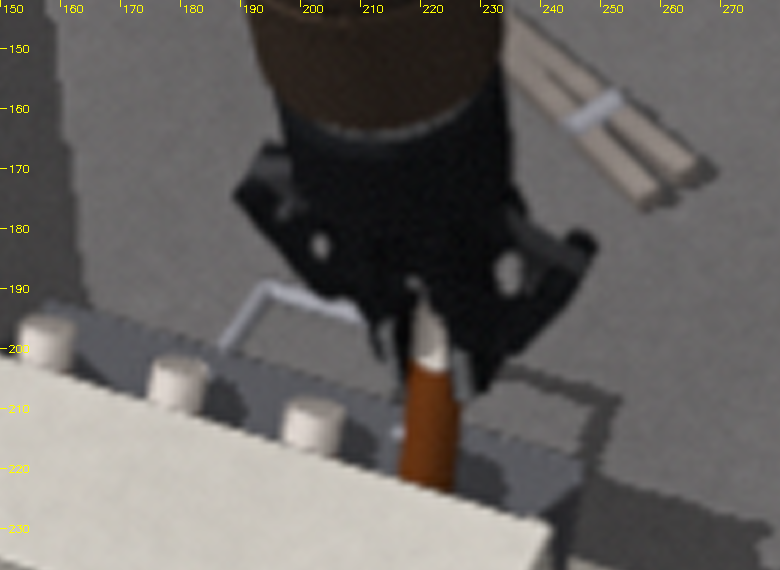

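>>> send_rows --pt "0.004 -0.001 -0.001" --pt "0.008 -0.001 -0.002" --pt "0.012 -0.001 -0.002" --pt "0.016 -0.001 -0.002" --pt "0.02 -0.001 -0.002" --pt "0.022 -0.001 -0.002" --pt "0.022 -0.001 -0.002" --yaw '[0, 0, 0, 0, 0, 0, 0]' --fingers '[255, 255, 255, 255, 255, 255, 255]'

```text
clock: 20.85
position: [601.8, -174.1, 166.8]
ee_rot: [0.959, -0.284, -0.019, 0.002]
contact_force: [-10.3, 6.9, 1.3]
gripper_width: 20.1
```

```bash
python3 - <<'E'
from h import *
b=W(UN,[[-21,90,169]])[0];rel(*b,-.573)
s=get_image("scene"); crop("scene",s,215,190,130,95,6,"s20c.png")
for b in(.6,.4,.2,0): print(b,vialpred(b).tolist())
E
```

```text
pos [ 601.8 -174.1  166.8] head -0.576 j6 1.03 -> shift [ 0.004  -0.0029 -0.0024] yaw -0.2 dist 5 clock 20.85 w 20.1 F [-10.3   6.9   1.3]
0.6 [[215.8, 233.0], [219.5, 209.0], [220.7, 200.8]]
0.4 [[218.3, 230.2], [219.8, 208.7], [220.3, 201.2]]
0.2 [[220.9, 226.5], [220.1, 208.3], [219.8, 201.9]]
0 [[223.3, 222.1], [220.4, 207.8], [219.3, 202.7]]
```

View pics/s20c.png

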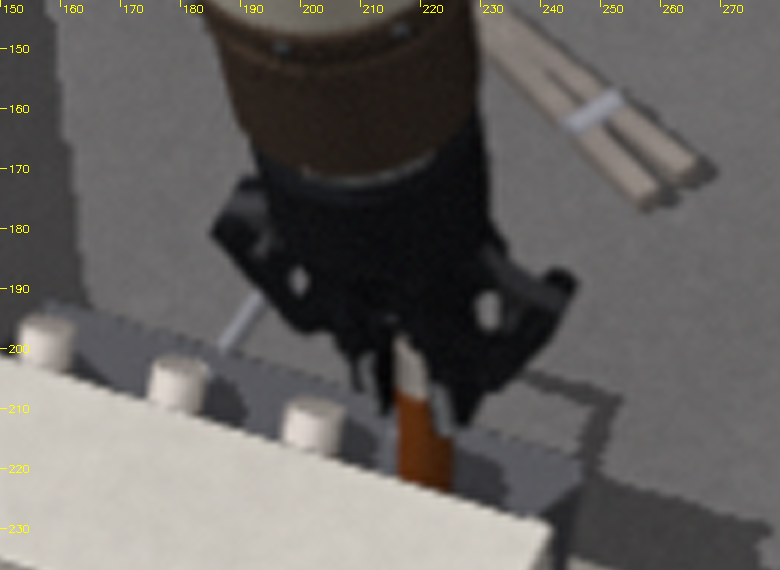

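>>> send_rows --pt "0.003 -0.002 -0.002" --pt "0.006 -0.003 -0.002" --pt "0.008 -0.003 -0.002" --pt "0.008 -0.003 -0.002" --pt "0.008 -0.003 -0.002" --yaw '[0, 0, 0, 0, 0]' --fingers '[255, 255, 255, 255, 255]'

```text
clock: 21.4
position: [603.8, -174.4, 167.2]
ee_rot: [0.958, -0.284, -0.027, 0.002]
contact_force: [-12.0, 5.6, 1.9]
gripper_width: 20.0
```

>>> send_rows --pt "-0.01 0 0" --pt "-0.03 0 -0.01" --pt "-0.04 0 -0.05" --pt "-0.04 0 -0.06" --pt "-0.04 0 -0.06" --yaw '[0, 0, 0, 0, 0]' --fingers '[255, 255, 255, 255, 255]'

```text
clock: 21.9
position: [575.5, -153.5, 232.8]
ee_rot: [0.959, -0.284, -0.023, 0.001]
contact_force: [-0.4, -0.1, -0.6]
gripper_width: 20.1
```

```bash
python3 - <<'E'
from h import *
b=W(UN,[[-21,90,169]])[0];rel(*b,-.573)
s=get_image("scene"); crop("scene",s,215,180,130,95,6,"s21c.png")
for b in(.4,.2,0,-.2): print(b,vialpred(b).tolist())
E
```

```text
pos [ 575.5 -153.5  232.8] head -0.577 j6 0.99 -> shift [ 0.04   -0.0009  0.0622] yaw -0.2 dist 74 clock 21.90 w 20.1 F [-0.4 -0.1 -0.6]
0.4 [[222.6, 202.3], [224.2, 179.3], [224.8, 171.3]]
0.2 [[225.2, 198.7], [224.5, 178.9], [224.3, 171.9]]
0 [[227.7, 194.4], [224.8, 178.4], [223.8, 172.7]]
-0.2 [[230.1, 189.4], [225.1, 177.8], [223.3, 173.6]]
```

View pics/s21c.png

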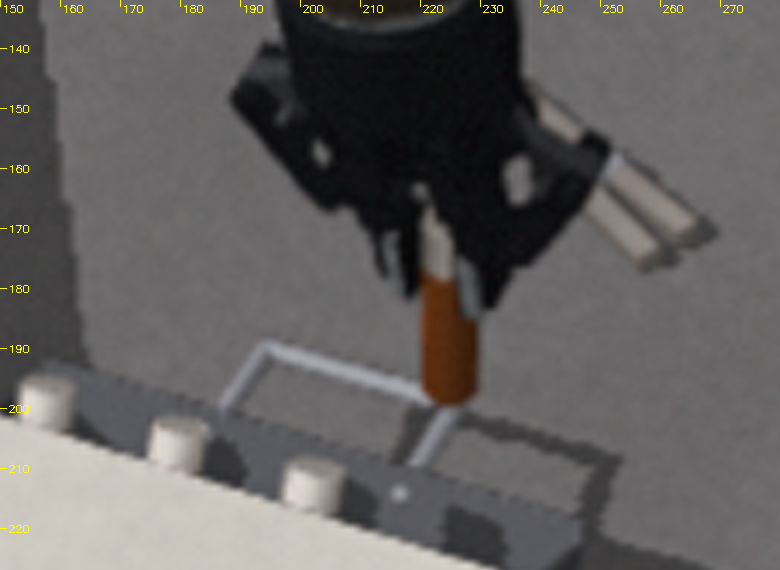

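```bash
cat >> h.py <<'E'
def sock(k):
    l=[(-37,37),(-37,-37),(37,-37),(37,37)][k]
    S=W(CA,[[l[0],l[1],68]])[0]; h=np.arctan2(CA[1]-S[1],CA[0]-S[0]); return S,h
def footpred(beta,sg=68):
    s=read_state();Rm=R.from_quat(s["ee_rot"]).as_matrix(); g=s["position"]-19*Rm[:,2]
    ax=-np.sin(beta)*Rm[:,0]-np.cos(beta)*Rm[:,2]
    return g-sg*ax, ax
E
python3 - <<'E'
from h import *
for k in range(4): print(k,sock(k))
S,h=sock(0); b=.13
f,ax=footpred(b); s=read_state(); d=f-s["position"]; print("foot off",d,"ax",ax)
Rm=R.from_quat(s["ee_rot"]).as_matrix(); hd=np.arctan2(Rm[1,0],Rm[0,0])
dr=R.from_euler("z",h-hd).apply(d); T=S-dr; print("TCP for foot on floor",T)
rel(T[0],T[1],232,h)
E
```

```text
0 (array([429.74435356, 277.7710538 ,  68.        ]), np.float64(0.20260183660255188))
1 (array([491.5289462 , 237.04435356,  68.        ]), np.float64(1.7733981633974485))
2 (array([532.25564644, 298.8289462 ,  68.        ]), np.float64(-2.9389908169872414))
3 (array([470.4710538 , 339.55564644,  68.        ]), np.float64(-1.3681944901923448))
foot off [  5.01810486  -4.23123322 -48.78236726] ax [-0.06018059  0.05890599  0.99644788]
TCP for foot on floor [423.20117491 277.24997413 116.78236726]
pos [ 574.4 -153.3  230.5] head -0.577 j6 0.99 -> shift [-0.3613 -0.2784  0.011 ] yaw -44.7 dist 456 clock 21.95 w 19.9 F [-0.4  0.4 -1.7]
```

>>> send_rows --pt "-0.36 -0.278 0.01" --pt "-0.36 -0.278 0.01" --pt "-0.36 -0.278 0.01" --pt "-0.36 -0.278 0.01" --pt "-0.36 -0.278 0.01" --pt "-0.36 -0.278 0.01" --pt "-0.36 -0.278 0.01" --pt "-0.36 -0.278 0.01" --pt "-0.361 -0.278 0.01" --pt "-0.361 -0.278 0.01" --pt "-0.361 -0.278 0.01" --pt "-0.361 -0.278 0.01" --yaw '[-8, -16, -24, -32, -40, -44.7, -44.7, -44.7, -44.7, -44.7, -44.7, -44.7]' --fingers '[255, 255, 255, 255, 255, 255, 255, 255, 255, 255, 255, 255]'

```text
clock: 23.15
position: [423.2, 275.9, 232.0]
ee_rot: [0.995, 0.101, -0.024, -0.008]
contact_force: [-0.2, 0.5, -0.7]
gripper_width: 20.5
```

```bash
cat > ins.py <<'E'
from h import *
import sys
k=int(sys.argv[1]); b=float(sys.argv[2]); nm=sys.argv[3]
S,h=sock(k)
f,ax=footpred(b); print("foot",f.round(1),"ax",ax.round(3),"socket",S.round(1))
s=read_state(); T=S-(f-s["position"]); rel(T[0],T[1],T[2],h)
im=get_image("scene"); c=proj("scene",f)[0]; crop("scene",im,c[0],c[1]+5,100,80,7,f"s{nm}.png",[])
im=get_image("top"); c=proj("top",f)[0]; crop("top",im,c[0],c[1],100,80,7,f"t{nm}.png",[])
for b in(.3,.2,.1,0,-.1): print(b,vialpred(b).tolist())
E
python3 ins.py 0 .13 22
```

```text
foot [429.4 278.1 183.2] ax [-0.077 -0.036  0.996] socket [429.7 277.8  68. ]
pos [423.2 275.9 232. ] head 0.203 j6 0.92 -> shift [0.0057 0.0027 0.115 ] yaw 0.0 dist 115 clock 23.15 w 20.5 F [-0.2  0.5 -0.7]
0.3 [[389.5, 122.8], [389.9, 101.8], [390.0, 94.5]]
0.2 [[388.0, 121.5], [389.7, 101.7], [390.3, 94.7]]
0.1 [[386.6, 120.0], [389.5, 101.5], [390.5, 95.0]]
0 [[385.2, 118.3], [389.4, 101.3], [390.8, 95.3]]
-0.1 [[383.8, 116.4], [389.2, 101.1], [391.1, 95.6]]
```

View pics/s22.png

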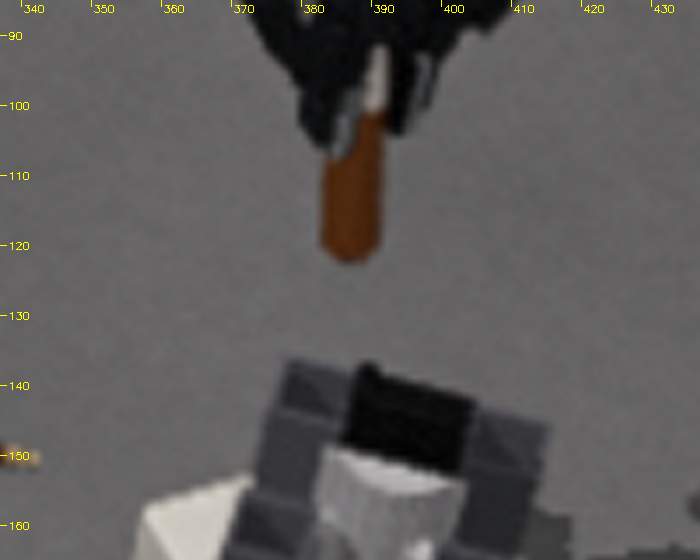

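View pics/t22.png

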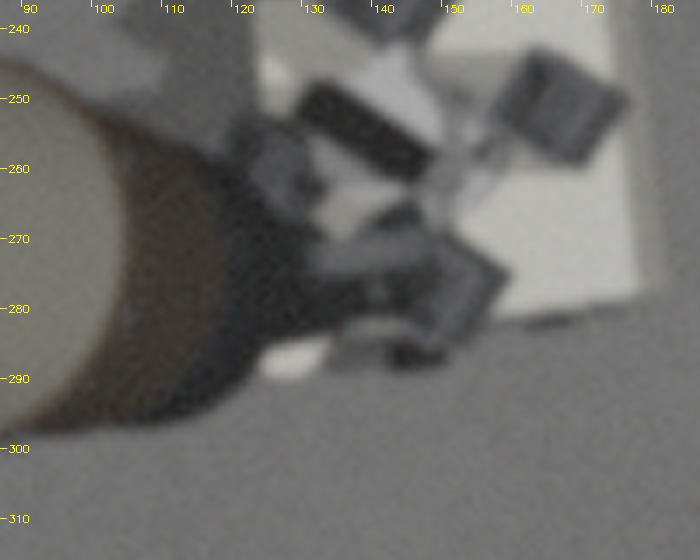

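```bash
python3 - <<'E'
from h import *
for k in range(4): S,h=sock(k); print(k,proj("scene",S+[0,0,40]),proj("top",S+[0,0,40]))
E
```

```text
0 [[382.24629953 141.08468201]] [[147.8830205  276.75677031]]
1 [[375.68523504 160.56505106]] [[165.23186232 250.93706957]]
2 [[403.72458309 168.35602241]] [[140.58724146 234.41945086]]
3 [[409.36738567 148.43112969]] [[123.22089176 259.93296881]]
```

>>> send_rows --pt "0.003 0.001 0.03" --pt "0.003 0.001 0.055" --pt "0.003 0.001 0.065" --pt "0.003 0.001 0.065" --yaw '[0, 0, 0, 0]' --fingers '[255, 255, 255, 255]'

```text
clock: 23.65
position: [423.4, 274.2, 166.2]
ee_rot: [0.995, 0.099, -0.025, -0.007]
contact_force: [0.4, 0.4, 0.5]
gripper_width: 19.9
```

```bash
python3 ins.py 0 .12 23
```

```text
foot [428.9 276.3 117.4] ax [-0.066 -0.032  0.997] socket [429.7 277.8  68. ]
pos [423.4 274.2 166.2] head 0.200 j6 0.93 -> shift [ 0.0035 -0.0004  0.0493] yaw -0.2 dist 49 clock 23.65 w 19.9 F [0.4 0.4 0.5]
0.3 [[385.6, 140.6], [385.8, 121.0], [385.9, 114.2]]
0.2 [[384.2, 139.3], [385.6, 120.9], [386.1, 114.4]]
0.1 [[382.8, 137.8], [385.5, 120.7], [386.4, 114.7]]
0 [[381.4, 136.2], [385.3, 120.5], [386.7, 115.0]]
-0.1 [[380.1, 134.3], [385.1, 120.3], [386.9, 115.3]]
```

View pics/s23.png

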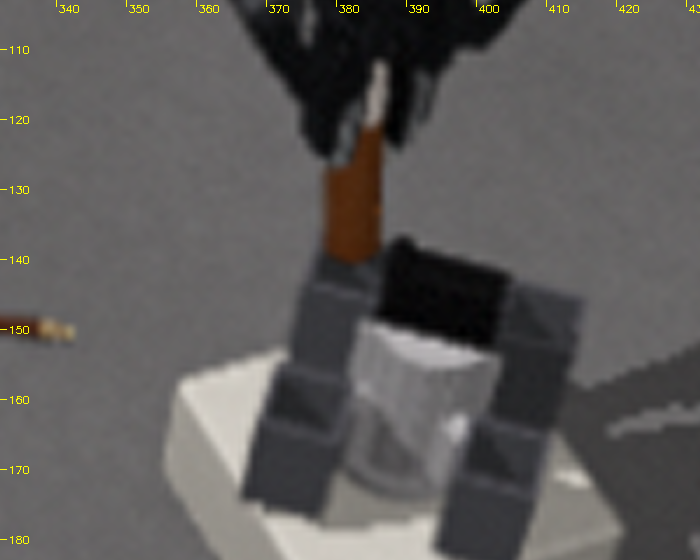

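View pics/t23.png

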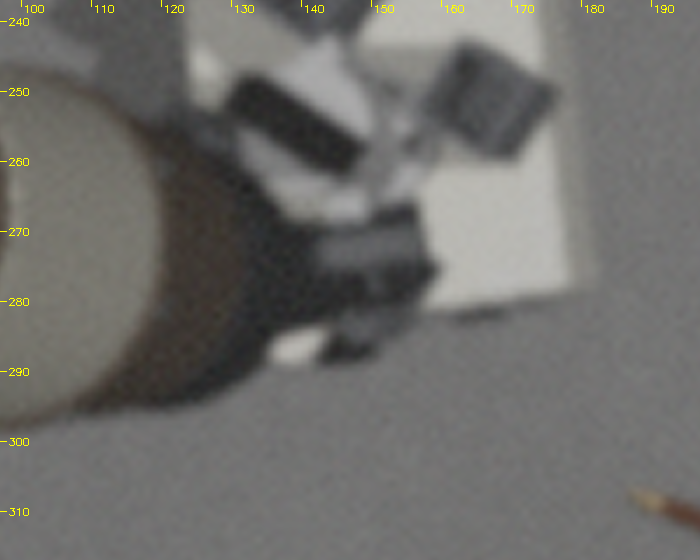

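>>> send_rows --pt "0.001 -0.001 0.004" --pt "0.002 -0.001 0.01" --pt "0.003 -0.001 0.017" --pt "0.003 -0.001 0.023" --pt "0.003 -0.001 0.025" --pt "0.003 -0.001 0.025" --yaw '[0, 0, 0, 0, 0, 0]' --fingers '[255, 255, 255, 255, 255, 255]'

```text
clock: 24.35
position: [425.8, 277.4, 142.6]
ee_rot: [0.995, 0.1, -0.024, -0.008]
contact_force: [-0.6, -0.0, -0.6]
gripper_width: 20.3
```

```bash
python3 ins.py 0 .12 24
```

```text
foot [431.4 279.5  93.8] ax [-0.069 -0.035  0.997] socket [429.7 277.8  68. ]
pos [425.8 277.4 142.6] head 0.201 j6 0.93 -> shift [-0.0008  0.0019  0.0258] yaw -0.1 dist 26 clock 24.35 w 20.3 F [-0.6 -0.  -0.6]
0.3 [[384.7, 147.5], [385.0, 128.4], [385.1, 121.8]]
0.2 [[383.3, 146.2], [384.8, 128.3], [385.3, 122.0]]
0.1 [[382.0, 144.7], [384.6, 128.1], [385.6, 122.3]]
0 [[380.7, 143.0], [384.5, 127.9], [385.8, 122.6]]
-0.1 [[379.4, 141.2], [384.3, 127.7], [386.1, 122.9]]
```

View pics/s24.png

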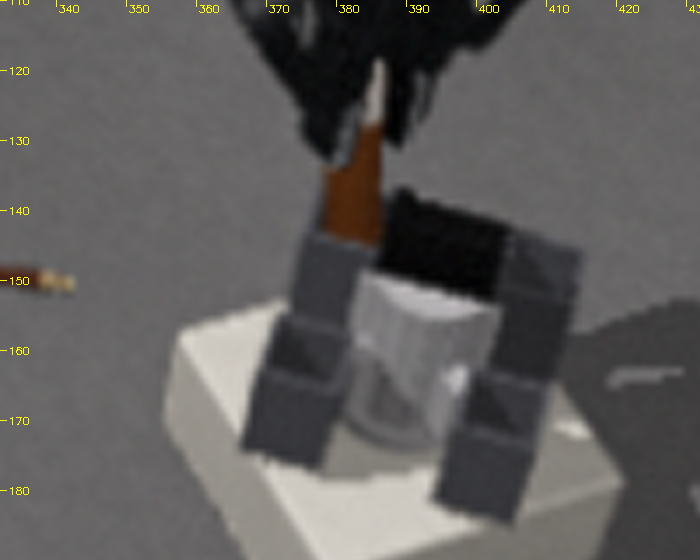

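>>> send_rows --pt "-0.001 0.002 0.005" --pt "-0.001 0.002 0.01" --pt "-0.001 0.002 0.015" --pt "-0.001 0.002 0.019" --pt "-0.001 0.002 0.022" --pt "-0.001 0.002 0.024" --pt "-0.001 0.002 0.024" --yaw '[0, 0, 0, 0, 0, 0, 0]' --fingers '[255, 255, 255, 255, 255, 255, 255]'

```text
clock: 25.15
position: [425.5, 276.5, 120.0]
ee_rot: [0.995, 0.101, -0.022, -0.009]
contact_force: [2.5, 0.8, 4.5]
gripper_width: 20.1
```

```bash
python3 ins.py 0 .12 25
```

```text
foot [431.3 278.8  71.2] ax [-0.072 -0.037  0.997] socket [429.7 277.8  68. ]
pos [425.5 276.5 120. ] head 0.202 j6 0.94 -> shift [-0.0016  0.0007  0.0032] yaw -0.0 dist 4 clock 25.15 w 20.1 F [2.5 0.8 4.5]
0.3 [[383.0, 153.3], [383.1, 134.6], [383.1, 128.1]]
0.2 [[381.6, 152.0], [382.9, 134.5], [383.4, 128.4]]
0.1 [[380.3, 150.5], [382.8, 134.3], [383.6, 128.6]]
0 [[379.0, 148.8], [382.6, 134.1], [383.9, 128.9]]
-0.1 [[377.7, 147.0], [382.5, 133.9], [384.1, 129.3]]
```

View pics/s25.png

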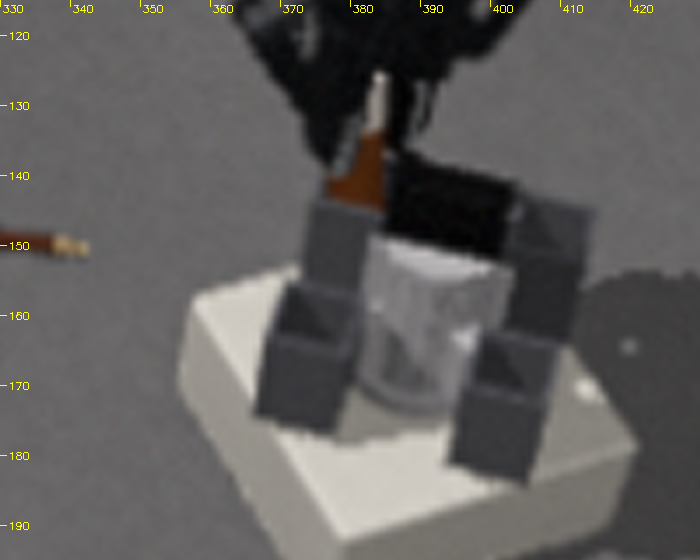

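>>> send_rows --pt "0 0 0.002" --pt "0 0 0.002" --pt "0 0 0" --pt "0 0 -0.01" --pt "0 0 -0.04" --pt "0 0 -0.08" --pt "0 0 -0.12" --pt "0 0 -0.12" --yaw '[0, 0, 0, 0, 0, 0, 0, 0]' --fingers '[255, 140, 140, 140, 140, 140, 140, 140]'

```text
clock: 26.05
position: [433.4, 276.5, 246.4]
ee_rot: [0.995, 0.101, -0.017, -0.012]
contact_force: [0.5, 0.2, 0.9]
gripper_width: 38.4
```

```bash
python3 - <<'E'
from h import *
v=vial(30); rel(v[0],v[1],205,-.573)
s=get_image("scene"); crop("scene",s,390,150,100,80,7,"s26.png")
s=get_image("top"); crop("top",s,150,260,100,80,7,"t26.png")
E
```

```text
pos [433.4 276.5 246.4] head 0.203 j6 0.93 -> shift [0.0312 0.5127 0.0261] yaw 44.4 dist 514 clock 26.05 w 38.4 F [0.5 0.2 0.9]
```

View pics/s26.png

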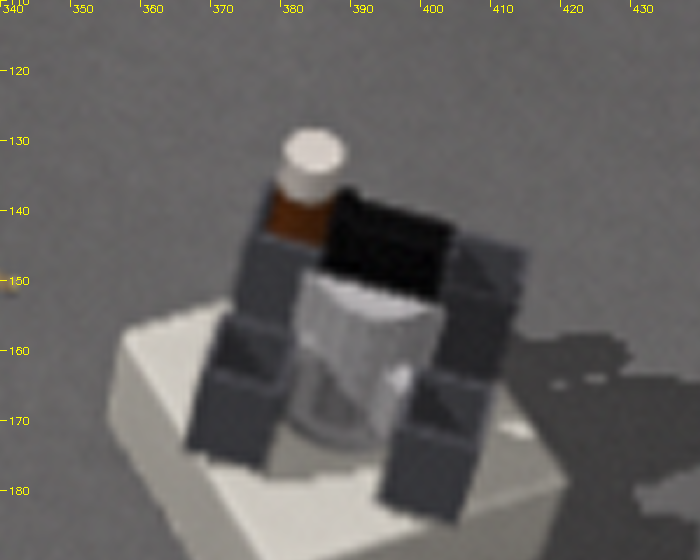

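View pics/t26.png

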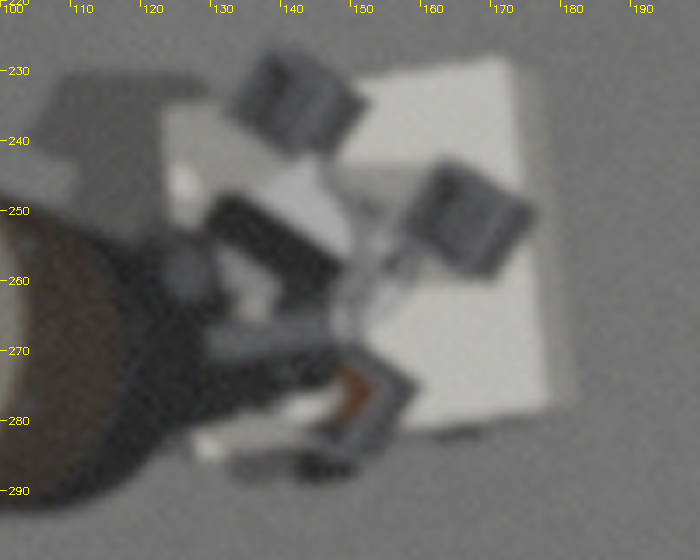

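```bash
python3 - <<'E'
from h import *
for k in range(4):
  S,h=sock(k); print(k,[proj("scene",S+[0,0,z])[0].round(1).tolist() for z in(80,83,60)])
E
```

```text
0 [[384.7, 130.4], [384.9, 129.6], [383.5, 135.8]]
1 [[378.1, 150.0], [378.3, 149.2], [376.9, 155.3]]
2 [[406.9, 157.9], [407.2, 157.1], [405.3, 163.2]]
3 [[412.6, 137.8], [412.8, 137.0], [411.0, 143.2]]
```

>>> send_rows --pt "0.003 0.05 0" --pt "0.031 0.513 0.026" --pt "0.031 0.513 0.026" --pt "0.031 0.513 0.026" --pt "0.031 0.513 0.026" --pt "0.031 0.513 0.026" --pt "0.031 0.513 0.026" --pt "0.031 0.513 0.026" --pt "0.031 0.513 0.026" --pt "0.031 0.513 0.026" --pt "0.031 0.513 0.026" --pt "0.031 0.513 0.026" --yaw '[5, 10, 15, 20, 25, 30, 35, 40, 44, 44, 44, 44]' --fingers '[120, 120, 120, 120, 120, 120, 120, 120, 120, 120, 120, 120]'

```text
clock: 27.35
position: [560.9, -222.8, 198.9]
ee_rot: [0.959, -0.281, -0.026, -0.001]
contact_force: [-1.0, 0.6, -0.4]
gripper_width: 44.9
```

```bash
cat > pk.py <<'E'
from h import *
import sys
y=float(sys.argv[1]); nm=sys.argv[2]
v=vial(y); s=read_state(); Rm=R.from_quat(s["ee_rot"]).as_matrix(); T=v+19*Rm[:,2]
print("tz",Rm[:,2].round(3),"target",T.round(1)); rel(T[0],T[1],T[2]+36,-.573);rel(*T,-.573)
c=proj("scene",v)[0]
im=get_image("scene"); crop("scene",im,c[0],c[1]-10,100,80,7,f"s{nm}.png")
E
python3 pk.py 30 27
```

```text
tz [-0.049  0.017 -0.999] target [ 564.8 -218.4   93.2]
pos [ 560.9 -222.8  198.9] head -0.571 j6 1.12 -> shift [ 0.0044 -0.0067  0.0695] yaw 0.1 dist 70 clock 27.35 w 44.9 F [-1.   0.6 -0.4]
pos [ 560.9 -222.8  198.9] head -0.571 j6 1.12 -> shift [ 0.0063 -0.0071  0.1054] yaw 0.1 dist 106 clock 27.35 w 44.9 F [-1.   0.6 -0.4]
```

View pics/s27.png

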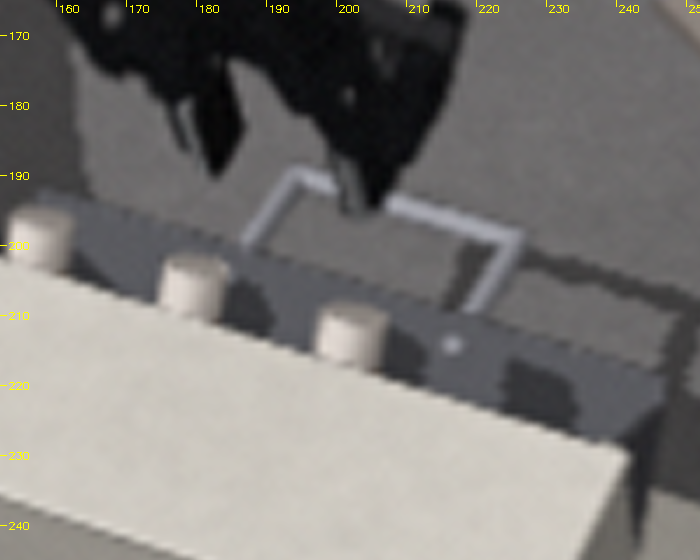

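>>> send_rows --pt "0.004 -0.007 0.03" --pt "0.005 -0.007 0.06" --pt "0.005 -0.007 0.07" --pt "0.005 -0.007 0.07" --yaw '[0, 0, 0, 0]' --fingers '[120, 120, 120, 120]'

```text
clock: 27.8
position: [564.4, -215.5, 128.1]
ee_rot: [0.96, -0.28, -0.028, -0.001]
contact_force: [0.6, -0.6, 0.0]
gripper_width: 45.1
```

```bash
python3 pk.py 30 28
```

```text
tz [-0.052  0.017 -0.998] target [ 564.8 -218.4   93.2]
pos [ 564.4 -215.5  128.1] head -0.567 j6 1.11 -> shift [ 0.0018  0.0023 -0.0012] yaw 0.3 dist 3 clock 27.80 w 45.1 F [ 0.6 -0.6  0. ]
pos [ 564.4 -215.5  128.1] head -0.567 j6 1.11 -> shift [0.0038 0.0018 0.0348] yaw 0.3 dist 35 clock 27.80 w 45.1 F [ 0.6 -0.6  0. ]
```

View pics/s28.png

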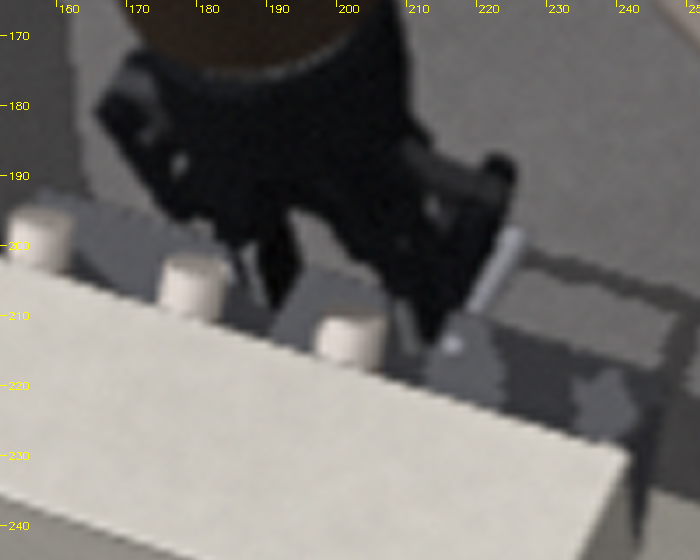

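>>> send_rows --pt "0.001 0.001 0.012" --pt "0.002 0.001 0.024" --pt "0.003 0.001 0.032" --pt "0.004 0.001 0.035" --pt "0.004 0.001 0.035" --pt "0.004 0.001 0.035" --pt "0.004 0.001 0.035" --pt "0.004 0.001 0.035" --pt "0.004 0.001 0.035" --pt "0.004 0.001 0.035" --yaw '[0, 0, 0, 0, 0, 0, 0, 0, 0, 0]' --fingers '[120, 120, 120, 120, 120, 255, 255, 255, 255, 255]'

```text
clock: 28.85
position: [567.1, -218.5, 95.1]
ee_rot: [0.96, -0.28, -0.025, -0.001]
contact_force: [0.7, 0.9, 2.1]
gripper_width: 20.6
```

>>> send_rows --pt "-0.003 0 -0.004" --pt "-0.006 0 -0.008" --pt "-0.01 0 -0.014" --pt "-0.014 0 -0.021" --pt "-0.018 0 -0.027" --pt "-0.022 0 -0.033" --pt "-0.026 0 -0.04" --pt "-0.029 0 -0.046" --pt "-0.033 0 -0.06" --pt "-0.035 0 -0.1" --pt "-0.037 0 -0.13" --pt "-0.037 0 -0.13" --yaw '[0, 0, 0, 0, 0, 0, 0, 0, 0, 0, 0, 0]' --fingers '[255, 255, 255, 255, 255, 255, 255, 255, 255, 255, 255, 255]'

```text
clock: 30.05
position: [544.8, -201.4, 233.2]
ee_rot: [0.96, -0.279, -0.019, -0.001]
contact_force: [0.2, -0.6, -0.7]
gripper_width: 19.9
```

```bash
cat > up.py <<'E'
from h import *
import sys
nm=sys.argv[1]; yy=float(sys.argv[2])
s=read_state(); Rm=R.from_quat(s["ee_rot"]).as_matrix()
for x in(-70,-21): 
    T=W(UN,[[x,yy,188]])[0]+19*Rm[:,2]; rel(*T,-.573)
g=s["position"]-19*Rm[:,2]
c=proj("scene",g)[0]
im=get_image("scene"); crop("scene",im,c[0],c[1]+10,100,80,7,f"s{nm}.png")
for b in(.7,.6,.5,.2,.1,0,-.1): print(b,vialpred(b).tolist())
E
python3 up.py 29 90
```

```text
pos [ 544.8 -201.4  233.2] head -0.566 j6 1.09 -> shift [-0.0098 -0.0573  0.0641] yaw 0.4 dist 87 clock 30.05 w 19.9 F [ 0.2 -0.6 -0.7]
pos [ 544.8 -201.4  233.2] head -0.566 j6 1.09 -> shift [ 0.0391 -0.0569  0.0622] yaw 0.4 dist 93 clock 30.05 w 19.9 F [ 0.2 -0.6 -0.7]
0.7 [[195.6, 198.8], [199.8, 172.8], [201.3, 163.9]]
0.6 [[196.9, 198.0], [200.0, 172.7], [201.0, 164.0]]
0.5 [[198.3, 196.8], [200.1, 172.6], [200.8, 164.2]]
0.2 [[202.4, 192.0], [200.6, 172.1], [200.0, 165.0]]
0.1 [[203.7, 190.0], [200.8, 171.8], [199.8, 165.4]]
0 [[205.0, 187.7], [200.9, 171.5], [199.5, 165.8]]
-0.1 [[206.2, 185.4], [201.1, 171.3], [199.3, 166.2]]
```

View pics/s29.png

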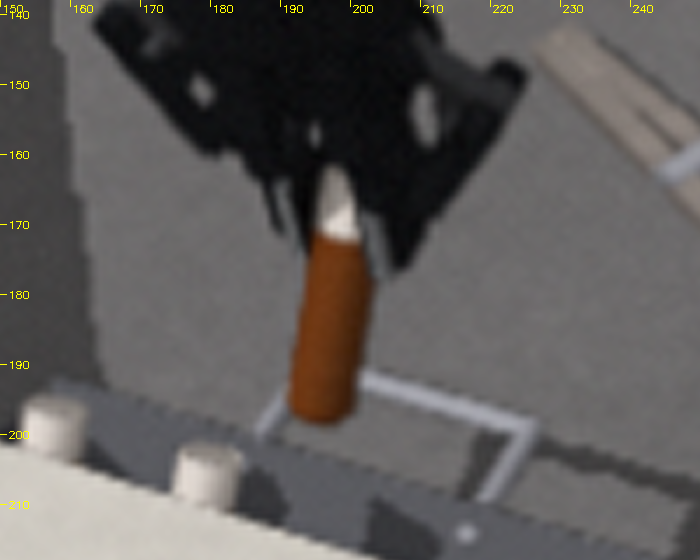

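```bash
python3 up.py 29b 60 | head -2
```

```text
pos [ 543.4 -200.9  230.2] head -0.567 j6 1.09 -> shift [-0.0085 -0.0276  0.0614] yaw 0.4 dist 68 clock 30.10 w 19.8 F [ 0.3 -0.5 -1.1]
pos [ 543.4 -200.9  230.2] head -0.567 j6 1.09 -> shift [ 0.0405 -0.0273  0.0593] yaw 0.4 dist 77 clock 30.10 w 19.8 F [ 0.3 -0.5 -1.1]
```

>>> send_rows --pt "-0.008 -0.028 0.02" --pt "-0.008 -0.028 0.05" --pt "-0.008 -0.028 0.061" --pt "-0.008 -0.028 0.061" --pt "-0.008 -0.028 0.061" --yaw '[0.4, 0.4, 0.4, 0.4, 0.4]' --fingers '[255, 255, 255, 255, 255]'

```text
clock: 30.65
position: [548.1, -172.2, 167.6]
ee_rot: [0.959, -0.283, -0.024, -0.001]
contact_force: [-0.4, 0.0, 0.1]
gripper_width: 20.3
```

```bash
python3 up.py 30 60
```

```text
pos [ 548.1 -172.2  167.6] head -0.574 j6 1.03 -> shift [ 0.0002 -0.0002 -0.0015] yaw -0.1 dist 2 clock 30.65 w 20.3 F [-0.4  0.   0.1]
pos [ 548.1 -172.2  167.6] head -0.574 j6 1.03 -> shift [ 0.0491 -0.0003 -0.0038] yaw -0.1 dist 49 clock 30.65 w 20.3 F [-0.4  0.   0.1]
0.7 [[212.2, 214.4], [216.6, 190.0], [218.1, 181.6]]
0.6 [[213.4, 213.5], [216.7, 189.9], [217.9, 181.7]]
0.5 [[214.6, 212.4], [216.9, 189.7], [217.7, 181.9]]
0.2 [[218.4, 207.5], [217.4, 189.2], [217.0, 182.7]]
0.1 [[219.6, 205.5], [217.5, 188.9], [216.8, 183.1]]
0 [[220.8, 203.4], [217.7, 188.7], [216.5, 183.5]]
-0.1 [[221.9, 201.0], [217.8, 188.4], [216.3, 183.9]]
```

>>> send_rows --pt "0.005 0 -0.001" --pt "0.01 0 -0.001" --pt "0.015 0 -0.002" --pt "0.02 0 -0.002" --pt "0.025 0 -0.003" --pt "0.03 0 -0.003" --pt "0.035 0 -0.004" --pt "0.04 0 -0.004" --pt "0.045 0 -0.004" --pt "0.05 0 -0.004" --pt "0.054 0 -0.004" --pt "0.054 0 -0.004" --yaw '[0, 0, 0, 0, 0, 0, 0, 0, 0, 0, 0, 0]' --fingers '[255, 255, 255, 255, 255, 255, 255, 255, 255, 255, 255, 255]'

```text
clock: 31.9
position: [587.7, -199.7, 167.2]
ee_rot: [0.958, -0.284, -0.032, -0.001]
contact_force: [-10.1, 6.6, 0.5]
gripper_width: 20.4
```

>>> send_rows --pt "-0.01 0 0" --pt "-0.03 0 -0.01" --pt "-0.04 0 -0.05" --pt "-0.04 0 -0.06" --pt "-0.04 0 -0.06" --yaw '[0, 0, 0, 0, 0]' --fingers '[255, 255, 255, 255, 255]'

```text
clock: 32.4
position: [559.6, -179.4, 232.5]
ee_rot: [0.959, -0.283, -0.029, -0.002]
contact_force: [0.0, 0.2, -1.5]
gripper_width: 20.1
```

```bash
python3 up.py 31 60
```

```text
pos [ 559.6 -179.4  232.5] head -0.575 j6 1.05 -> shift [-0.0099 -0.0008  0.0641] yaw -0.1 dist 65 clock 32.40 w 20.1 F [ 0.   0.2 -1.5]
pos [ 559.6 -179.4  232.5] head -0.575 j6 1.05 -> shift [ 0.039  -0.0009  0.0614] yaw -0.1 dist 73 clock 32.40 w 20.1 F [ 0.   0.2 -1.5]
0.7 [[206.2, 202.4], [210.7, 176.4], [212.2, 167.5]]
0.6 [[207.5, 201.4], [210.8, 176.3], [212.0, 167.6]]
0.5 [[208.9, 200.2], [211.0, 176.2], [211.7, 167.8]]
0.2 [[212.9, 195.2], [211.5, 175.6], [211.0, 168.7]]
0.1 [[214.2, 193.1], [211.6, 175.3], [210.7, 169.1]]
0 [[215.5, 190.8], [211.8, 175.1], [210.5, 169.5]]
-0.1 [[216.7, 188.4], [211.9, 174.8], [210.3, 169.9]]
```

View pics/s31.png

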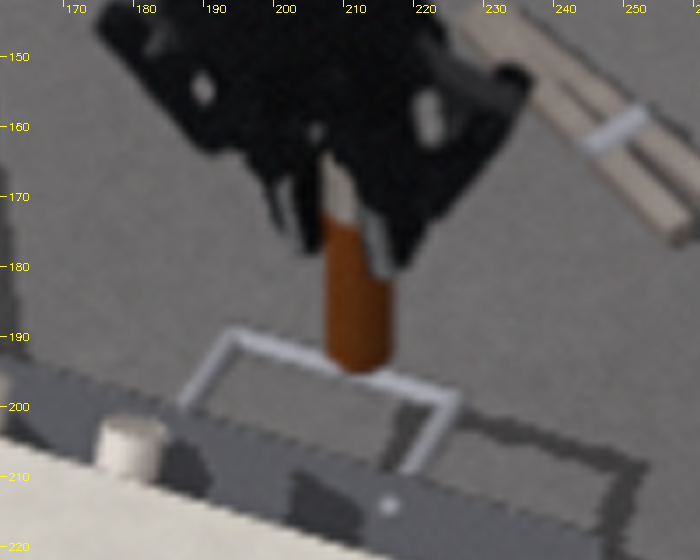

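```bash
cat > tr.py <<'E'
from h import *
import sys
k=int(sys.argv[1]); b=float(sys.argv[2]); S,h=sock(k)
f,ax=footpred(b); s=read_state(); d=f-s["position"]
Rm=R.from_quat(s["ee_rot"]).as_matrix(); hd=np.arctan2(Rm[1,0],Rm[0,0])
T=S-R.from_euler("z",h-hd).apply(d); print("TCP final",T); rel(T[0],T[1],232,h)
E
python3 tr.py 3 .12
```

```text
TCP final [470.08560658 344.79647184 116.90774647]
pos [ 558.6 -179.1  230.3] head -0.576 j6 1.05 -> shift [-0.3591 -0.3914  0.0145] yaw 45.4 dist 531 clock 32.45 w 19.9 F [ 0.4 -0.5 -0.8]
```

>>> send_rows --pt "-0.36 -0.391 0.014" --pt "-0.36 -0.391 0.014" --pt "-0.36 -0.391 0.014" --pt "-0.36 -0.391 0.014" --pt "-0.36 -0.391 0.014" --pt "-0.36 -0.391 0.014" --pt "-0.36 -0.391 0.014" --pt "-0.36 -0.391 0.014" --pt "-0.36 -0.391 0.014" --pt "-0.36 -0.391 0.014" --pt "-0.36 -0.391 0.014" --pt "-0.36 -0.391 0.014" --yaw '[4, 8, 13, 18, 23, 28, 33, 38, 42, 45.4, 45.4, 45.4]' --fingers '[255, 255, 255, 255, 255, 255, 255, 255, 255, 255, 255, 255]'

```text
clock: 33.65
position: [468.0, 348.3, 229.9]
ee_rot: [0.776, -0.63, -0.029, 0.012]
contact_force: [1.2, -1.2, -0.2]
gripper_width: 20.0
```

```bash
python3 ins.py 3 .12 32
```

```text
foot [466.7 341.3 181.2] ax [0.035 0.098 0.995] socket [470.5 339.6  68. ]
pos [468.  348.3 229.9] head -1.365 j6 -0.66 -> shift [ 0.006  -0.0095  0.1127] yaw 0.2 dist 113 clock 33.65 w 20.0 F [ 1.2 -1.2 -0.2]
0.3 [[410.6, 128.4], [421.6, 110.4], [425.5, 104.1]]
0.2 [[412.6, 128.1], [421.9, 110.4], [425.1, 104.2]]
0.1 [[414.7, 127.5], [422.1, 110.3], [424.7, 104.3]]
0 [[416.9, 126.8], [422.4, 110.2], [424.3, 104.4]]
-0.1 [[419.2, 125.9], [422.7, 110.1], [423.9, 104.6]]
```

View pics/s32.png

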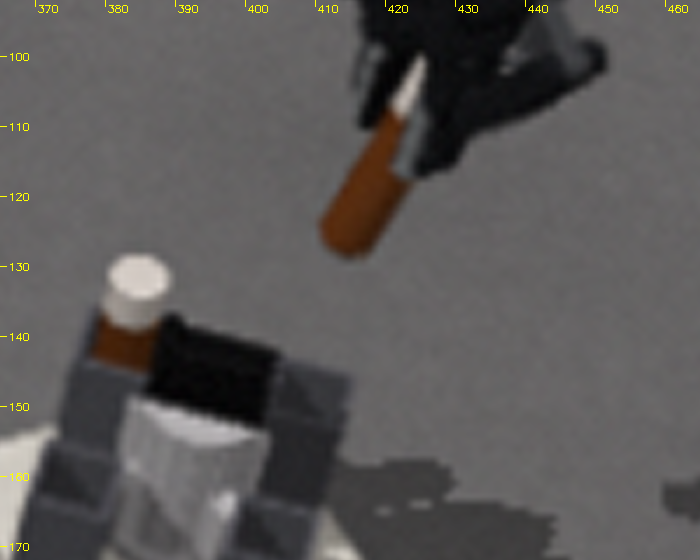

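>>> send_rows --pt "0.005 -0.006 0.02" --pt "0.005 -0.009 0.045" --pt "0.005 -0.009 0.062" --pt "0.005 -0.009 0.064" --pt "0.005 -0.009 0.064" --yaw '[0, 0, 0, 0, 0]' --fingers '[255, 255, 255, 255, 255]'

```text
clock: 34.25
position: [474.8, 341.9, 165.6]
ee_rot: [0.775, -0.632, -0.029, 0.013]
contact_force: [0.0, -0.1, -0.6]
gripper_width: 20.1
```

```bash
python3 ins.py 3 .1 33
```

```text
foot [473.2 336.1 116.9] ax [0.041 0.081 0.996] socket [470.5 339.6  68. ]
pos [474.8 341.9 165.6] head -1.369 j6 -0.64 -> shift [-0.0025 -0.0008  0.049 ] yaw -0.1 dist 49 clock 34.25 w 20.1 F [ 0.  -0.1 -0.6]
0.3 [[405.8, 147.7], [416.3, 131.0], [420.0, 125.2]]
0.2 [[407.8, 147.3], [416.6, 131.0], [419.6, 125.3]]
0.1 [[409.8, 146.8], [416.8, 130.9], [419.2, 125.3]]
0 [[412.0, 146.0], [417.1, 130.8], [418.8, 125.5]]
-0.1 [[414.1, 145.1], [417.3, 130.7], [418.4, 125.6]]
```

View pics/s33.png

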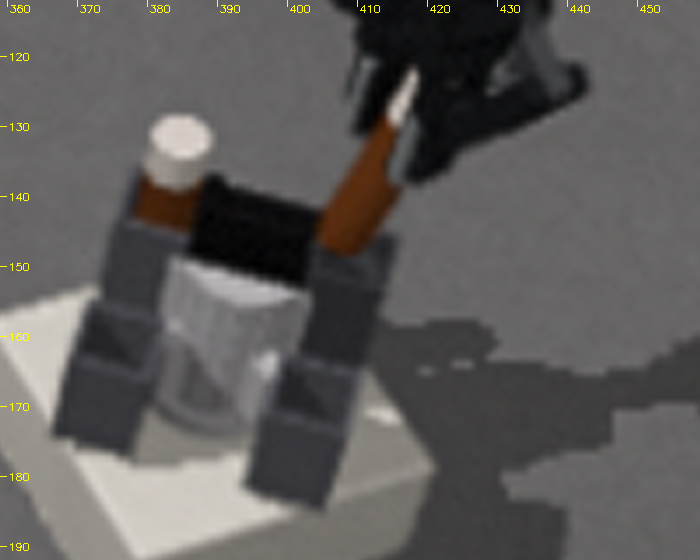

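>>> send_rows --pt "-0.004 0.002 0" --pt "-0.004 0.002 0.004" --pt "-0.004 0.001 0.01" --pt "-0.003 0.001 0.017" --pt "-0.003 0.001 0.023" --pt "-0.003 0.0 0.025" --pt "-0.003 0.0 0.025" --yaw '[0, 0, 0, 0, 0, 0, 0]' --fingers '[255, 255, 255, 255, 255, 255, 255]'

```text
clock: 35.05
position: [472.9, 346.5, 141.6]
ee_rot: [0.775, -0.631, -0.029, 0.011]
contact_force: [-0.4, 1.0, -0.5]
gripper_width: 20.1
```

```bash
python3 ins.py 3 .1 34
```

```text
foot [471.4 340.8  92.8] ax [0.039 0.079 0.996] socket [470.5 339.6  68. ]
pos [472.9 346.5 141.6] head -1.369 j6 -0.64 -> shift [ 0.0018 -0.0002  0.0248] yaw -0.0 dist 25 clock 35.05 w 20.1 F [-0.4  1.  -0.5]
0.3 [[404.7, 153.4], [415.0, 137.2], [418.6, 131.5]]
0.2 [[406.7, 153.0], [415.3, 137.1], [418.3, 131.6]]
0.1 [[408.7, 152.4], [415.5, 137.1], [417.9, 131.7]]
0 [[410.8, 151.7], [415.8, 137.0], [417.5, 131.8]]
-0.1 [[412.9, 150.8], [416.0, 136.9], [417.1, 132.0]]
```

View pics/s34.png

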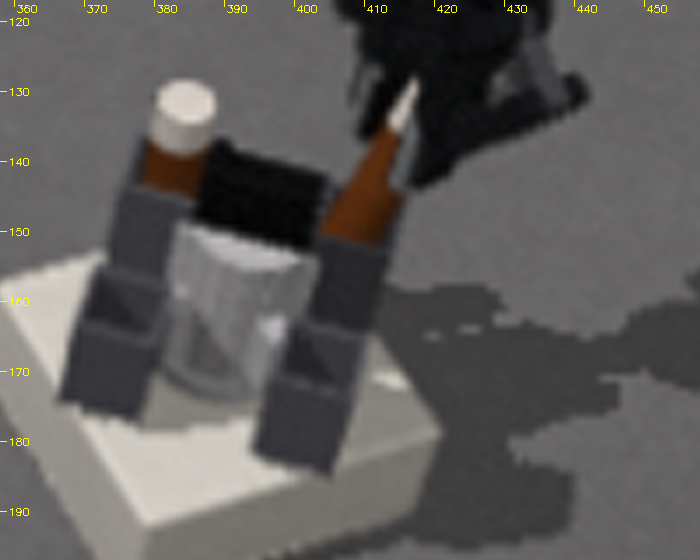

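>>> send_rows --pt "0.001 0 0.005" --pt "0.001 0 0.01" --pt "0.002 0 0.015" --pt "0.003 0 0.019" --pt "0.004 0 0.022" --pt "0.004 0 0.024" --pt "0.004 0 0.024" --yaw '[0, 0, 0, 0, 0, 0, 0]' --fingers '[255, 255, 255, 255, 255, 255, 255]'

```text
clock: 35.85
position: [474.0, 345.7, 121.9]
ee_rot: [0.775, -0.631, -0.029, 0.007]
contact_force: [-3.1, 4.6, 14.9]
gripper_width: 20.1
```

>>> send_rows --pt "0 0 0.001" --pt "0 0 0" --pt "0 0 0" --pt "0 0 -0.01" --pt "0 0 -0.04" --pt "0 0 -0.08" --pt "0 0 -0.12" --pt "0 0 -0.12" --yaw '[0, 0, 0, 0, 0, 0, 0, 0]' --fingers '[255, 140, 140, 140, 140, 140, 140, 140]'

```text
clock: 36.65
position: [483.4, 344.0, 248.7]
ee_rot: [0.776, -0.63, -0.027, 0.001]
contact_force: [0.8, 0.6, 0.4]
gripper_width: 38.1
```

```bash
python3 - <<'E'
from h import *
v=vial(-30); rel(v[0],v[1],205,-.573)
s=get_image("scene"); crop("scene",s,390,150,100,80,7,"s35.png")
E
```

```text
pos [483.4 344.  248.7] head -1.366 j6 -0.64 -> shift [0.6117 0.0754 0.0213] yaw -45.4 dist 617 clock 36.65 w 38.1 F [0.8 0.6 0.4]
```

View pics/s35.png

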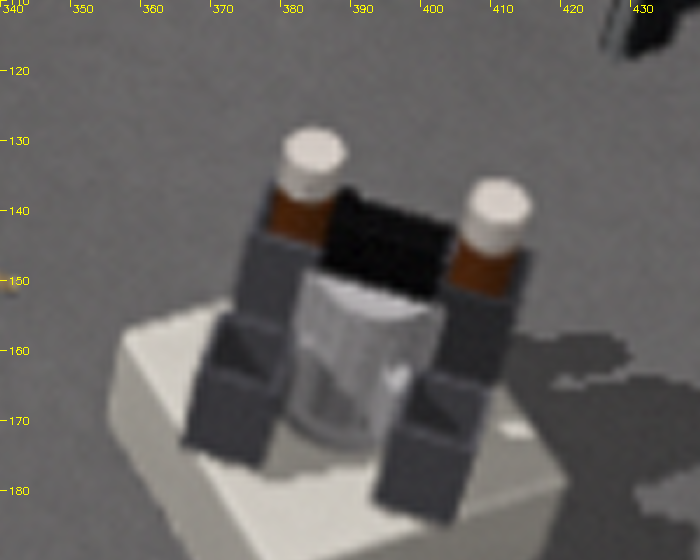

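>>> send_rows --pt "0.05 0.006 0" --pt "0.61 0.075 0.021" --pt "0.61 0.075 0.021" --pt "0.61 0.075 0.021" --pt "0.61 0.075 0.021" --pt "0.61 0.075 0.021" --pt "0.61 0.075 0.021" --pt "0.61 0.075 0.021" --pt "0.61 0.075 0.021" --pt "0.61 0.075 0.021" --pt "0.61 0.075 0.021" --pt "0.61 0.075 0.021" --yaw '[-4, -8, -12, -17, -22, -27, -32, -36, -41, -45.4, -45.4, -45.4]' --fingers '[120, 120, 120, 120, 120, 120, 120, 120, 120, 120, 120, 120]'

```text
clock: 37.9
position: [528.8, -255.7, 203.1]
ee_rot: [0.959, -0.283, -0.029, -0.008]
contact_force: [0.5, 0.9, 0.2]
gripper_width: 45.2
```

```bash
python3 pk.py -30 36
```

```text
tz [-0.051  0.031 -0.998] target [ 532.2 -268.6   93.2]
pos [ 528.8 -255.7  203.1] head -0.574 j6 1.19 -> shift [0.0143 0.0087 0.0733] yaw -0.0 dist 75 clock 37.90 w 45.2 F [0.5 0.9 0.2]
pos [ 528.8 -255.7  203.1] head -0.574 j6 1.19 -> shift [0.0164 0.0087 0.1092] yaw -0.0 dist 111 clock 37.90 w 45.2 F [0.5 0.9 0.2]
```

>>> send_rows --pt "0.014 0.009 0.02" --pt "0.014 0.009 0.05" --pt "0.014 0.009 0.073" --pt "0.014 0.009 0.073" --pt "0.014 0.009 0.073" --yaw '[0, 0, 0, 0, 0]' --fingers '[120, 120, 120, 120, 120]'

```text
clock: 38.45
position: [531.3, -275.1, 127.8]
ee_rot: [0.958, -0.285, -0.03, -0.006]
contact_force: [0.4, 0.2, -0.2]
gripper_width: 45.1
```

```bash
python3 pk.py -30 37
```

```text
tz [-0.054  0.028 -0.998] target [ 532.2 -268.6   93.2]
pos [ 531.3 -275.1  127.8] head -0.579 j6 1.22 -> shift [-0.0029 -0.0059 -0.0012] yaw -0.3 dist 7 clock 38.45 w 45.1 F [ 0.4  0.2 -0.2]
pos [ 531.3 -275.1  127.8] head -0.579 j6 1.22 -> shift [-0.0007 -0.0062  0.0347] yaw -0.3 dist 35 clock 38.45 w 45.1 F [ 0.4  0.2 -0.2]
```

View pics/s37.png

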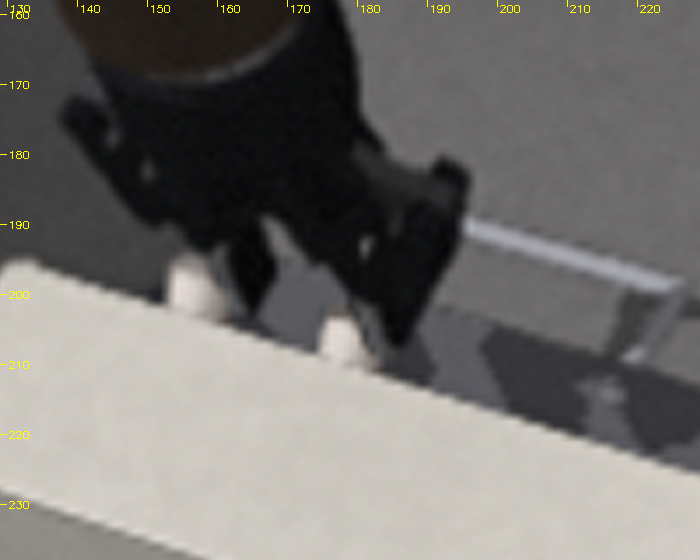

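>>> send_rows --pt "-0.002 -0.006 0" --pt "-0.002 -0.006 0" --pt "-0.002 -0.006 0" --yaw '[0, 0, 0]' --fingers '[120, 120, 120]'

```text
clock: 38.8
position: [534.3, -268.8, 130.1]
ee_rot: [0.958, -0.285, -0.028, -0.006]
contact_force: [-0.4, 1.2, 0.8]
gripper_width: 45.3
```

```bash
python3 pk.py -30 38
```

```text
tz [-0.05   0.027 -0.998] target [ 532.3 -268.6   93.2]
pos [ 534.3 -268.8  130.1] head -0.578 j6 1.21 -> shift [-0.0017  0.001   0.0011] yaw -0.3 dist 2 clock 38.80 w 45.3 F [-0.4  1.2  0.8]
pos [ 534.3 -268.8  130.1] head -0.578 j6 1.21 -> shift [0.0003 0.0008 0.037 ] yaw -0.3 dist 37 clock 38.80 w 45.3 F [-0.4  1.2  0.8]
```

View pics/s38.png

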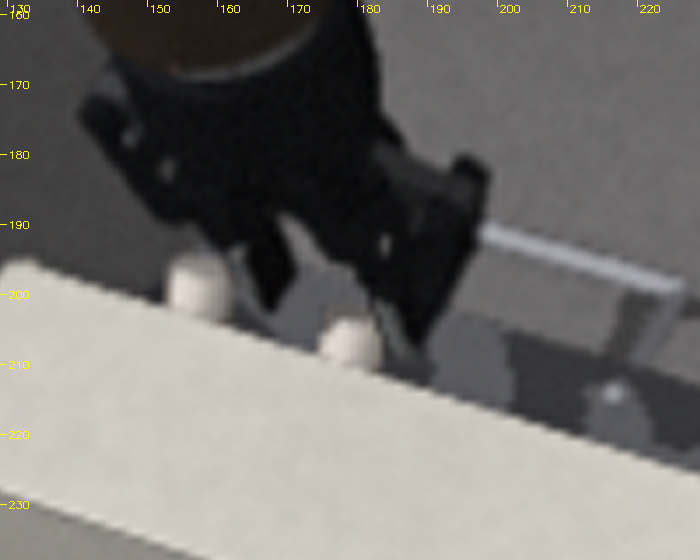

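>>> send_rows --pt "0 -0.001 0.012" --pt "0 -0.001 0.024" --pt "0 -0.001 0.033" --pt "0 -0.001 0.037" --pt "0 -0.001 0.037" --pt "0 -0.001 0.037" --pt "0 -0.001 0.037" --pt "0 -0.001 0.037" --pt "0 -0.001 0.037" --pt "0 -0.001 0.037" --yaw '[0, 0, 0, 0, 0, 0, 0, 0, 0, 0]' --fingers '[120, 120, 120, 120, 120, 255, 255, 255, 255, 255]'

```text
clock: 39.85
position: [532.9, -267.4, 93.4]
ee_rot: [0.958, -0.285, -0.028, -0.006]
contact_force: [-1.1, -2.1, 1.3]
gripper_width: 20.6
```

>>> send_rows --pt "-0.003 0 -0.004" --pt "-0.006 0 -0.008" --pt "-0.01 0 -0.014" --pt "-0.014 0 -0.021" --pt "-0.018 0 -0.027" --pt "-0.022 0 -0.033" --pt "-0.026 0 -0.04" --pt "-0.029 0 -0.046" --pt "-0.033 0 -0.06" --pt "-0.035 0 -0.1" --pt "-0.037 0 -0.13" --pt "-0.037 0 -0.13" --yaw '[0, 0, 0, 0, 0, 0, 0, 0, 0, 0, 0, 0]' --fingers '[255, 255, 255, 255, 255, 255, 255, 255, 255, 255, 255, 255]'

```text
clock: 41.05
position: [511.1, -251.7, 231.6]
ee_rot: [0.958, -0.285, -0.022, -0.005]
contact_force: [0.2, -0.3, -0.4]
gripper_width: 20.1
```

```bash
python3 up.py 39 30
```

```text
pos [ 511.1 -251.7  231.6] head -0.577 j6 1.18 -> shift [-0.0091 -0.0574  0.0629] yaw -0.2 dist 86 clock 41.05 w 20.1 F [ 0.2 -0.3 -0.4]
pos [ 511.1 -251.7  231.6] head -0.577 j6 1.18 -> shift [ 0.0398 -0.0576  0.0607] yaw -0.2 dist 93 clock 41.05 w 20.1 F [ 0.2 -0.3 -0.4]
0.7 [[171.7, 191.5], [175.4, 165.9], [176.7, 157.1]]
0.6 [[173.2, 190.7], [175.6, 165.8], [176.4, 157.2]]
0.5 [[174.8, 189.6], [175.8, 165.7], [176.1, 157.4]]
0.2 [[179.2, 184.9], [176.3, 165.1], [175.3, 158.2]]
0.1 [[180.6, 182.9], [176.5, 164.9], [175.1, 158.5]]
0 [[182.0, 180.8], [176.7, 164.6], [174.8, 158.9]]
-0.1 [[183.3, 178.5], [176.8, 164.4], [174.5, 159.3]]
```

View pics/s39.png

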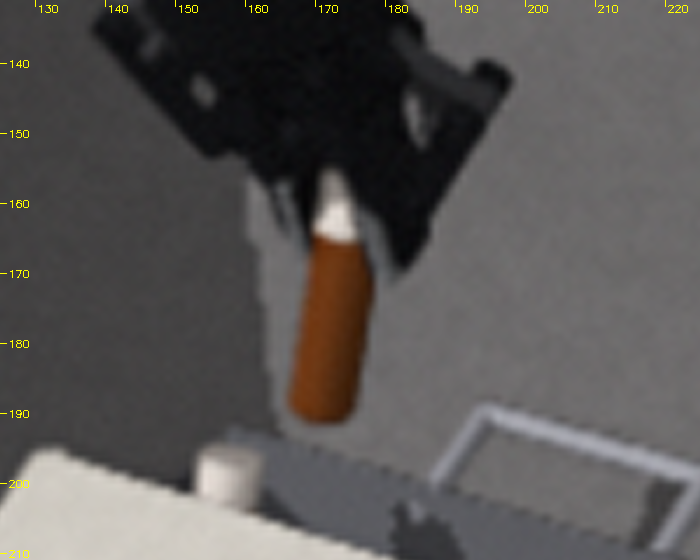

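>>> send_rows --pt "-0.009 -0.04 0.0" --pt "-0.009 -0.057 0.03" --pt "-0.009 -0.057 0.06" --pt "-0.009 -0.057 0.062" --pt "-0.009 -0.057 0.062" --pt "-0.009 -0.057 0.062" --yaw '[0, 0, 0, 0, 0, 0]' --fingers '[255, 255, 255, 255, 255, 255]'

```text
clock: 41.7
position: [531.4, -197.4, 168.5]
ee_rot: [0.958, -0.285, -0.023, -0.006]
contact_force: [0.4, 0.2, -0.7]
gripper_width: 20.4
```

```bash
python3 up.py 40 30|head -2
```

```text
pos [ 531.4 -197.4  168.5] head -0.578 j6 1.09 -> shift [ 0.0006 -0.0006 -0.0006] yaw -0.3 dist 1 clock 41.70 w 20.4 F [ 0.4  0.2 -0.7]
pos [ 531.4 -197.4  168.5] head -0.578 j6 1.09 -> shift [ 0.0495 -0.0008 -0.0029] yaw -0.3 dist 50 clock 41.70 w 20.4 F [ 0.4  0.2 -0.7]
```

>>> send_rows --pt "0.006 0 0" --pt "0.012 0 -0.001" --pt "0.018 0 -0.001" --pt "0.024 0 -0.002" --pt "0.03 0 -0.002" --pt "0.036 0 -0.003" --pt "0.042 0 -0.003" --pt "0.048 0 -0.003" --pt "0.053 0 -0.003" --pt "0.057 0 -0.003" --pt "0.059 0 -0.003" --pt "0.059 0 -0.003" --yaw '[0, 0, 0, 0, 0, 0, 0, 0, 0, 0, 0, 0]' --fingers '[255, 255, 255, 255, 255, 255, 255, 255, 255, 255, 255, 255]'

```text
clock: 42.95
position: [572.9, -227.5, 166.7]
ee_rot: [0.958, -0.286, -0.034, -0.006]
contact_force: [-13.9, 8.1, 5.2]
gripper_width: 20.3
```

>>> send_rows --pt "-0.01 0 0" --pt "-0.03 0 -0.01" --pt "-0.04 0 -0.05" --pt "-0.04 0 -0.06" --pt "-0.04 0 -0.06" --yaw '[0, 0, 0, 0, 0]' --fingers '[255, 255, 255, 255, 255]'

```text
clock: 43.45
position: [545.0, -208.0, 231.9]
ee_rot: [0.958, -0.286, -0.031, -0.006]
contact_force: [-0.4, -0.3, -1.0]
gripper_width: 20.1
```

```bash
python3 up.py 41 30; python3 tr.py 1 .08
```

```text
pos [ 545.  -208.   231.9] head -0.580 j6 1.10 -> shift [-0.0129 -0.0024  0.0638] yaw -0.4 dist 65 clock 43.45 w 20.1 F [-0.4 -0.3 -1. ]
pos [ 545.  -208.   231.9] head -0.580 j6 1.10 -> shift [ 0.036  -0.0027  0.0607] yaw -0.4 dist 71 clock 43.45 w 20.1 F [-0.4 -0.3 -1. ]
0.7 [[192.6, 199.7], [196.6, 173.8], [198.0, 165.0]]
0.6 [[194.0, 198.7], [196.8, 173.7], [197.8, 165.1]]
0.5 [[195.5, 197.5], [197.0, 173.6], [197.5, 165.3]]
0.2 [[199.7, 192.5], [197.5, 173.0], [196.7, 166.2]]
0.1 [[201.1, 190.5], [197.7, 172.8], [196.5, 166.5]]
0 [[202.4, 188.2], [197.8, 172.5], [196.2, 166.9]]
-0.1 [[203.6, 185.8], [198.0, 172.2], [196.0, 167.4]]
TCP final [491.65189483 234.88281896 117.03648685]
pos [ 544.  -207.7  229.8] head -0.581 j6 1.10 -> shift [-0.286  -0.3415  0.0148] yaw -134.9 dist 446 clock 43.50 w 20.1 F [-1.1  0.8 -0.3]
```

View pics/s41.png

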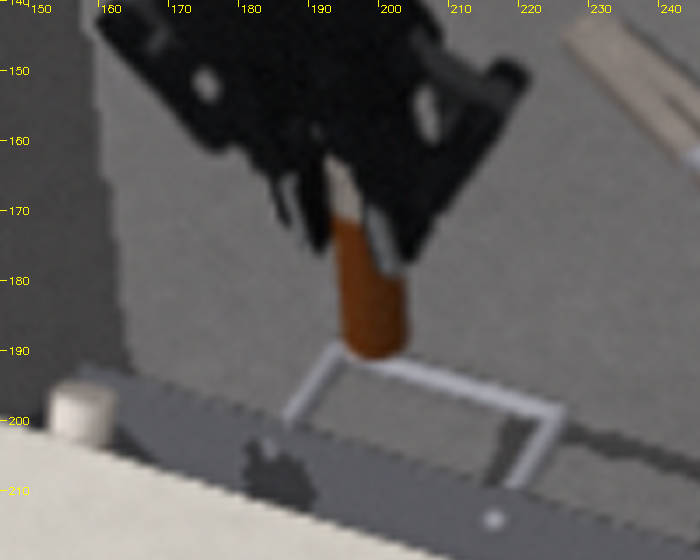

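```bash
sed -i 's/S,h=sock(k)$/S,h=sock(k)\nif k in(1,2): h=(h+2*np.pi)%(2*np.pi)-np.pi/' tr.py; sed -i 's/^S,h=sock(k)$/S,h=sock(k)\nif k in(1,2): h=(h+2*np.pi)%(2*np.pi)-np.pi/' ins.py; python3 tr.py 1 .06;python3 tr.py 2 .06
```

```text
TCP final [491.68025002 237.87385576 117.04017575]
pos [ 544.  -207.7  229.8] head -0.581 j6 1.10 -> shift [-0.2876 -0.344   0.0149] yaw 45.1 dist 449 clock 43.50 w 20.1 F [-1.1  0.8 -0.3]
TCP final [531.42614424 298.98025002 117.04017575]
pos [ 544.  -207.7  229.8] head -0.581 j6 1.10 -> shift [-0.2879 -0.4169  0.0145] yaw -44.9 dist 507 clock 43.50 w 20.1 F [-1.1  0.8 -0.3]
```

>>> send_rows --pt "-0.288 -0.344 0.015" --pt "-0.288 -0.344 0.015" --pt "-0.288 -0.344 0.015" --pt "-0.288 -0.344 0.015" --pt "-0.288 -0.344 0.015" --pt "-0.288 -0.344 0.015" --pt "-0.288 -0.344 0.015" --pt "-0.288 -0.344 0.015" --pt "-0.288 -0.344 0.015" --pt "-0.288 -0.344 0.015" --pt "-0.288 -0.344 0.015" --pt "-0.288 -0.344 0.015" --yaw '[5, 10, 15, 20, 25, 30, 35, 40, 45, 45, 45, 45]' --fingers '[255, 255, 255, 255, 255, 255, 255, 255, 255, 255, 255, 255]'

```text
clock: 44.7
position: [491.1, 237.3, 230.7]
ee_rot: [0.775, -0.631, -0.033, 0.008]
contact_force: [-1.4, 0.1, -0.6]
gripper_width: 20.1
```

```bash
python3 ins.py 1 .06 42
```

```text
foot [488.9 234.8 181.7] ax [0.05  0.029 0.998] socket [491.5 237.   68. ]
pos [491.1 237.3 230.7] head -1.367 j6 -0.48 -> shift [ 0.0031 -0.0092  0.1134] yaw 0.0 dist 114 clock 44.70 w 20.1 F [-1.4  0.1 -0.6]
0.3 [[373.5, 141.3], [383.4, 123.1], [386.8, 116.7]]
0.2 [[375.8, 140.9], [383.6, 123.1], [386.4, 116.8]]
0.1 [[378.0, 140.2], [383.9, 123.0], [386.0, 116.9]]
0 [[380.4, 139.4], [384.2, 122.9], [385.6, 117.1]]
-0.1 [[382.8, 138.5], [384.5, 122.8], [385.1, 117.2]]
```

View pics/s42.png

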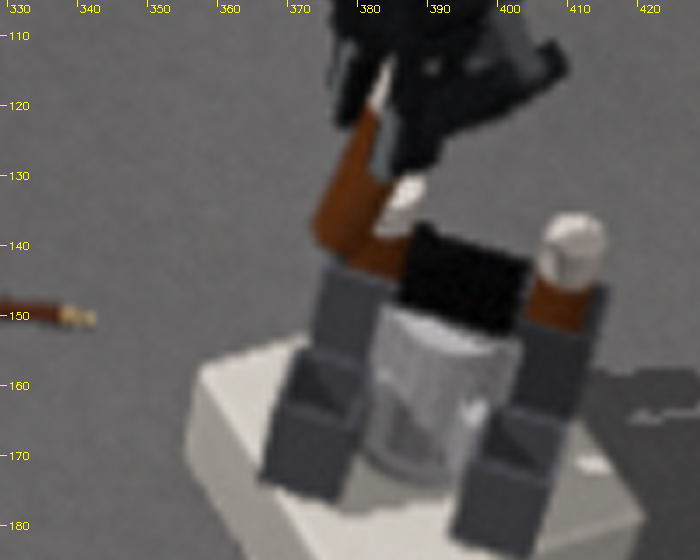

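>>> send_rows --pt "-0.001 -0.004 0.015" --pt "0.0 -0.005 0.04" --pt "0.001 -0.006 0.06" --pt "0.001 -0.006 0.064" --pt "0.001 -0.006 0.064" --yaw '[0, 0, 0, 0, 0]' --fingers '[255, 255, 255, 255, 255]'

```text
clock: 45.3
position: [493.8, 238.1, 166.9]
ee_rot: [0.774, -0.632, -0.033, 0.008]
contact_force: [0.2, -0.4, 0.3]
gripper_width: 20.2
```

```bash
python3 ins.py 1 .08 43
```

```text
foot [491.9 234.2 118. ] ax [0.045 0.048 0.998] socket [491.5 237.   68. ]
pos [493.8 238.1 166.9] head -1.370 j6 -0.47 -> shift [-0.0008 -0.0029  0.05  ] yaw -0.1 dist 50 clock 45.30 w 20.2 F [ 0.2 -0.4  0.3]
0.3 [[371.1, 159.3], [380.4, 142.5], [383.7, 136.6]]
0.2 [[373.2, 158.8], [380.7, 142.4], [383.3, 136.6]]
0.1 [[375.4, 158.2], [381.0, 142.3], [382.9, 136.8]]
0 [[377.7, 157.4], [381.2, 142.2], [382.5, 136.9]]
-0.1 [[380.0, 156.4], [381.5, 142.1], [382.0, 137.1]]
```

View pics/s43.png

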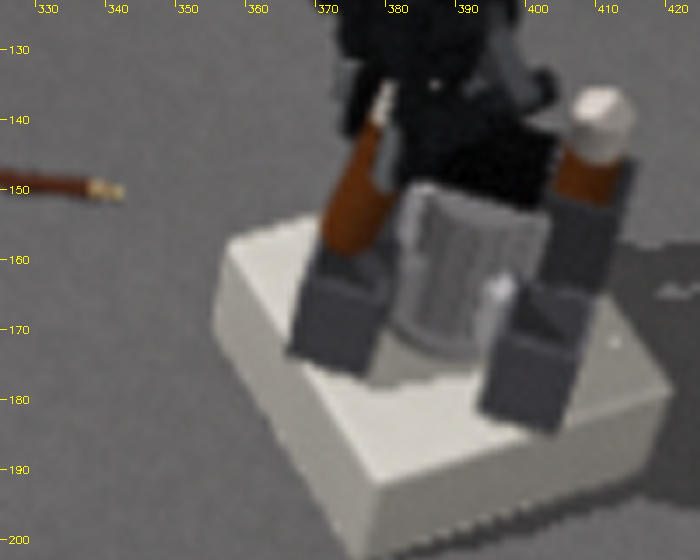

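>>> send_rows --pt "-0.003 0 0" --pt "-0.003 0 0.004" --pt "-0.003 -0.001 0.01" --pt "-0.002 -0.001 0.017" --pt "-0.002 -0.001 0.023" --pt "-0.002 -0.001 0.025" --pt "-0.002 -0.001 0.025" --yaw '[0, 0, 0, 0, 0, 0, 0]' --fingers '[255, 255, 255, 255, 255, 255, 255]'

```text
clock: 46.1
position: [493.4, 241.8, 142.9]
ee_rot: [0.775, -0.631, -0.033, 0.007]
contact_force: [0.2, -0.1, 0.2]
gripper_width: 20.1
```

```bash
python3 ins.py 1 .08 44
```

```text
foot [491.6 238.   94. ] ax [0.043 0.047 0.998] socket [491.5 237.   68. ]
pos [493.4 241.8 142.9] head -1.369 j6 -0.47 -> shift [ 0.002  -0.0011  0.0259] yaw -0.0 dist 26 clock 46.10 w 20.1 F [ 0.2 -0.1  0.2]
0.3 [[370.7, 165.3], [379.9, 149.0], [383.1, 143.3]]
0.2 [[372.8, 164.8], [380.1, 148.9], [382.7, 143.3]]
0.1 [[374.9, 164.2], [380.4, 148.8], [382.3, 143.5]]
0 [[377.2, 163.4], [380.6, 148.7], [381.9, 143.6]]
-0.1 [[379.4, 162.4], [380.9, 148.6], [381.4, 143.8]]
```

View pics/s44.png

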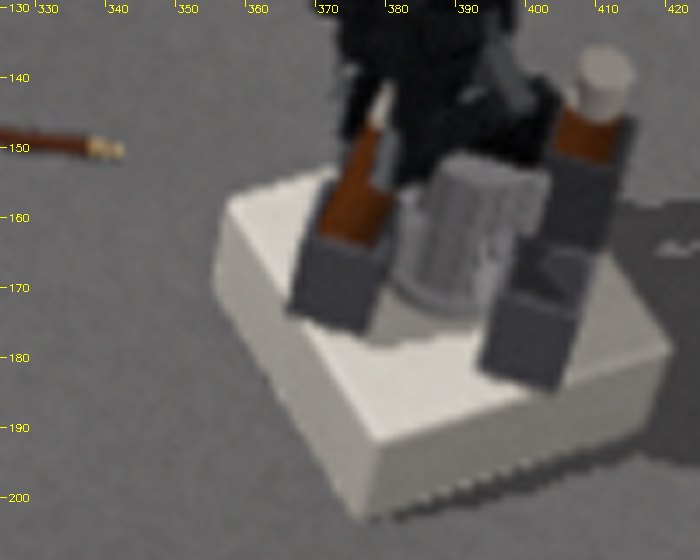

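>>> send_rows --pt "0.001 0 0.005" --pt "0.001 -0.001 0.01" --pt "0.002 -0.001 0.015" --pt "0.002 -0.001 0.019" --pt "0.002 -0.001 0.021" --pt "0.002 -0.001 0.022" --pt "0.002 -0.001 0.022" --yaw '[0, 0, 0, 0, 0, 0, 0]' --fingers '[255, 255, 255, 255, 255, 255, 255]'

```text
clock: 46.9
position: [493.9, 240.6, 121.8]
ee_rot: [0.775, -0.631, -0.033, 0.006]
contact_force: [-2.3, -1.6, 2.9]
gripper_width: 20.2
```

>>> send_rows --pt "0 0 0.001" --pt "0 0 0" --pt "0 0 0" --pt "0 0 -0.01" --pt "0 0 -0.04" --pt "0 0 -0.08" --pt "0 0 -0.12" --pt "0 0 -0.12" --yaw '[0, 0, 0, 0, 0, 0, 0, 0]' --fingers '[255, 140, 140, 140, 140, 140, 140, 140]'

```text
clock: 47.7
position: [504.2, 238.4, 248.8]
ee_rot: [0.775, -0.631, -0.03, -0.0]
contact_force: [-0.3, 1.1, -0.2]
gripper_width: 38.4
```

```bash
python3 - <<'E'
from h import *
v=vial(-90); rel(v[0],v[1],205,-.573)
s=get_image("scene"); crop("scene",s,390,150,100,80,7,"s45.png")
E
```

```text
pos [504.2 238.4 248.8] head -1.367 j6 -0.47 -> shift [0.5472 0.1155 0.0225] yaw -45.5 dist 560 clock 47.70 w 38.4 F [-0.3  1.1 -0.2]
```

View pics/s45.png

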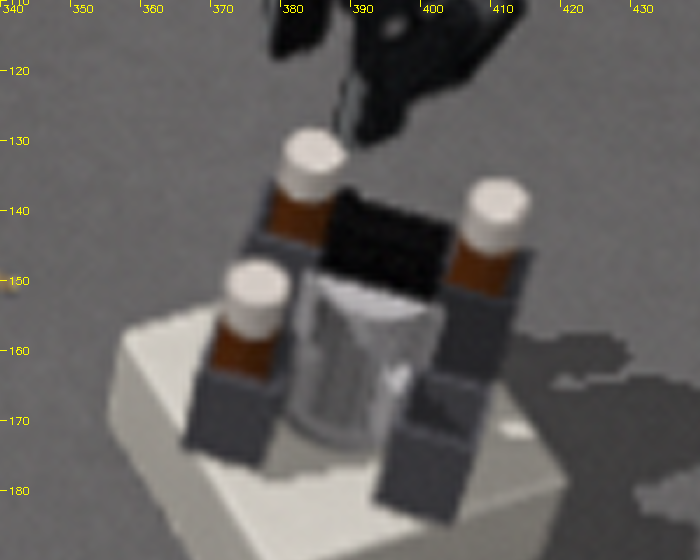

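>>> send_rows --pt "0.05 0.01 0" --pt "0.547 0.115 0.022" --pt "0.547 0.115 0.022" --pt "0.547 0.115 0.022" --pt "0.547 0.115 0.022" --pt "0.547 0.115 0.022" --pt "0.547 0.115 0.022" --pt "0.547 0.115 0.022" --pt "0.547 0.115 0.022" --pt "0.547 0.115 0.022" --pt "0.547 0.115 0.022" --pt "0.547 0.115 0.022" --yaw '[-4, -8, -12, -17, -22, -27, -32, -36, -41, -45.5, -45.5, -45.5]' --fingers '[130, 130, 130, 130, 130, 130, 130, 130, 130, 130, 130, 130]'

```text
clock: 48.95
position: [497.4, -323.9, 201.1]
ee_rot: [0.958, -0.285, -0.032, -0.01]
contact_force: [-0.3, 0.3, -0.2]
gripper_width: 41.8
```

```bash
python3 pk.py -90 46
```

```text
tz [-0.055  0.037 -0.998] target [ 499.6 -318.9   93.2]
pos [ 497.4 -323.9  201.1] head -0.579 j6 1.31 -> shift [ 0.0039 -0.0054  0.0718] yaw -0.3 dist 72 clock 48.95 w 41.8 F [-0.3  0.3 -0.2]
pos [ 497.4 -323.9  201.1] head -0.579 j6 1.31 -> shift [ 0.0063 -0.0053  0.1077] yaw -0.3 dist 108 clock 48.95 w 41.8 F [-0.3  0.3 -0.2]
```

>>> send_rows --pt "0.004 -0.005 0.02" --pt "0.004 -0.005 0.05" --pt "0.004 -0.005 0.072" --pt "0.004 -0.005 0.072" --pt "0.004 -0.005 0.072" --pt "0.004 -0.005 0.072" --yaw '[0, 0, 0, 0, 0, 0]' --fingers '[130, 130, 130, 130, 130, 130]'

```text
clock: 49.6
position: [500.8, -318.2, 130.7]
ee_rot: [0.958, -0.284, -0.03, -0.01]
contact_force: [-0.4, -0.8, 0.8]
gripper_width: 42.0
```

```bash
python3 pk.py -90 47
```

```text
tz [-0.052  0.036 -0.998] target [ 499.7 -318.9   93.2]
pos [ 500.8 -318.2  130.7] head -0.577 j6 1.31 -> shift [-0.0005  0.0012  0.0016] yaw -0.2 dist 2 clock 49.60 w 42.0 F [-0.4 -0.8  0.8]
pos [ 500.8 -318.2  130.7] head -0.577 j6 1.31 -> shift [0.0018 0.0012 0.0375] yaw -0.2 dist 38 clock 49.60 w 42.0 F [-0.4 -0.8  0.8]
```

View pics/s47.png

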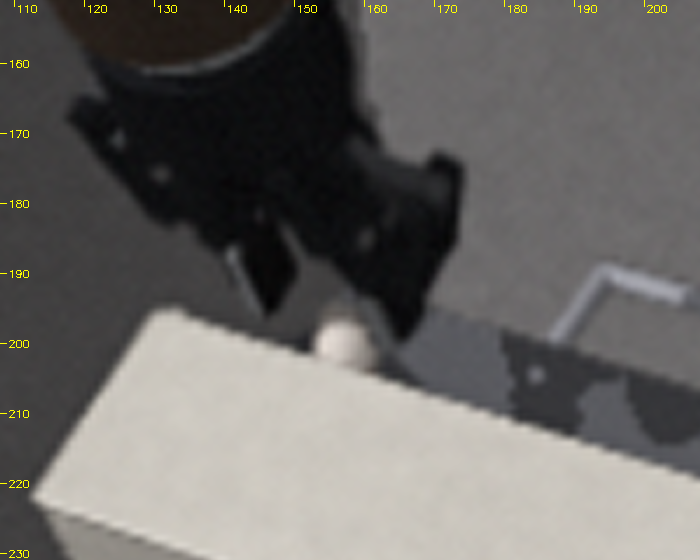

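>>> send_rows --pt "0.001 -0.002 0.012" --pt "0.001 -0.002 0.024" --pt "0.002 -0.002 0.033" --pt "0.002 -0.001 0.037" --pt "0.002 -0.001 0.037" --pt "0.002 -0.001 0.037" --pt "0.002 0 0.037" --pt "0.002 0 0.037" --pt "0.002 0 0.037" --pt "0.002 0 0.037" --yaw '[0, 0, 0, 0, 0, 0, 0, 0, 0, 0]' --fingers '[130, 130, 130, 130, 130, 255, 255, 255, 255, 255]'

```text
clock: 50.65
position: [500.7, -318.3, 94.1]
ee_rot: [0.958, -0.284, -0.03, -0.01]
contact_force: [0.2, -0.6, 1.0]
gripper_width: 20.1
```

>>> send_rows --pt "-0.003 0 -0.004" --pt "-0.006 0 -0.008" --pt "-0.01 0 -0.014" --pt "-0.014 0 -0.021" --pt "-0.018 0 -0.027" --pt "-0.022 0 -0.033" --pt "-0.026 0 -0.04" --pt "-0.029 0 -0.046" --pt "-0.033 0 -0.06" --pt "-0.035 0 -0.1" --pt "-0.037 0 -0.13" --pt "-0.037 0 -0.13" --yaw '[0, 0, 0, 0, 0, 0, 0, 0, 0, 0, 0, 0]' --fingers '[255, 255, 255, 255, 255, 255, 255, 255, 255, 255, 255, 255]'

```text
clock: 51.85
position: [478.9, -304.2, 232.5]
ee_rot: [0.958, -0.284, -0.024, -0.009]
contact_force: [0.5, 0.7, 0.5]
gripper_width: 20.4
```

```bash
python3 up.py 48 -10
```

```text
pos [ 478.9 -304.2  232.5] head -0.576 j6 1.29 -> shift [-0.0102 -0.0787  0.0643] yaw -0.2 dist 102 clock 51.85 w 20.4 F [0.5 0.7 0.5]
pos [ 478.9 -304.2  232.5] head -0.576 j6 1.29 -> shift [ 0.0387 -0.0789  0.0619] yaw -0.2 dist 107 clock 51.85 w 20.4 F [0.5 0.7 0.5]
0.7 [[147.8, 184.6], [150.8, 159.2], [151.9, 150.5]]
0.6 [[149.5, 183.8], [151.0, 159.1], [151.6, 150.6]]
0.5 [[151.1, 182.7], [151.2, 159.0], [151.3, 150.8]]
0.2 [[155.8, 178.2], [151.8, 158.4], [150.4, 151.5]]
0.1 [[157.3, 176.2], [152.0, 158.2], [150.1, 151.9]]
0 [[158.7, 174.1], [152.2, 158.0], [149.9, 152.3]]
-0.1 [[160.0, 171.8], [152.3, 157.7], [149.6, 152.7]]
```

View pics/s48.png

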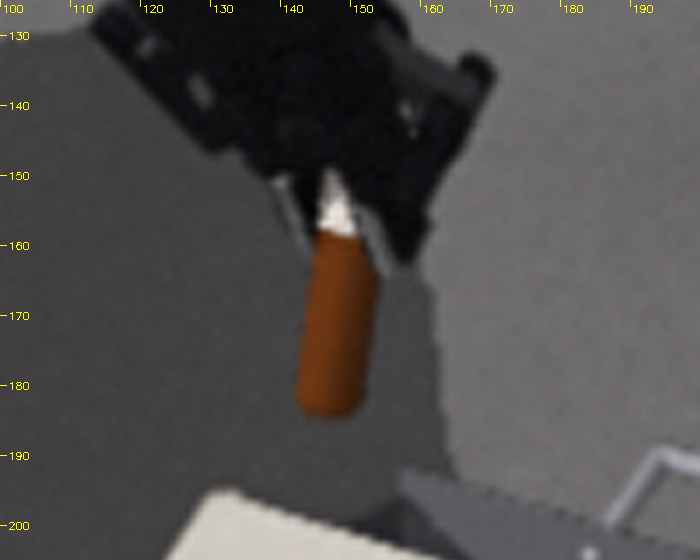

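>>> send_rows --pt "-0.01 -0.045 0.0" --pt "-0.01 -0.079 0.02" --pt "-0.01 -0.079 0.05" --pt "-0.01 -0.079 0.063" --pt "-0.01 -0.079 0.063" --pt "-0.01 -0.079 0.063" --yaw '[0, 0, 0, 0, 0, 0]' --fingers '[255, 255, 255, 255, 255, 255]'

```text
clock: 52.5
position: [509.6, -230.3, 168.0]
ee_rot: [0.958, -0.285, -0.026, -0.009]
contact_force: [0.9, 0.3, -0.8]
gripper_width: 20.4
```

```bash
python3 up.py 49 -10|head -2
```

```text
pos [ 509.6 -230.3  168. ] head -0.577 j6 1.16 -> shift [ 0.0009 -0.0002 -0.0011] yaw -0.2 dist 1 clock 52.50 w 20.4 F [ 0.9  0.3 -0.8]
pos [ 509.6 -230.3  168. ] head -0.577 j6 1.16 -> shift [ 0.0498 -0.0004 -0.0038] yaw -0.2 dist 50 clock 52.50 w 20.4 F [ 0.9  0.3 -0.8]
```

>>> send_rows --pt "0.006 0 0" --pt "0.012 0 -0.001" --pt "0.018 0 -0.001" --pt "0.024 0 -0.002" --pt "0.03 0 -0.002" --pt "0.036 0 -0.003" --pt "0.042 0 -0.004" --pt "0.048 0 -0.004" --pt "0.053 0 -0.004" --pt "0.057 0 -0.004" --pt "0.059 0 -0.004" --pt "0.059 0 -0.004" --yaw '[0, 0, 0, 0, 0, 0, 0, 0, 0, 0, 0, 0]' --fingers '[255, 255, 255, 255, 255, 255, 255, 255, 255, 255, 255, 255]'

```text
clock: 53.75
position: [552.7, -260.8, 167.5]
ee_rot: [0.958, -0.285, -0.035, -0.01]
contact_force: [-10.6, 5.7, 2.6]
gripper_width: 20.4
```

>>> send_rows --pt "-0.01 0 0" --pt "-0.03 0 -0.01" --pt "-0.04 0 -0.05" --pt "-0.04 0 -0.06" --pt "-0.04 0 -0.06" --yaw '[0, 0, 0, 0, 0]' --fingers '[255, 255, 255, 255, 255]'

```text
clock: 54.25
position: [524.7, -241.9, 233.0]
ee_rot: [0.958, -0.285, -0.032, -0.01]
contact_force: [-0.0, 0.4, -0.6]
gripper_width: 20.5
```

```bash
python3 up.py 50 -10; python3 tr.py 2 .07
```

```text
pos [ 524.7 -241.9  233. ] head -0.579 j6 1.17 -> shift [-0.014  -0.0016  0.065 ] yaw -0.3 dist 67 clock 54.25 w 20.5 F [-0.   0.4 -0.6]
pos [ 524.7 -241.9  233. ] head -0.579 j6 1.17 -> shift [ 0.0349 -0.0019  0.0617] yaw -0.3 dist 71 clock 54.25 w 20.5 F [-0.   0.4 -0.6]
0.7 [[176.6, 195.0], [180.1, 169.3], [181.3, 160.5]]
0.6 [[178.1, 194.1], [180.2, 169.2], [181.0, 160.6]]
0.5 [[179.6, 193.0], [180.4, 169.1], [180.7, 160.8]]
0.2 [[184.0, 188.0], [181.0, 168.5], [179.9, 161.7]]
0.1 [[185.4, 186.0], [181.1, 168.3], [179.6, 162.0]]
0 [[186.8, 183.8], [181.3, 168.0], [179.4, 162.4]]
-0.1 [[188.0, 181.4], [181.5, 167.7], [179.1, 162.9]]
TCP final [530.99102146 298.56281038 117.04750871]
pos [ 523.7 -241.5  230.9] head -0.580 j6 1.17 -> shift [-0.289  -0.4559  0.0194] yaw -44.8 dist 540 clock 54.30 w 20.4 F [-0.7  0.2  0.2]
```

View pics/s50.png

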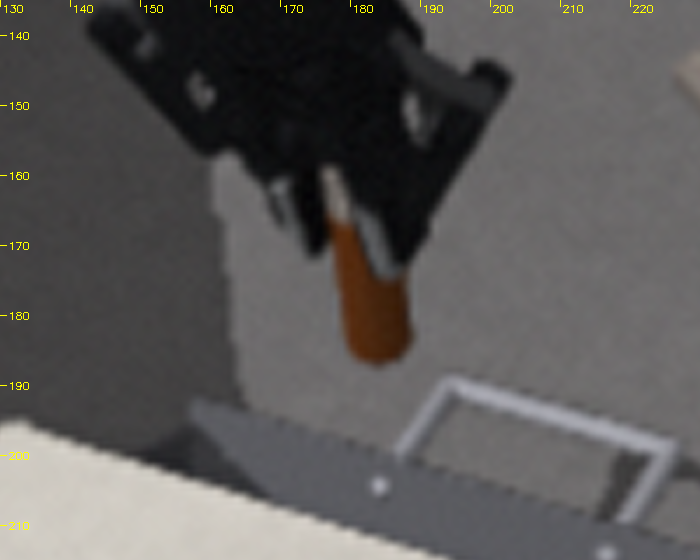

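>>> send_rows --pt "-0.289 -0.456 0.019" --pt "-0.289 -0.456 0.019" --pt "-0.289 -0.456 0.019" --pt "-0.289 -0.456 0.019" --pt "-0.289 -0.456 0.019" --pt "-0.289 -0.456 0.019" --pt "-0.289 -0.456 0.019" --pt "-0.289 -0.456 0.019" --pt "-0.289 -0.456 0.019" --pt "-0.289 -0.456 0.019" --pt "-0.289 -0.456 0.019" --pt "-0.289 -0.456 0.019" --yaw '[-5, -10, -15, -20, -25, -30, -35, -40, -45, -45, -45, -45]' --fingers '[255, 255, 255, 255, 255, 255, 255, 255, 255, 255, 255, 255]'

```text
clock: 55.5
position: [530.5, 303.0, 229.2]
ee_rot: [0.994, 0.105, -0.029, -0.022]
contact_force: [-1.0, -0.6, -1.6]
gripper_width: 20.2
```

```bash
python3 ins.py 2 .07 51
```

```text
foot [532.1 305.8 180.2] ax [-0.006 -0.052  0.999] socket [532.3 298.8  68. ]
pos [530.5 303.  229.2] head 0.212 j6 1.06 -> shift [0.0046 0.0124 0.1117] yaw 0.5 dist 112 clock 55.50 w 20.2 F [-1.  -0.6 -1.6]
0.3 [[414.6, 152.3], [415.4, 131.6], [415.7, 124.3]]
0.2 [[412.9, 150.8], [415.2, 131.4], [416.0, 124.6]]
0.1 [[411.3, 149.1], [415.0, 131.2], [416.3, 124.9]]
0 [[409.8, 147.2], [414.8, 131.0], [416.6, 125.2]]
-0.1 [[408.3, 145.2], [414.6, 130.7], [416.9, 125.6]]
```

View pics/s51.png

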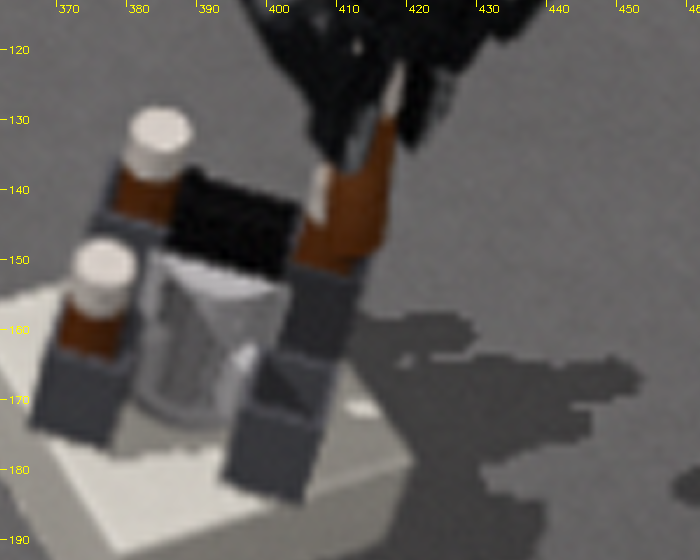

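>>> send_rows --pt "-0.001 0.007 0.005" --pt "0.0 0.008 0.03" --pt "0.002 0.01 0.055" --pt "0.002 0.01 0.062" --pt "0.002 0.01 0.062" --pt "0.002 0.01 0.062" --yaw '[0.5, 0.5, 0.5, 0.5, 0.5, 0.5]' --fingers '[255, 255, 255, 255, 255, 255]'

```text
clock: 56.2
position: [531.4, 291.6, 168.5]
ee_rot: [0.994, 0.099, -0.029, -0.021]
contact_force: [-0.6, -0.3, 0.3]
gripper_width: 20.4
```

```bash
python3 ins.py 2 .07 52
```

```text
foot [533.1 294.4 119.5] ax [-0.008 -0.051  0.999] socket [532.3 298.8  68. ]
pos [531.4 291.6 168.5] head 0.199 j6 1.07 -> shift [ 0.0028 -0.002   0.0516] yaw -0.2 dist 52 clock 56.20 w 20.4 F [-0.6 -0.3  0.3]
0.3 [[406.9, 169.5], [407.5, 150.1], [407.7, 143.3]]
0.2 [[405.3, 168.0], [407.3, 149.9], [408.0, 143.6]]
0.1 [[403.8, 166.3], [407.1, 149.7], [408.2, 143.9]]
0 [[402.4, 164.4], [406.9, 149.5], [408.5, 144.2]]
-0.1 [[401.0, 162.4], [406.8, 149.3], [408.8, 144.6]]
```

View pics/s52.png

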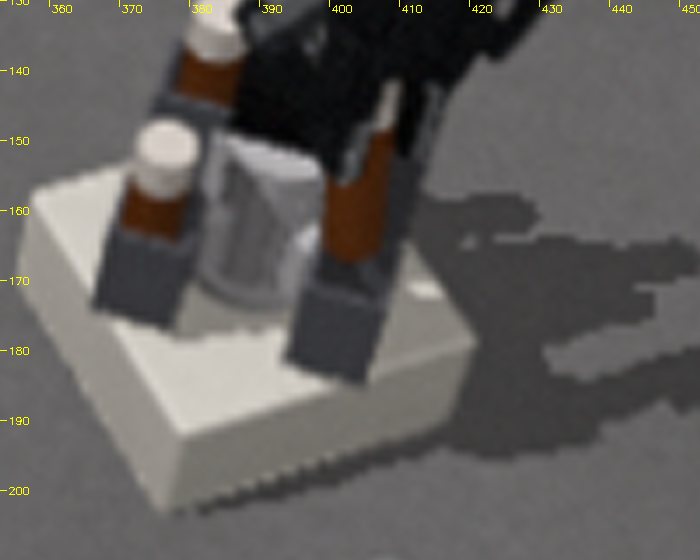

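>>> send_rows --pt "0 -0.004 0" --pt "0 -0.004 0.003" --pt "0.001 -0.004 0.01" --pt "0.001 -0.004 0.018" --pt "0.001 -0.003 0.025" --pt "0.001 -0.003 0.027" --pt "0.001 -0.003 0.027" --yaw '[0, 0, 0, 0, 0, 0, 0]' --fingers '[255, 255, 255, 255, 255, 255, 255]'

```text
clock: 57.0
position: [530.0, 296.2, 141.5]
ee_rot: [0.994, 0.099, -0.029, -0.021]
contact_force: [-0.0, 0.7, -1.0]
gripper_width: 20.0
```

```bash
python3 ins.py 2 .07 53
```

```text
foot [531.7 299.   92.5] ax [-0.008 -0.051  0.999] socket [532.3 298.8  68. ]
pos [530.  296.2 141.5] head 0.199 j6 1.07 -> shift [0.0018 0.0014 0.0244] yaw -0.2 dist 25 clock 57.00 w 20.0 F [-0.   0.7 -1. ]
0.3 [[406.0, 175.7], [406.6, 156.9], [406.8, 150.3]]
0.2 [[404.5, 174.2], [406.4, 156.7], [407.0, 150.6]]
0.1 [[403.0, 172.5], [406.2, 156.5], [407.3, 150.9]]
0 [[401.6, 170.7], [406.0, 156.3], [407.6, 151.2]]
-0.1 [[400.2, 168.7], [405.9, 156.0], [407.8, 151.6]]
```

View pics/s53.png

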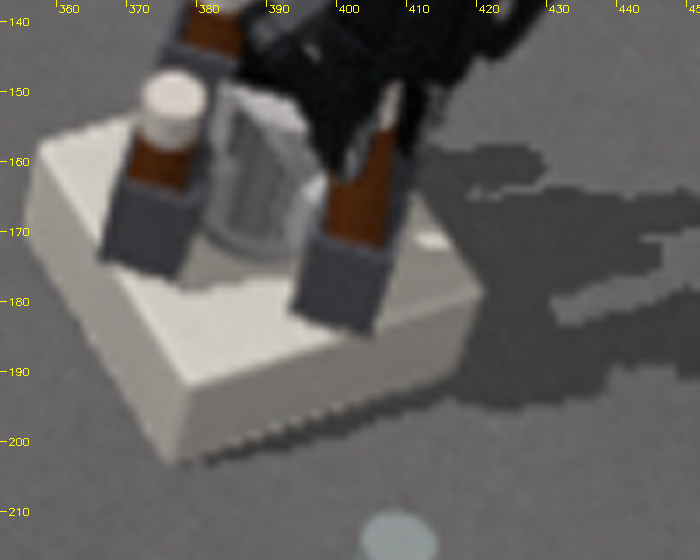

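>>> send_rows --pt "0 0 0.005" --pt "0.001 0.001 0.01" --pt "0.001 0.001 0.015" --pt "0.001 0.001 0.018" --pt "0.001 0.001 0.02" --pt "0.001 0.001 0.021" --pt "0.001 0.001 0.021" --yaw '[0, 0, 0, 0, 0, 0, 0]' --fingers '[255, 255, 255, 255, 255, 255, 255]'

```text
clock: 57.8
position: [531.6, 297.1, 122.2]
ee_rot: [0.994, 0.099, -0.026, -0.022]
contact_force: [3.7, 1.6, 3.9]
gripper_width: 20.3
```

>>> send_rows --pt "0 0 0.001" --pt "0 0 0" --pt "0 0 0" --pt "0 0 -0.01" --pt "0 0 -0.04" --pt "0 0 -0.08" --pt "0 0 -0.12" --pt "0 0 -0.12" --yaw '[0, 0, 0, 0, 0, 0, 0, 0]' --fingers '[255, 140, 140, 140, 140, 140, 140, 140]'

```text
clock: 58.6
position: [540.9, 293.3, 249.2]
ee_rot: [0.995, 0.1, -0.021, -0.025]
contact_force: [0.6, 0.1, 0.3]
gripper_width: 38.4
```

```bash
python3 - <<'E'
from h import *
s=get_image("scene"); crop("scene",s,390,150,100,80,7,"s54.png")
a=.6; f=60*np.cos(a)+85*np.sin(a); u=85*np.cos(a)-60*np.sin(a); H=W(UN,[[-30-f,0,22+u]])[0]; print(H)
rel(469.4,-193.9,200,.998)
E
```

```text
[ 468.45212596 -191.66720152   58.27497886]
pos [539.3 292.8 245.7] head 0.200 j6 1.06 -> shift [-0.163   0.4653  0.0281] yaw -45.7 dist 494 clock 58.65 w 38.6 F [-0.1 -0.5 -0.8]
```

View pics/s54.png

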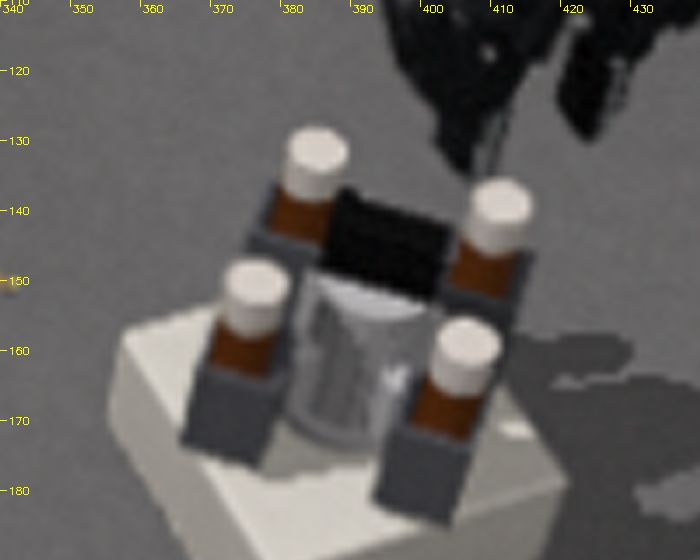

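>>> send_rows --pt "-0.015 0.045 0" --pt "-0.163 0.465 0.028" --pt "-0.163 0.465 0.028" --pt "-0.163 0.465 0.028" --pt "-0.163 0.465 0.028" --pt "-0.163 0.465 0.028" --pt "-0.163 0.465 0.028" --pt "-0.163 0.465 0.028" --pt "-0.163 0.465 0.028" --pt "-0.163 0.465 0.028" --pt "-0.163 0.465 0.028" --pt "-0.163 0.465 0.028" --yaw '[-4, -8, -12, -17, -22, -27, -32, -36, -41, -45.7, -45.7, -45.7]' --fingers '[150, 150, 150, 150, 150, 150, 150, 150, 150, 150, 150, 150]'

```text
clock: 59.85
position: [467.9, -194.4, 198.9]
ee_rot: [0.879, 0.476, -0.014, -0.033]
contact_force: [0.4, 0.7, 0.7]
gripper_width: 35.2
```

```bash
cat > hd.py <<'E'
from h import *
import sys
s=read_state(); Rm=R.from_quat(s["ee_rot"]).as_matrix(); T=np.array([469.3,-193,58.5])+19*Rm[:,2]
print("tz",Rm[:,2].round(3),T.round(1)); rel(T[0],T[1],100,.998); rel(*T,.998)
im=get_image("scene"); crop("scene",im,200,195,100,80,7,f"s{sys.argv[1]}.png")
E
python3 hd.py 55
```

```text
tz [-0.055  0.044 -0.997] [ 468.3 -192.2   39.5]
pos [ 467.9 -194.4  198.9] head 0.993 j6 2.68 -> shift [0.0013 0.006  0.0987] yaw -0.3 dist 99 clock 59.85 w 35.2 F [0.4 0.7 0.7]
pos [ 467.9 -194.4  198.9] head 0.993 j6 2.68 -> shift [0.0009 0.0103 0.159 ] yaw -0.3 dist 159 clock 59.85 w 35.2 F [0.4 0.7 0.7]
```

View pics/s55.png

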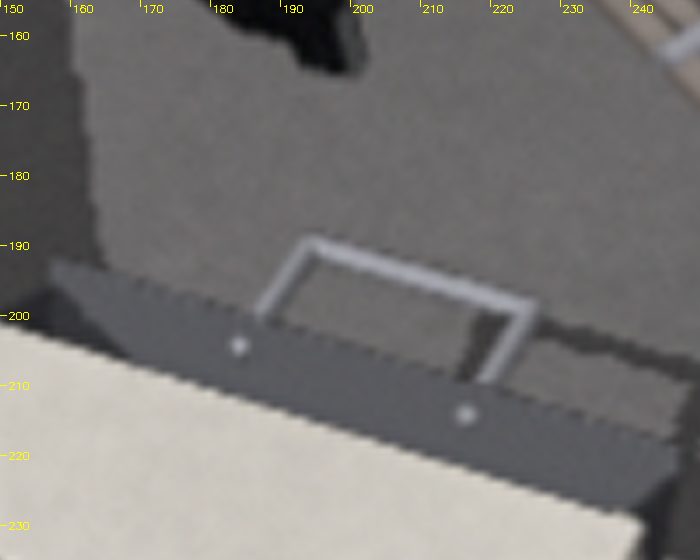

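>>> send_rows --pt "0.001 0.006 0.04" --pt "0.001 0.006 0.08" --pt "0.001 0.006 0.099" --pt "0.001 0.006 0.099" --pt "0.001 0.006 0.099" --yaw '[0, 0, 0, 0, 0]' --fingers '[150, 150, 150, 150, 150]'

```text
clock: 60.4
position: [469.5, -190.7, 100.7]
ee_rot: [0.878, 0.478, -0.013, -0.032]
contact_force: [-0.3, -0.4, 0.1]
gripper_width: 35.0
```

```bash
python3 hd.py 56
```

```text
tz [-0.054  0.043 -0.998] [ 468.3 -192.2   39.5]
pos [ 469.5 -190.7  100.7] head 0.997 j6 2.69 -> shift [-0.0019 -0.0002  0.0007] yaw -0.0 dist 2 clock 60.40 w 35.0 F [-0.3 -0.4  0.1]
pos [ 469.5 -190.7  100.7] head 0.997 j6 2.69 -> shift [-0.0024  0.004   0.061 ] yaw -0.0 dist 61 clock 60.40 w 35.0 F [-0.3 -0.4  0.1]
```

View pics/s56.png

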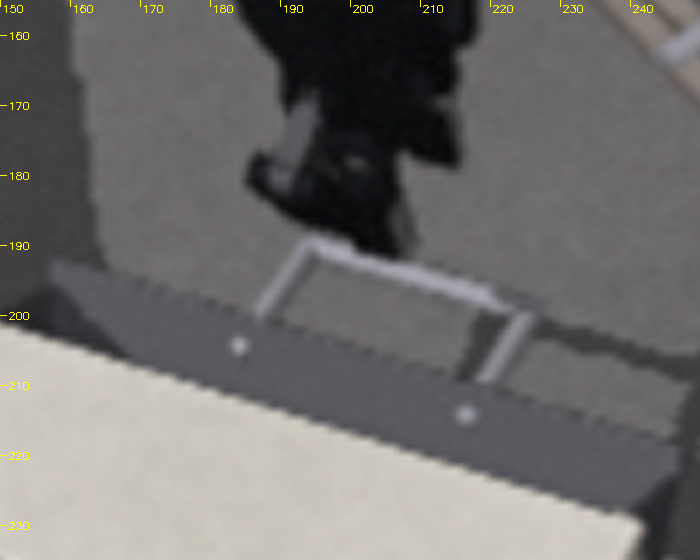

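>>> send_rows --pt "-0.001 0.001 0.02" --pt "-0.002 0.003 0.04" --pt "-0.002 0.004 0.055" --pt "-0.002 0.004 0.06" --pt "-0.002 0.004 0.06" --pt "-0.002 0.004 0.06" --yaw '[0, 0, 0, 0, 0, 0]' --fingers '[150, 150, 150, 150, 150, 150]'

```text
clock: 61.05
position: [470.3, -192.3, 42.5]
ee_rot: [0.878, 0.478, -0.011, -0.031]
contact_force: [-0.1, -0.0, 0.2]
gripper_width: 35.3
```

```bash
python3 hd.py 57
```

```text
tz [-0.049  0.043 -0.998] [ 468.4 -192.2   39.5]
pos [ 470.3 -192.3   42.5] head 0.997 j6 2.70 -> shift [-0.0005 -0.0054 -0.0572] yaw -0.0 dist 57 clock 61.05 w 35.3 F [-0.1 -0.   0.2]
pos [ 470.3 -192.3   42.5] head 0.997 j6 2.70 -> shift [-0.001  -0.0015  0.0031] yaw -0.0 dist 4 clock 61.05 w 35.3 F [-0.1 -0.   0.2]
```

View pics/s57.png

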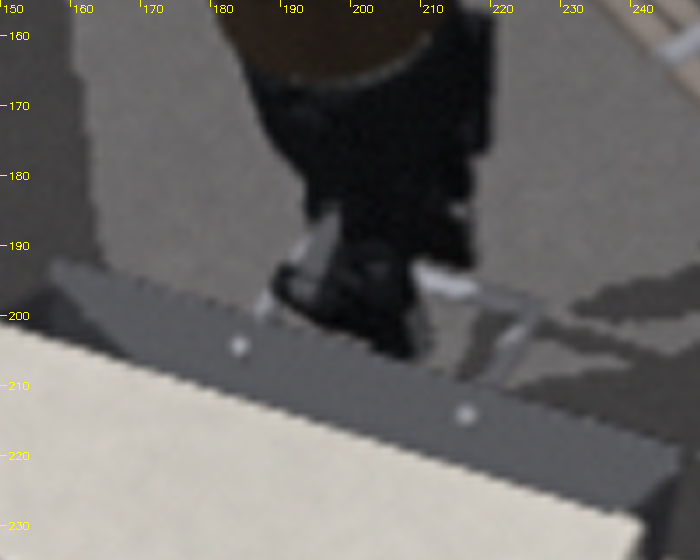

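Around the bar; close on it and compute the arc back.

>>> send_rows --pt "0 -0.001 0.002" --pt "0 -0.001 0.002" --pt "0 -0.001 0.002" --pt "0 -0.001 0.002" --pt "0 -0.001 0.002" --pt "0 -0.001 0.002" --pt "0 -0.001 0.002" --yaw '[0, 0, 0, 0, 0, 0, 0]' --fingers '[255, 255, 255, 255, 255, 255, 255]'

```text
clock: 61.8
position: [469.2, -191.4, 41.3]
ee_rot: [0.878, 0.478, -0.011, -0.031]
contact_force: [-1.9, 2.4, 6.4]
gripper_width: 6.9
```

```bash
python3 - <<'E'
from h import *
rel(469,-193,39)
s=read_state();Rm=R.from_quat(s["ee_rot"]).as_matrix()
fwd=-np.array([np.cos(-.573),np.sin(-.573),0])
q=lambda a:np.array((60*np.cos(a)+85*np.sin(a),85*np.cos(a)-60*np.sin(a)))
for a in np.linspace(.55,-.02,12):
    f,u=q(a)-q(.6); print("%.2f"%a,(Rm.T@(fwd*f+[0,0,u])/1000).round(3))
E
```

```text
pos [ 469.2 -191.4   41.3] head 0.997 j6 2.70 -> shift [-0.0014  0.0008  0.0023] yaw 0.0 dist 3 clock 61.80 w 6.9 F [-1.9  2.4  6.4]
0.55 [ 0.     0.002 -0.005]
0.50 [ 0.     0.004 -0.01 ]
0.45 [ 0.     0.006 -0.015]
0.39 [ 0.     0.008 -0.02 ]
0.34 [ 0.     0.011 -0.024]
0.29 [ 0.     0.014 -0.029]
0.24 [ 0.     0.017 -0.033]
0.19 [ 0.     0.02  -0.037]
0.14 [ 0.     0.024 -0.041]
0.08 [ 0.     0.028 -0.045]
0.03 [ 0.     0.032 -0.049]
-0.02 [ 0.     0.036 -0.052]
```

>>> send_rows --pt "0 0.002 -0.005" --pt "0 0.004 -0.01" --pt "0 0.006 -0.015" --pt "0 0.008 -0.02" --pt "0 0.011 -0.024" --pt "0 0.014 -0.029" --pt "0 0.017 -0.033" --pt "0 0.02 -0.037" --pt "0 0.024 -0.041" --pt "0 0.028 -0.045" --pt "0 0.032 -0.049" --pt "0 0.036 -0.052" --yaw '[0, 0, 0, 0, 0, 0, 0, 0, 0, 0, 0, 0]' --fingers '[255, 255, 255, 255, 255, 255, 255, 255, 255, 255, 255, 255]'

```text
clock: 63.0
position: [500.3, -211.5, 91.9]
ee_rot: [0.878, 0.478, -0.013, -0.033]
contact_force: [-5.1, 11.0, 7.7]
gripper_width: 6.7
```

```bash
python3 - <<'E'
from h import *
rel(500.1,-214,90)
s=get_image("scene"); crop("scene",s,190,210,130,95,6,"s58.png")
E
```

```text
pos [ 500.3 -211.5   91.9] head 0.997 j6 2.72 -> shift [-0.0022  0.0013  0.0018] yaw 0.0 dist 3 clock 63.00 w 6.7 F [-5.1 11.   7.7]
```

View pics/s58.png

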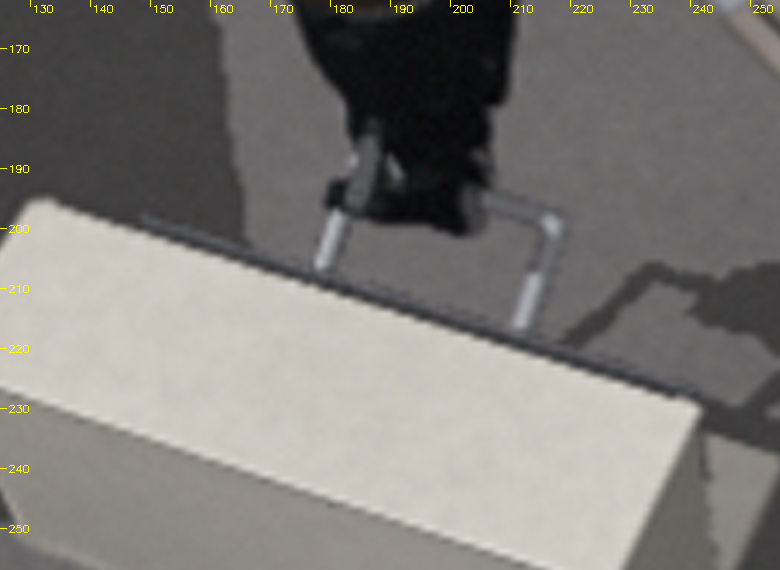

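Nearly shut; push gently to the stop.

>>> send_rows --pt "0 0.002 -0.001" --pt "0 0.004 -0.002" --pt "0 0.006 -0.003" --pt "0 0.007 -0.003" --pt "0 0.007 -0.003" --yaw '[0, 0, 0, 0, 0]' --fingers '[255, 255, 255, 255, 255]'

```text
clock: 63.55
position: [500.6, -211.9, 92.5]
ee_rot: [0.878, 0.477, -0.017, -0.04]
contact_force: [-7.4, 16.2, -2.4]
gripper_width: 6.5
```

>>> send_rows --pt "0 0.002 0" --pt "0 0 0" --pt "0 0 0" --pt "0 0 0" --pt "0 -0.001 -0.03" --pt "0 -0.003 -0.08" --pt "0 -0.005 -0.13" --pt "0 -0.006 -0.17" --pt "0 -0.006 -0.17" --yaw '[0, 0, 0, 0, 0, 0, 0, 0, 0]' --fingers '[255, 160, 150, 150, 150, 150, 150, 150, 150]'

```text
clock: 64.45
position: [510.5, -219.7, 270.0]
ee_rot: [0.878, 0.477, -0.012, -0.034]
contact_force: [-0.0, 0.1, 0.1]
gripper_width: 35.2
```

```bash
python3 - <<'E'
from h import *
rel(400,-100,260)
s=get_image("scene"); crop("scene",s,190,210,130,95,6,"s59.png"); cv2.imwrite("pics/s59f.png",s); crop("scene",s,390,150,100,80,7,"s59c.png")
E
```

```text
pos [ 510.5 -219.7  270. ] head 0.995 j6 2.72 -> shift [ 0.0402 -0.1567  0.0216] yaw 0.0 dist 163 clock 64.45 w 35.2 F [-0.   0.1  0.1]
```

View pics/s59.png

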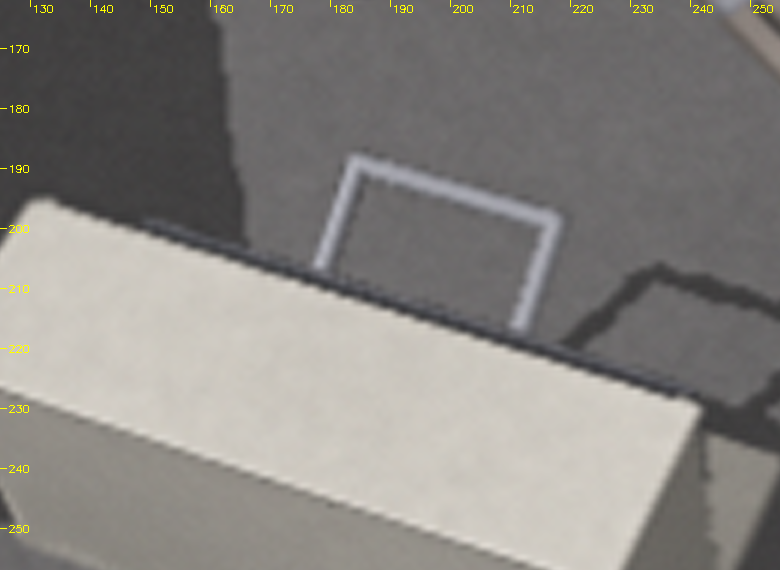

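View pics/s59f.png

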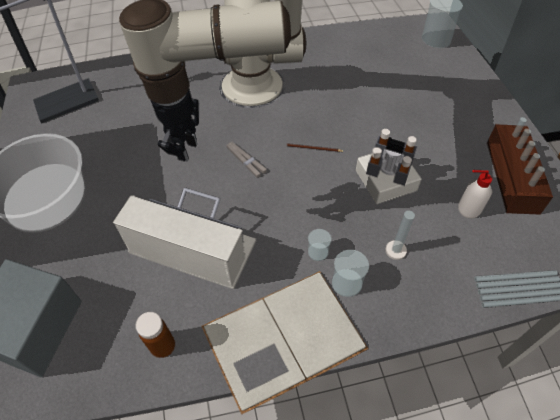

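View pics/s59c.png

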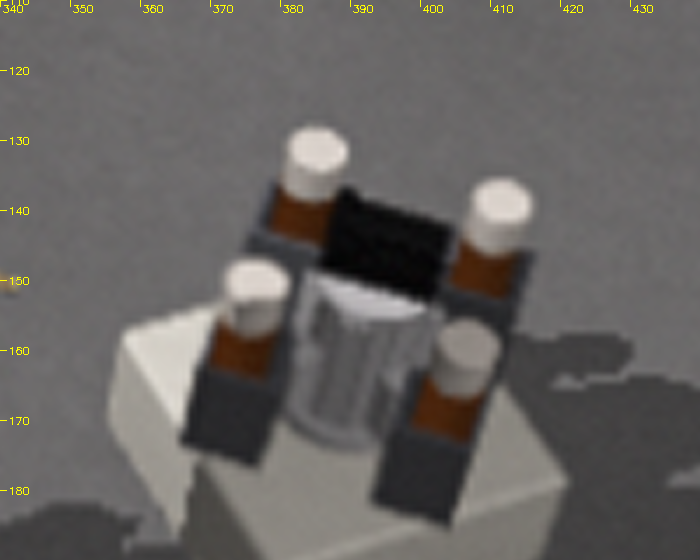

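```bash
python3 -c "
from bench import *
print(job_done())"
```

```text
the job is handed in; nothing more can be done
None
```

I set the carousel on the spindle and it dropped over the key fully home. I then tipped the bin forward to its stop and moved all four vials into sockets 0 to 3, cap up. Each one was uprighted against the unit's roof edge on the way. Last, I pushed the bin shut to its stop and handed the job in at about 64 s.

Last checks in the scene camera picture before handing in:
- **Vials:** the four caps sat within about 2 px of where they should be for vials fully down. That is inside the camera's own offset here.
- **Carousel:** home was judged from the height the gripper reached and from the pictures. It looked unchanged.
- **Bin:** the pull bar was back at its original shut position to within about 1 px.
- **Bystanders:** both beakers and the cylinder were still standing, and the gripper was clear of everything.

Two things to note:
- **Push at the bin's forward stop:** it briefly read about 44 N at the wrist. The force came through the finger pads, not the gripper's body.
- **Tool tilt:** the tool ended about 0.07 rad off vertical after the pushing moves. I allowed for this in the later moves.

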